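# Level a mounted specimen in the hand press

## Task

Draw the slide with the orange end out of its bay in the rack, handling it only by its metal plate and never touching the orange specimen, and set it flat on the press's anvil with the specimen centred under the ram. Once it is released there, pull the press lever all the way down so that the ram pushes the specimen fully home, hold it down for a second, then ease the lever back up slowly to its rest without letting it snap back, and let go. Leave everything else where it stands.

Things in the scene. Friction and masses are not known exactly. Their poses are not given: they have to be found in the camera images.
- press: Fixed cream C-frame hand press. Origin: on the table straight below the ram's axis; x points from its open front to its column, y to its left. Base 130 mm wide, x from -85 to +145 mm, 28 mm high. Column 56 mm wide, front face at x = +66 mm. Head 64 mm wide, 117 to 197 mm above the table, front face at x = -32 mm: it overhangs the anvil, so the slide goes in from the front, tool tilted.
- anvil (a point): Centre of the press's flat steel anvil plate, 120 mm (x) by 90 mm (y), on the ram's axis, top 32 mm above the table; the slide is set down on it.
- ram_face (a point): Centre of the ram's flat round foot (44 mm across); 94 mm above the table (62 mm above the anvil) when the lever is up. It goes straight down 31 mm per radian of lever.
- lever_grip (a point): Middle of the lever's black hand grip, a round bar 22 mm thick with a round end, on a 12 mm steel rod; 160 mm from the hinge, the grip runs along the lever from 125 to 206 mm. The lever swings in an upright plane parallel to the press's x and z, 60 mm to the right (-y) of the ram axis. At rest it points forward (-x of the press) and up, 58 degrees above level.
- lever_hinge (a point): Point on the lever's hinge axis (along the press's y) in the lever's plane: 26 mm behind the ram axis, 60 mm to the right, 157 mm above the table.
- lever (a joint): Lever angle, rad: 0 = up at rest, grows as the grip is pulled forward and down. The ram meets the raised specimen at about 1.03 and has it home, stopping solid, at about 1.22 (with nothing under it at 1.32). Spring return: about 2 N at the grip at the top, 7 N low down, 2 N more while the specimen goes in; let go low down it flies up at 2 to 3 rad/s.
- rack: Fixed slide rack. Origin: on the table under its middle; x to its back, y to its left. White ribs 8 mm wide, 10 mm high, x from -85 to +85 mm, at y = -99, -33, 33, 99 mm make three 58 mm bays, open in front; their floor is the table. A plywood shelf 226 mm wide covers x = -45 to +85 mm, underside 95, top 107 mm up, on posts 10 mm thick at x = -35 and 75, y = +-108 mm.
- slide: The slide to work on: loose aluminium plate 90 mm (x) by 50 mm (y), 10 mm thick, 0.14 to 0.24 kg in all, front (-x) 20 mm painted orange. Origin: centre of its underside; x to its back. It starts flat in one of the bays, sides hidden between the ribs (4 mm gaps), front edge 2 to 14 mm behind the ribs' front ends, rear under the shelf. It slides easily on the table.
- slide_lip (a point): Top middle of the slide's orange thumb lip: a ridge 5 mm thick (x), 30 mm wide (y), standing 5 mm up from the plate along its front edge, 15 mm above the slide's underside. A fingertip pressed down on the plate just behind the lip draws the slide forward; the steel collar begins 28 mm behind the lip.
- specimen_top (a point): Centre of the top face of the orange specimen, a resin disc 30 mm across held in a dark steel collar (38 mm across, rim 20 mm above the slide's underside). It lies 7 mm behind the slide's origin, 52 mm behind its front edge, and 30 mm above the slide's underside as it starts, 24 mm when fully home.
- specimen (a joint): How far the specimen is pushed down into its collar, m: 0 to 0.001 at the start, 0.006 fully home. A tight push fit (about 10 N), it stays where it is left.
- slide_blue: Bystander: like the slide, with a blue end and blue specimen already home (24 mm high); lies in another bay.
- slide_green: Bystander: the same with green.
- slide_box: Bystander: wooden slide box 85 x 120 x 30 mm on the rack's shelf; origin at the centre of its underside.
- dark_jar: Bystander: dark jar with black cap, 52 mm across, 75 mm high, between press and rack; origin at the centre of its underside.
- white_jar: Bystander: white jar with yellow label, 44 mm across, 70 mm high, between press and rack farther back; origin as above.
- oil_bottle: Bystander: small amber bottle, 30 mm across, 70 mm high, to the right of the press; origin as above.
- mouse: Bystander: white computer mouse, 100 x 58 x 28 mm, left of the rack near the front; origin as above.
- cup: Bystander: white mug, 76 mm across, 85 mm high, left of the rack; origin as above.
Mind the look-alikes: they are no part of the job. What is shaped like the slide but pink is not meant.

How it is judged:
On the way, in this order (a step that is already met when the one before it is completed fails the run):
1. the orange slide has been drawn forward, clear of the ribs of its bay by 45 mm or more (x of slide in the frame of rack below -0.085 m), for 0.1 s.
2. the slide lies flat on the anvil, specimen within 8 mm of the ram axis, released and at rest, the lever still up (horizontal distance between specimen_top and ram_face below 0.008 m and z of slide in the frame of press below 0.0345 m and angle between slide's own z axis and vertical below 0.04 rad and contact force between the fingers and slide below 0.2 N and linear speed of slide below 0.01 m/s and value of joint lever below 0.2 rad), for 0.2 s.
3. the lever is pulled right down with the specimen fully home under the ram, and held there (value of joint lever above 1.17 rad and value of joint specimen above 0.005 m and horizontal distance between specimen_top and ram_face below 0.009 m), for 0.5 s.
At the end, for the whole second after the job is handed in: The lever is back up at rest (below 0.06 rad) and let go; the orange slide lies flat and still on the anvil (tilt below 0.04 rad), its specimen pushed home (5 mm or more) and within 9 mm of the ram axis (value of joint lever below 0.06 rad and value of joint specimen above 0.005 m and horizontal distance between specimen_top and ram_face below 0.009 m and z of slide in the frame of press below 0.0345 m and angle between slide's own z axis and vertical below 0.04 rad and linear speed of slide below 0.01 m/s); the robot touches nothing.
It fails at once if the lever snaps back: it goes up faster than 1.5 rad/s (velocity of joint lever below -1.5 rad/s).
It fails at once if the fingers touch the orange specimen (more than 1 N) (contact force between the fingers and specimen above 1 N).
It fails at once if another slide, the slide box, a jar, the bottle, the mouse or the mug is shifted by more than 25 mm (distance of any of slide_blue, slide_green, slide_box, dark_jar, white_jar, oil_bottle, mouse, cup from where it was at the start of the episode above 0.025 m).
It also fails if it takes over 72 s, if anything falls off the work surface, if the arm or the gripper's body presses on something with over 40 N, if the wrist force passes 120 N, or if a joint passes its speed limit or range.

## Robot

A 7-joint arm with a two-finger parallel gripper is mounted at the origin on the work surface. World frame = base frame: x ahead of the robot, y to its left, z up, the work surface at z = 0. Lengths are in m, angles in rad, forces in N, time in s.
With the tool pointing down it reaches from about 0.425 to 0.875 m from the base axis. Payload 4.7 kg.
Tool frame: the origin (TCP) lies at the very end of the fingers, on their centre line; the grasp point (between the pads) lies 19 mm behind it; z points along the fingers, y is the direction in which the jaws open and shut (so a half turn about z gives the same grasp; the last joint's range is limited). The gripper opens to 87 mm and grips with 3 to 60 N. Pads are 19 mm wide; open, the fingers measure 117 mm over their backs; the gripper's body (75 mm by 190 mm) begins 51 mm behind the grasp point.
Start: joints at [-1.31, 0.321, -0.07, 1.45, 0.023, 1.371, -0.057], TCP at [0.159, 0.63, 0.223] pointing down, gripper open.
Joint ranges: [-2.86, 2.86], [-0.3, 2.09], [-1.38, 1.24], [0.06, 2.45], [-1.56, 4.7], [0.09, 2.05], [-2.69, 2.69]. Speed limits (rad/s): [2.57, 2.57, 3.14, 3.14, 3.14, 3.14, 3.14].

## Interface

Orientations are given as a rotation vector (axis times angle).
In Python, from bench import ctrl, get_image, camera_info gives the robot as it stands.
- The arm moves only by the tool carry_out, never from a script. Its argument "commands" is a list of rows, each an object of numbers: "tx", "ty", "tz": the shift along the tool's x, y, z in m; "rx", "ry", "rz": the turn, a rotation vector about the tool's x, y, z in rad; "jaw": the opening, from 0 (shut) to 1 (fully open). In form: [{"tx": .., "ty": .., "tz": .., "rx": .., "ry": .., "rz": .., "jaw": ..}, ...]. A call has 1 to 12 rows; each row is the pose to reach, as a shift and turn from the pose commanded when the call began, along the tool's axes at that moment; what a row does not reach only later rows make up. A row lasts 1/8 s, in which the tool goes at most 62.5 mm and 10.7 degrees, less where a joint would pass 70% of its speed; a pose out of reach is approached as far as the arm can. A call with a gripper value outside its range is refused whole. The fingers move at their own pace and stop on an object; "grip_force" is the grip in N (left out, the last holds). Time passes only in rows, so rows that repeat a pose let the fingers close. It gives the time, the measured TCP pose, the force and the opening at its end, in the units of the state.
- ctrl.get_state(): the state, without advancing time (a new reading comes with each control period).
- get_image(name): name is "scene" or "top"; returns the picture (420x560x3 uint8, red, green, blue); there is no depth.
- camera_info(name): a dict with "intrinsics" (3x3 intrinsics, pixels), "R" (3x3) and "t" (3): a world point X has camera coordinates R X + t. Camera axes: x right, y down, z forward; pixel columns grow to the right and rows downward; lengths in m; the calibration is good to about 2 mm. A picture is of the moment at which its call begins. camera_info takes no time and is no camera call.
- ctrl.close_job(): hands the job in, once; it reports no verdict.
The state is a dict: "time": time; "joint_positions": joint angles; "qd": joint speeds; "joint_torque": joint torques, N m; "position": TCP position; "tool_rot": TCP orientation; "ft_force": force on the tool from outside, world axes, zero at the start; "torque": the same for the moment, N m; "grip_width": opening from 0.0 (shut) to 1.0 (fully open).
Only numpy, scipy, OpenCV 4.12 (cv2) and the standard library are available. Lean on these libraries where they do the work, as an engineer would, in place of code of your own. Each camera call takes 0.05 s, during which the arm holds its last target.

## Working session

There is one attempt and no reset: what is moved stays moved. The work goes in short steps, Python scripts to look and compute and a tool call to move; the robot and the scene stay as the last step left them, time stands still between calls to the robot, and variables do not carry over. Pictures are saved under pics/ and viewed, and the job is handed in when it is done.

Besides the shell and the picture viewer there is one more tool, called in YAML: its name, and indented under it one key for each argument. carry_out: Moves the arm, as the interface text tells. Its arguments: {"type":"object","properties":{"commands":{"type":"array"},"grip_force":{"type":"number"}},"required":["commands"]}

```bash
ls; mkdir -p pics; python3 - <<'E'
from bench import ctrl,get_image,camera_info
import cv2
print(ctrl.get_state())
for n in("scene","top"):
    im=get_image(n); cv2.imwrite(f"pics/{n}0.png",im[:,:,::-1]); c=camera_info(n); print(n,c)
E
```

```text
pics
{'time': 0.0, 'joint_positions': array([-1.30990117,  0.32179417, -0.07005603,  1.45167234,  0.02263993,
        1.3708041 , -0.05690487]), 'qd': array([ 0.00148787, -0.000193  , -0.00081261, -0.00012571,  0.00108879,
       -0.00069443,  0.00076601]), 'joint_torque': array([ 1.93524215e-04, -4.91285598e+01, -4.04053247e-01, -3.12533891e+01,
       -6.40400453e-02,  4.38581093e-02,  1.70417215e-04]), 'position': array([0.1587381 , 0.62974766, 0.22148137]), 'tool_rot': array([-3.86661166e-01, -3.11761906e+00,  2.96888998e-03]), 'ft_force': array([ 0.45917933, -0.03314562,  0.28002848]), 'torque': array([-0.01684978,  0.0209192 , -0.01130519]), 'grip_width': 1.0016194750663003}
scene {'intrinsics': array([[392.84051796,   0.        , 272.08453684],
       [  0.        , 392.84051796, 205.17481005],
       [  0.        ,   0.        ,   1.        ]]), 'R': array([[ 0.55871596,  0.82913981, -0.01906942],
       [ 0.47768714, -0.34051541, -0.80985446],
       [-0.67797601,  0.4433694 , -0.58632082]]), 't': array([-0.27288121, -0.08135268,  1.60288857])}
top {'intrinsics': array([[408.7874098 ,   0.        , 276.42647632],
       [  0.        , 408.7874098 , 205.36449858],
       [  0.        ,   0.        ,   1.        ]]), 'R': array([[-0.02688737, -0.99962312,  0.00554011],
       [-0.98250353,  0.02540435, -0.18450318],
       [ 0.1842929 , -0.01040398, -0.9828163 ]]), 't': array([0.02768568, 0.50244376, 1.38734382])}
```

View pics/scene0.png

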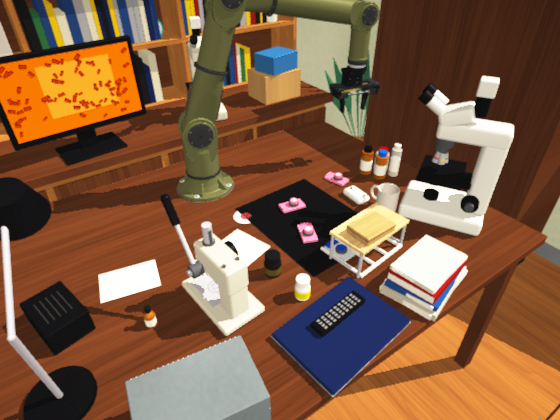

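View pics/top0.png

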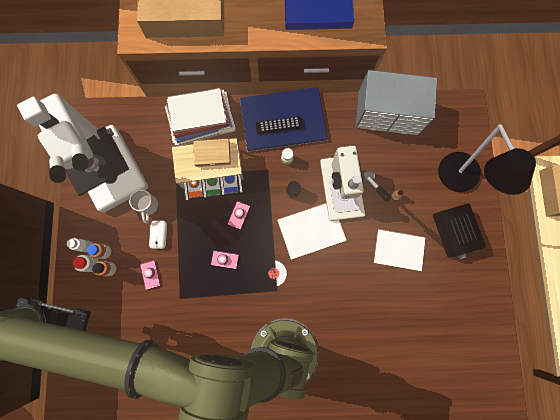

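```bash
python3 - <<'E'
import cv2
a=cv2.imread("pics/top0.png")
cv2.imwrite("pics/t0a.png",cv2.resize(a[130:230,165:255],None,fx=6,fy=6,interpolation=cv2.INTER_CUBIC))
cv2.imwrite("pics/t0b.png",cv2.resize(a[135:235,305:415],None,fx=6,fy=6,interpolation=cv2.INTER_CUBIC))
a=cv2.imread("pics/scene0.png")
cv2.imwrite("pics/s0b.png",cv2.resize(a[180:340,140:280],None,fx=4,fy=3.75,interpolation=cv2.INTER_CUBIC)[:600])
cv2.imwrite("pics/s0a.png",cv2.resize(a[190:290,310:420],None,fx=6,fy=6,interpolation=cv2.INTER_CUBIC))
E
```

```text
(no output)
```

View pics/t0a.png

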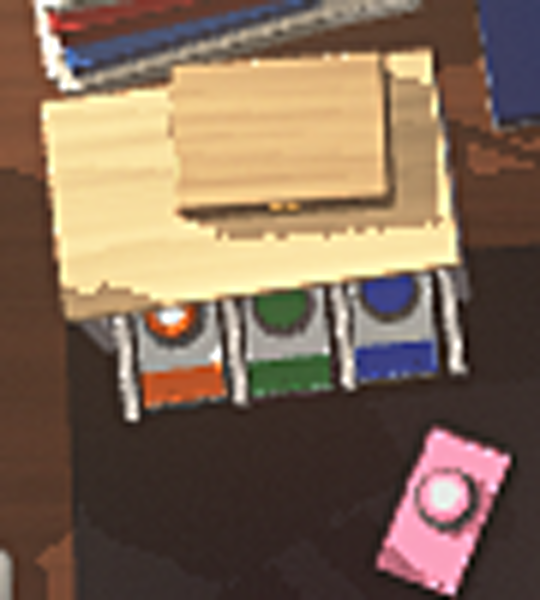

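View pics/t0b.png

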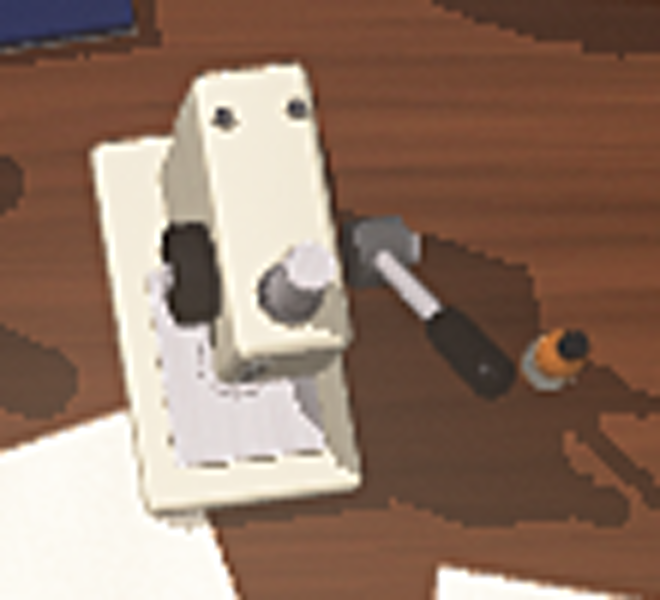

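View pics/s0b.png

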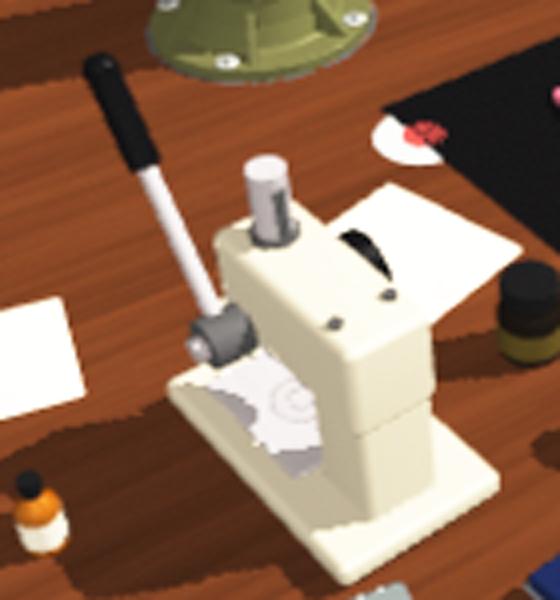

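View pics/s0a.png

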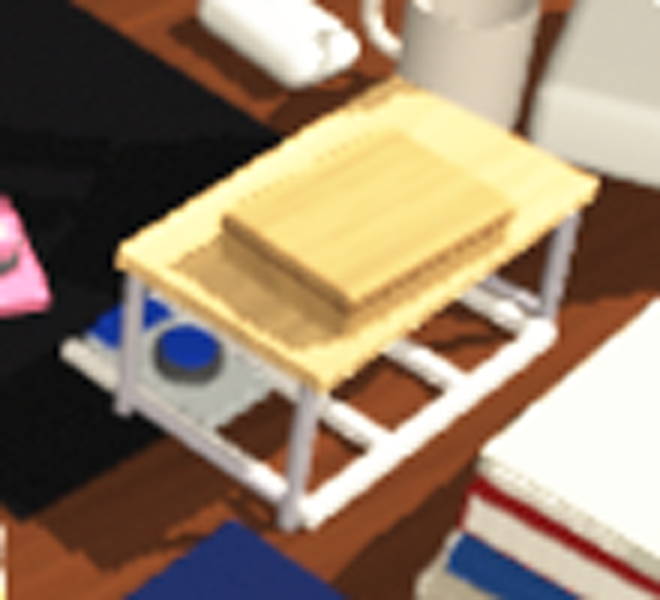

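```bash
cat > h.py <<'E'
import numpy as np, cv2
from scipy.optimize import least_squares
from bench import camera_info
CI={n:camera_info(n) for n in("scene","top")}
def proj(n,X):
    c=CI[n]; X=np.atleast_2d(X); p=(X@c["R"].T+c["t"])@c["intrinsics"].T
    return p[:,:2]/p[:,2:]
def w(pose,P):
    x,y,a=pose; P=np.atleast_2d(np.asarray(P,float)); c,s=np.cos(a),np.sin(a)
    return np.c_[x+c*P[:,0]-s*P[:,1], y+s*P[:,0]+c*P[:,1], P[:,2]]
def back(n,uv,z):
    c=CI[n]; d=c["R"].T@np.linalg.solve(c["intrinsics"],[uv[0],uv[1],1]); o=-c["R"].T@c["t"]
    return o+d*(z-o[2])/d[2]
def cu(uv,off,f): return (np.array(uv)+.5)/np.array(f)-.5+np.array(off)
def fit(obs,x0):
    def r(p): return np.concatenate([(proj(n,w(p,P))[0]-uv) for n,uv,P in obs])
    s=least_squares(r,x0,loss="soft_l1"); return s.x,r(s.x).reshape(-1,2)
def wire(im,n,pose,box,off,f,col):
    x0,x1,y0,y1,z0,z1=box
    c=[(x,y,z) for x in(x0,x1) for y in(y0,y1) for z in(z0,z1)]
    q=(proj(n,w(pose,c))-np.array(off)+.5)*np.array(f)-.5
    for i in range(8):
        for j in range(i):
            if sum(a!=b for a,b in zip(c[i],c[j]))==1: cv2.line(im,tuple(int(v) for v in q[i]),tuple(int(v) for v in q[j]),col,1)
E
cat > fit.py <<'E'
from h import *
T=lambda u,v:cu((u,v),(165,130),6); S=lambda u,v:cu((u,v),(310,190),6)
rk=[("top",T(132,417),(-.085,.099,0)),("top",T(240,404),(-.085,.033,0)),("top",T(348,388),(-.085,-.033,0)),("top",T(459,373),(-.085,-.099,0)),
("top",T(42,102),(.085,.113,.107)),("top",T(433,49),(.085,-.113,.107)),
("scene",S(118,248),(-.045,-.113,.107)),("scene",S(600,180),(.085,.113,.107)),("scene",S(322,388),(.085,-.113,.095)),("scene",S(400,80),(-.045,.113,.107))]
P,r=fit(rk,[.85,.2,0]); print("rack",P.round(4)); print(r.round(1))
T=lambda u,v:cu((u,v),(305,135),6); S=lambda u,v:cu((u,v),(140,180),(4,3.75))
pr=[("top",T(92,150),(.145,.065,.028)),("top",T(150,515),(-.085,.065,0)),("top",T(358,490),(-.085,-.065,0)),
("top",T(178,467),(-.06,.045,.032)),("top",T(328,450),(-.06,-.045,.032)),
("scene",S(168,388),(-.085,-.065,.028)),("scene",S(345,585),(.145,-.065,0)),("scene",S(499,485),(.145,.065,.015))]
a=np.radians(58)
pr.append(("scene",S(97,60),(.026-.206*np.cos(a),-.06,.157+.206*np.sin(a))))
Q,r=fit(pr,[.75,-.2,0]); print("press",Q.round(4)); print(r.round(1))
np.save("rack.npy",P);np.save("press.npy",Q)
top=cv2.imread("pics/top0.png");sc=cv2.imread("pics/scene0.png")
for nm,im,n,off,sz,f in [("wt",top,"top",(165,130),(90,100),(6,6)),("wtp",top,"top",(305,135),(110,100),(6,6)),("wsp",sc,"scene",(140,180),(140,160),(4,3.75)),("ws",sc,"scene",(310,190),(110,100),(6,6))]:
    o=cv2.resize(im[off[1]:off[1]+sz[1],off[0]:off[0]+sz[0]],None,fx=f[0],fy=f[1],interpolation=cv2.INTER_CUBIC)
    wire(o,n,P,(-.045,.085,-.113,.113,.095,.107),off,f,(0,0,255))
    for y in(-.099,-.033,.033,.099): wire(o,n,P,(-.085,.085,y-.004,y+.004,0,.01),off,f,(255,0,255))
    wire(o,n,Q,(-.085,.145,-.065,.065,0,.028),off,f,(0,0,255))
    wire(o,n,Q,(-.06,.06,-.045,.045,.028,.032),off,f,(0,200,0))
    wire(o,n,Q,(-.032,.122,-.032,.032,.117,.197),off,f,(255,0,0))
    L=[(.026-d*np.cos(a),-.06,.157+d*np.sin(a)) for d in(0,.125,.206)]
    q=(proj(n,w(Q,L))-np.array(off)+.5)*np.array(f)-.5
    cv2.polylines(o,[q.astype(int)],False,(255,255,0),1)
    cv2.imwrite(f"pics/{nm}.png",o)
E
python3 fit.py
```

```text
rack [0.6378 0.2497 0.1112]
[[ 0.2  0.3]
 [ 0.3  0. ]
 [ 0.3  0.2]
 [-0.1  0.3]
 [-0.2 -0.8]
 [-0.2 -0.4]
 [ 0.1 -0.5]
 [ 0.4 -0.1]
 [-0.3  1.3]
 [-0.2 -1.4]]
press [ 0.5401 -0.2288  0.1032]
[[ 0.2 -1.6]
 [-0.8  0.8]
 [ 0.1  0.4]
 [ 0.2 -0.2]
 [ 0.3 -0.6]
 [-1.2 -2.2]
 [ 0.4  3.1]
 [ 1.  -0.5]
 [-0.6 -1.6]]
```

```bash
cd pics; python3 -c "
import cv2,numpy as np
L=[cv2.resize(cv2.imread(f'{n}.png'),(400,300) if 0 else (400,400)) for n in('wt','wtp')]
cv2.imwrite('m1.png',np.hstack(L))
L=[cv2.resize(cv2.imread(f'{n}.png'),(400,400)) for n in('ws','wsp')]
cv2.imwrite('m2.png',np.hstack(L))"
```

```text
(no output)
```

View pics/m1.png

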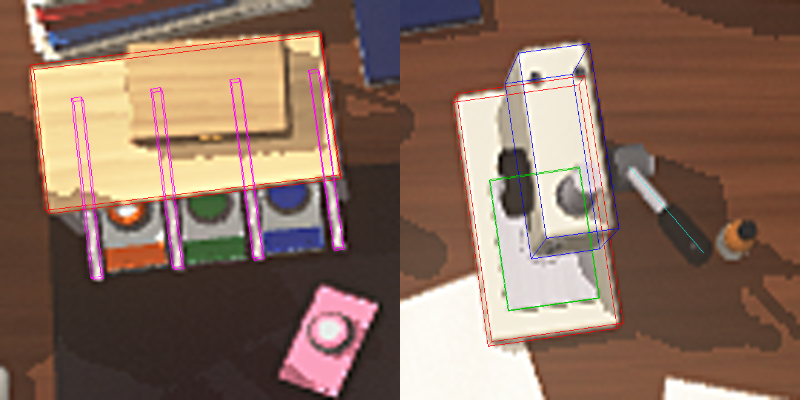

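View pics/m2.png

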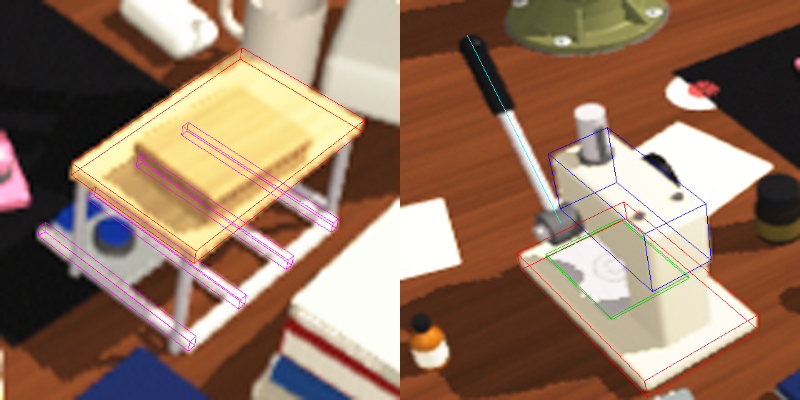

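```bash
cat > fit2.py <<'E'
from h import *
P=np.load("rack.npy");Q=np.load("press.npy")
T=lambda u,v:cu((u,v),(165,130),6)
def inv(p,X):
    c,s=np.cos(p[2]),np.sin(p[2]); d=np.asarray(X)[:2]-p[:2]; return np.array([c*d[0]+s*d[1],-s*d[0]+c*d[1]])
# orange front: bottom-left/bottom-right (z~0), stripe rear corners z=.01
o=[("top",T(145,406),(-.045,.025,0)),("top",T(228,394),(-.045,-.025,0)),("top",T(138,374),(-.025,.025,.01)),("top",T(221,361),(-.025,-.025,.01))]
s,r=fit(o,[.6,.31,.11]); print("slide",s.round(4),r.round(1).tolist(),"in rack",inv(P,s).round(4), s[2]-P[2])
np.save("slide.npy",s)
def tp(n,u,v,z): X=back(n,(u,v),z); return X.round(3)[:2],"rack",inv(P,X).round(3),"press",inv(Q,X).round(3)
print("pink1",tp("top",238,215,.02)); print("pink2",tp("top",225,260,.02)); print("pink3",tp("top",150,275,.02))
print("mouse",tp("top",157,235,.02)); print("cup",tp("top",141,200,.08)); print("djar",tp("top",293,188,.07)); print("wjar",tp("top",288,156,.07))
print("oil",tp("top",*cu((572,345),(305,135),6),.07),tp("scene",*cu((30,485),(140,180),(4,3.75)),.07))
print("ring",tp("scene",*cu((297,398),(140,180),(4,3.75)),.032))
E
python3 fit2.py
```

```text
slide [0.5967 0.3123 0.1301] [[0.1, 0.3], [-0.1, 0.2], [0.0, -0.3], [-0.1, -0.2]] in rack [-0.0339  0.0667] 0.01892812843920015
pink1 (array([0.477, 0.152]), 'rack', array([-0.171, -0.08 ]), 'press', array([-0.024,  0.385]))
pink2 (array([0.319, 0.198]), 'rack', array([-0.323, -0.016]), 'press', array([-0.176,  0.448]))
pink3 (array([0.274, 0.458]), 'rack', array([-0.338,  0.247]), 'press', array([-0.194,  0.71 ]))
mouse (array([0.413, 0.437]), 'rack', array([-0.203,  0.211]), 'press', array([-0.058,  0.676]))
cup (array([0.527, 0.478]), 'rack', array([-0.084,  0.239]), 'press', array([0.06 , 0.705]))
djar (array([ 0.559, -0.045]), 'rack', array([-0.111, -0.284]), 'press', array([0.037, 0.181]))
wjar (array([ 0.675, -0.031]), 'rack', array([ 0.006, -0.283]), 'press', array([0.154, 0.183]))
oil (array([ 0.534, -0.416]), 'rack', array([-0.177, -0.65 ]), 'press', array([-0.025, -0.185])) (array([ 0.544, -0.422]), 'rack', array([-0.167, -0.657]), 'press', array([-0.016, -0.193]))
ring (array([ 0.538, -0.232]), 'rack', array([-0.152, -0.468]), 'press', array([-0.002, -0.003]))
```

```bash
cat > mv.py <<'E'
import numpy as np, json, os
from scipy.spatial.transform import Rotation as Ro
def R(yaw,tilt):
    f=np.array([np.cos(yaw),np.sin(yaw),0]); z=f*np.sin(tilt)-np.array([0,0,1])*np.cos(tilt)
    y=np.array([-np.sin(yaw),np.cos(yaw),0]); return np.c_[np.cross(y,z),y,z]
def load():
    d=json.load(open("cmd.json")); return np.array(d["p"]),np.array(d["R"])
def plan(targets):
    "targets: (x,y,z,yaw,tiltdeg)"
    p0,R0=load(); out=[]
    for x,y,z,yaw,t in targets:
        d=R0.T@(np.array([x,y,z])-p0); r=Ro.from_matrix(R0.T@R(yaw,np.radians(t))).as_rotvec()
        d=d.round(4);r=r.round(3); out.append((d,r))
        print(",".join(f'"{k}":{v:g}' for k,v in zip(("tx","ty","tz","rx","ry","rz"),[*d,*r])))
    d,r=out[-1]; json.dump({"p":(p0+R0@d).tolist(),"R":(R0@Ro.from_rotvec(r).as_matrix()).tolist()},open("next.json","w"))
def done(): os.replace("next.json","cmd.json")
def st():
    from bench import ctrl
    s=ctrl.get_state(); p,M=load(); m=Ro.from_rotvec(s["tool_rot"]).as_matrix()
    print("t",round(s["time"],2),"pos",s["position"].round(4),"err",(s["position"]-p).round(4),"rerr",Ro.from_matrix(M.T@m).as_rotvec().round(3),"F",s["ft_force"].round(1),"grip",round(s["grip_width"],3),"q",s["joint_positions"].round(2)); return s
E
python3 - <<'E'
import json
from mv import *
from bench import ctrl
s=ctrl.get_state()
json.dump({"p":s["position"].tolist(),"R":Ro.from_rotvec(s["tool_rot"]).as_matrix().tolist()},open("cmd.json","w"))
from h import w
S=np.load("slide.npy"); print(S)
h=w(S,[(-.0267,0,.13)])[0]; print(h)
plan([(.40,.40,.22,S[2],20),(*h,S[2],40)])
E
```

```text
[0.59674083 0.31229738 0.1300838 ]
[0.57026642 0.30883393 0.13      ]
"tx":-0.2901,"ty":-0.1639,"tz":0.0019,"rx":-0.067,"ry":-0.345,"rz":-0.373
"tx":-0.4775,"ty":-0.2106,"tz":0.092,"rx":-0.133,"ry":-0.69,"rz":-0.361
```

carry_out:
  commands:
    - {"tx":-0.145,"ty":-0.082,"tz":0.001,"rx":-0.034,"ry":-0.172,"rz":-0.187,"jaw":0}
    - {"tx":-0.2901,"ty":-0.1639,"tz":0.0019,"rx":-0.067,"ry":-0.345,"rz":-0.373,"jaw":0}
    - {"tx":-0.2901,"ty":-0.1639,"tz":0.0019,"rx":-0.067,"ry":-0.345,"rz":-0.373,"jaw":0}
    - {"tx":-0.2901,"ty":-0.1639,"tz":0.0019,"rx":-0.067,"ry":-0.345,"rz":-0.373,"jaw":0}
    - {"tx":-0.2901,"ty":-0.1639,"tz":0.0019,"rx":-0.067,"ry":-0.345,"rz":-0.373,"jaw":0}
    - {"tx":-0.2901,"ty":-0.1639,"tz":0.0019,"rx":-0.067,"ry":-0.345,"rz":-0.373,"jaw":0}
    - {"tx":-0.4775,"ty":-0.2106,"tz":0.092,"rx":-0.133,"ry":-0.69,"rz":-0.361,"jaw":0}
    - {"tx":-0.4775,"ty":-0.2106,"tz":0.092,"rx":-0.133,"ry":-0.69,"rz":-0.361,"jaw":0}
    - {"tx":-0.4775,"ty":-0.2106,"tz":0.092,"rx":-0.133,"ry":-0.69,"rz":-0.361,"jaw":0}
    - {"tx":-0.4775,"ty":-0.2106,"tz":0.092,"rx":-0.133,"ry":-0.69,"rz":-0.361,"jaw":0}
    - {"tx":-0.4775,"ty":-0.2106,"tz":0.092,"rx":-0.133,"ry":-0.69,"rz":-0.361,"jaw":0}
    - {"tx":-0.4775,"ty":-0.2106,"tz":0.092,"rx":-0.133,"ry":-0.69,"rz":-0.361,"jaw":0}

```text
time: 1.6
position: [0.5698, 0.3105, 0.1308]
tool_rot: [-0.16, 2.439, 0.061]
ft_force: [0.9, 0.6, 0.6]
grip_width: 0.004
```

```bash
python3 - <<'E'
from mv import *
done(); st()
E
```

```text
t 1.6 pos [0.5698 0.3105 0.1308] err [-0.0005  0.0017  0.0008] rerr [-0.003 -0.001  0.   ] F [0.9 0.6 0.6] grip 0.004 q [-0.95  0.04  0.2   2.17  0.87  0.5   0.26]
```

```bash
python3 - <<'E'
from mv import *
from h import w
S=np.load("slide.npy")
h=w(S,[(-.0267,0,.024)])[0]
plan([(*h,S[2],40)])
E
```

```text
"tx":0.0682,"ty":0.0001,"tz":0.0812,"rx":-0,"ry":0,"rz":0
```

carry_out:
  commands:
    - {"tx":0.024,"tz":0.027,"jaw":0}
    - {"tx":0.046,"tz":0.054,"jaw":0}
    - {"tx":0.0682,"ty":0.0001,"tz":0.0812,"jaw":0}
    - {"tx":0.0682,"ty":0.0001,"tz":0.0812,"jaw":0}
    - {"tx":0.0682,"ty":0.0001,"tz":0.0812,"jaw":0}

```text
invalid input
```

```bash
python3 - <<'E'
from mv import *
done(); st()
from bench import get_image
import cv2
a=get_image("top")[:,:,::-1]; cv2.imwrite("pics/t1.png",cv2.resize(a[130:230,165:255],None,fx=6,fy=6,interpolation=cv2.INTER_CUBIC))
a=get_image("scene")[:,:,::-1]; cv2.imwrite("pics/s1.png",cv2.resize(a[150:300,270:420],None,fx=4,fy=4,interpolation=cv2.INTER_CUBIC))
E
```

```text
t 1.6 pos [0.5698 0.3105 0.1308] err [-0.0004  0.0017  0.1068] rerr [-0.003 -0.001  0.   ] F [0.9 0.6 0.6] grip 0.004 q [-0.95  0.04  0.2   2.17  0.87  0.5   0.26]
```

View pics/t1.png

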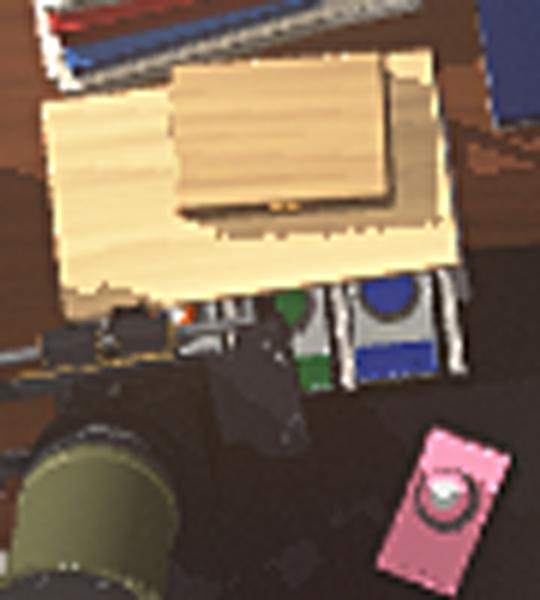

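View pics/s1.png

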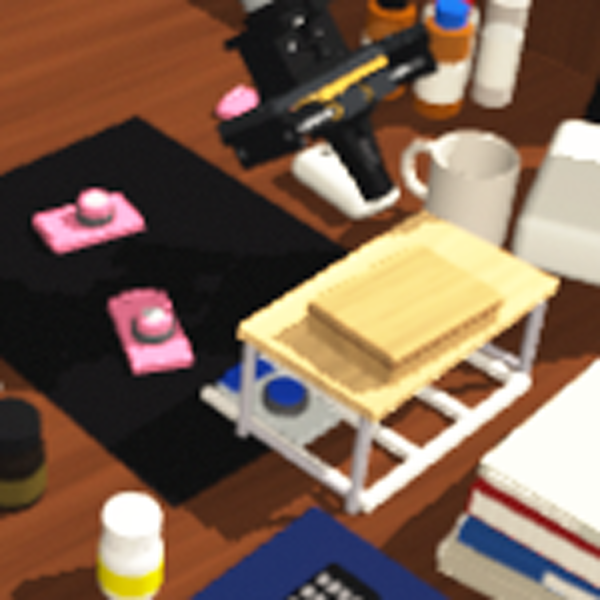

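carry_out:
  commands:
    - {"tx":0.024,"ty":0,"tz":0.027,"rx":0,"ry":0,"rz":0,"jaw":0}
    - {"tx":0.046,"ty":0,"tz":0.054,"rx":0,"ry":0,"rz":0,"jaw":0}
    - {"tx":0.0682,"ty":0.0001,"tz":0.0812,"rx":0,"ry":0,"rz":0,"jaw":0}
    - {"tx":0.0682,"ty":0.0001,"tz":0.0812,"rx":0,"ry":0,"rz":0,"jaw":0}
    - {"tx":0.0682,"ty":0.0001,"tz":0.0812,"rx":0,"ry":0,"rz":0,"jaw":0}

```text
time: 2.33
position: [0.5707, 0.3111, 0.0262]
tool_rot: [-0.159, 2.437, 0.062]
ft_force: [0.4, 0.6, -0.2]
grip_width: 0.005
```

```bash
python3 - <<'E'
from mv import *
st()
from bench import get_image
import cv2
a=get_image("top")[:,:,::-1]; cv2.imwrite("pics/t1.png",cv2.resize(a[130:230,165:255],None,fx=6,fy=6,interpolation=cv2.INTER_CUBIC))
E
```

```text
t 2.33 pos [0.5707 0.3111 0.0262] err [0.0005 0.0023 0.0022] rerr [-0.003 -0.002  0.001] F [ 0.4  0.6 -0.2] grip 0.005 q [-1.    0.24  0.26  2.23  1.3   0.34 -0.25]
```

View pics/t1.png

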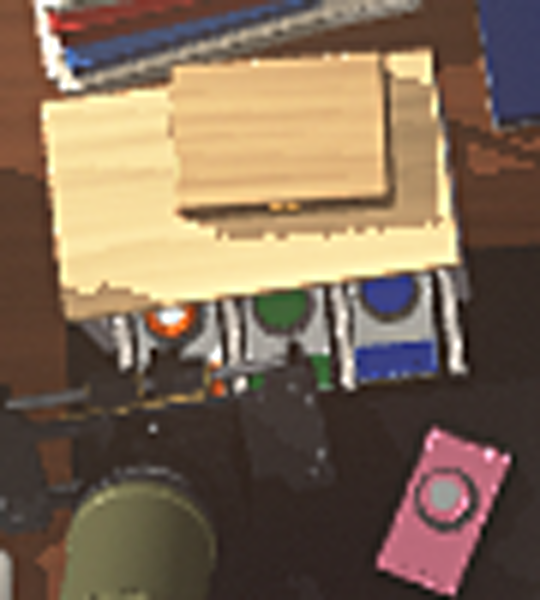

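```bash
cat >> mv.py <<'E'
def sync():
    "take the measured pose as the commanded one"
    from bench import ctrl
    s=ctrl.get_state(); json.dump({"p":s["position"].tolist(),"R":Ro.from_rotvec(s["tool_rot"]).as_matrix().tolist()},open("cmd.json","w"))
E
python3 - <<'E'
from mv import *
sync()
S=np.load("slide.npy")
plan([(.5703,.309,.0158,S[2],40)])
E
```

```text
"tx":0.0079,"ty":-0.0021,"tz":0.0077,"rx":0.003,"ry":0.003,"rz":-0.002
```

carry_out:
  commands:
    - {"tx":0.004,"ty":-0.001,"tz":0.004,"rx":0.003,"ry":0.003,"rz":-0.002,"jaw":0}
    - {"tx":0.0079,"ty":-0.0021,"tz":0.0077,"rx":0.003,"ry":0.003,"rz":-0.002,"jaw":0}
    - {"tx":0.0079,"ty":-0.0021,"tz":0.0077,"rx":0.003,"ry":0.003,"rz":-0.002,"jaw":0}
    - {"tx":0.0079,"ty":-0.0021,"tz":0.0077,"rx":0.003,"ry":0.003,"rz":-0.002,"jaw":0}

```text
time: 2.88
position: [0.5709, 0.309, 0.0163]
tool_rot: [-0.159, 2.438, 0.058]
ft_force: [-4.4, -1.3, 9.4]
grip_width: 0.004
```

```bash
python3 - <<'E'
from mv import *
done(); st()
S=np.load("slide.npy"); P=np.load("rack.npy")
a=P[2]; d=np.array([np.cos(a),np.sin(a)])
p,_=load()
for z in (.0158,.0148,.0138): 
  plan([(*(p[:2]-.10*d),z,S[2],40)])
E
```

```text
t 2.88 pos [0.5709 0.309  0.0163] err [0.0006 0.     0.0005] rerr [-0.    -0.001  0.001] F [-4.4 -1.3  9.4] grip 0.004 q [-1.01  0.26  0.27  2.23  1.36  0.33 -0.31]
"tx":0.0766,"ty":0.0019,"tz":-0.0643,"rx":0,"ry":0,"rz":0
"tx":0.0772,"ty":0.0019,"tz":-0.0635,"rx":0,"ry":0,"rz":0
"tx":0.0779,"ty":0.0019,"tz":-0.0628,"rx":0,"ry":0,"rz":0
```

carry_out:
  commands:
    - {"tx":0.0077,"ty":0.0002,"tz":-0.0064,"rx":0,"ry":0,"rz":0,"jaw":0}
    - {"tx":0.0153,"ty":0.0004,"tz":-0.0129,"rx":0,"ry":0,"rz":0,"jaw":0}
    - {"tx":0.023,"ty":0.0006,"tz":-0.0193,"rx":0,"ry":0,"rz":0,"jaw":0}
    - {"tx":0.0306,"ty":0.0008,"tz":-0.0257,"rx":0,"ry":0,"rz":0,"jaw":0}
    - {"tx":0.0383,"ty":0.001,"tz":-0.0322,"rx":0,"ry":0,"rz":0,"jaw":0}
    - {"tx":0.046,"ty":0.0011,"tz":-0.0386,"rx":0,"ry":0,"rz":0,"jaw":0}
    - {"tx":0.0536,"ty":0.0013,"tz":-0.045,"rx":0,"ry":0,"rz":0,"jaw":0}
    - {"tx":0.0613,"ty":0.0015,"tz":-0.0514,"rx":0,"ry":0,"rz":0,"jaw":0}
    - {"tx":0.0689,"ty":0.0017,"tz":-0.0579,"rx":0,"ry":0,"rz":0,"jaw":0}
    - {"tx":0.0766,"ty":0.0019,"tz":-0.0643,"rx":0,"ry":0,"rz":0,"jaw":0}
    - {"tx":0.0766,"ty":0.0019,"tz":-0.0643,"rx":0,"ry":0,"rz":0,"jaw":0}

```text
time: 4.25
position: [0.4714, 0.2973, 0.0163]
tool_rot: [-0.159, 2.437, 0.057]
ft_force: [-1.9, -2.7, 11.9]
grip_width: 0.005
```

```bash
python3 - <<'E'
from mv import *
done(); st()
p,M=load()
plan([(*(p+[0.004,0,.015]),.13,40),(*(p+[-.02,0,.15]),.13,40)])
from bench import get_image
import cv2
a=get_image("top")[:,:,::-1]; cv2.imwrite("pics/t2.png",cv2.resize(a[130:230,165:255],None,fx=6,fy=6,interpolation=cv2.INTER_CUBIC))
E
```

```text
t 4.25 pos [0.4714 0.2973 0.0163] err [ 0.0005 -0.0005  0.0025] rerr [ 0.001 -0.002  0.   ] F [-1.9 -2.7 11.9] grip 0.005 q [-1.12  0.11  0.2   2.41  1.38  0.46 -0.46]
"tx":-0.0127,"ty":-0.0005,"tz":-0.0089,"rx":0,"ry":0,"rz":0
"tx":-0.0812,"ty":0.0026,"tz":-0.1277,"rx":0,"ry":0,"rz":0
```

View pics/t2.png

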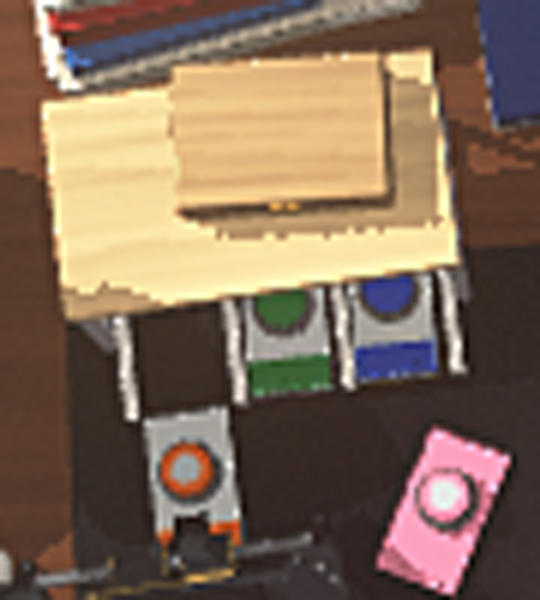

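carry_out:
  commands:
    - {"tx":-0.0127,"ty":-0.0005,"tz":-0.0089,"rx":0,"ry":0,"rz":0,"jaw":0}
    - {"tx":-0.0127,"ty":-0.0005,"tz":-0.0089,"rx":0,"ry":0,"rz":0,"jaw":0}
    - {"tx":-0.0355,"ty":0.0005,"tz":-0.0485,"rx":0,"ry":0,"rz":0,"jaw":0.5}
    - {"tx":-0.0583,"ty":0.0015,"tz":-0.0881,"rx":0,"ry":0,"rz":0,"jaw":1}
    - {"tx":-0.0812,"ty":0.0026,"tz":-0.1277,"rx":0,"ry":0,"rz":0,"jaw":1}
    - {"tx":-0.0812,"ty":0.0026,"tz":-0.1277,"rx":0,"ry":0,"rz":0,"jaw":1}

```text
time: 5.05
position: [0.4508, 0.2989, 0.1674]
tool_rot: [-0.158, 2.437, 0.063]
ft_force: [0.1, -0.4, 0.6]
grip_width: 0.373
```

```bash
python3 - <<'E'
from mv import *
done(); s=st()
from bench import get_image
import cv2
a=get_image("top")[:,:,::-1]; cv2.imwrite("pics/top3.png",a);cv2.imwrite("pics/t3.png",cv2.resize(a[150:250,165:255],None,fx=6,fy=6,interpolation=cv2.INTER_CUBIC))
a=get_image("scene")[:,:,::-1]; cv2.imwrite("pics/scene3.png",a);cv2.imwrite("pics/s3.png",cv2.resize(a[150:300,270:420],None,fx=4,fy=4,interpolation=cv2.INTER_CUBIC))
from scipy.optimize import least_squares
rv0=[-3.86661166e-01, -3.11761906e+00,  2.96888998e-03]
D=[((.159,.63,.2215),rv0,1.452),((.5698,.3105,.1308),[-0.16,2.439,.061],2.17),((.5707,.3111,.0262),[-.159,2.437,.062],2.23),((.5709,.309,.0163),[-.159,2.438,.058],2.23),((.4714,.2973,.0163),[-.159,2.437,.057],2.41),(s["position"],s["tool_rot"],s["joint_positions"][3])]
def pred(p,pos,rv):
    zs,L1,L2,L3=p; W=np.array(pos)-L3*Ro.from_rotvec(rv).as_matrix()[:,2]-[0,0,zs]
    c=(W@W-L1**2-L2**2)/(2*L1*L2); return np.arccos(np.clip(c,-1,1))
f=lambda p:[pred(p,a,b)-q for a,b,q in D]
for x0 in([.33,.4,.4,.25],[.3,.35,.35,.3],[.4,.45,.4,.2]):
    r=least_squares(f,x0); print(r.x.round(3),r.fun.round(3))
E
```

```text
t 5.05 pos [0.4508 0.2989 0.1674] err [-0.      0.001   0.0036] rerr [-0.003 -0.002  0.002] F [ 0.1 -0.4  0.6] grip 0.373 q [-1.14 -0.23  0.16  2.32  0.87  0.74  0.15]
[0.253 0.466 0.518 0.377] [-0.    -0.001 -0.001  0.003 -0.001  0.001]
[0.253 0.466 0.518 0.377] [-0.    -0.001 -0.001  0.003 -0.001  0.001]
[0.253 0.466 0.518 0.377] [-0.    -0.001 -0.001  0.003 -0.001  0.001]
```

View pics/t3.png

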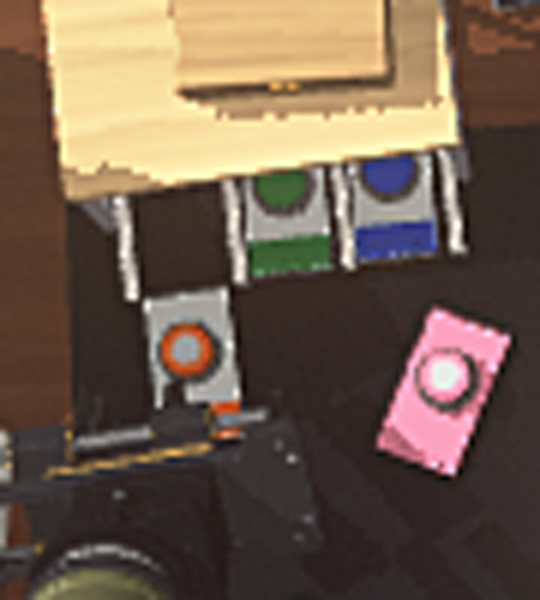

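View pics/s3.png

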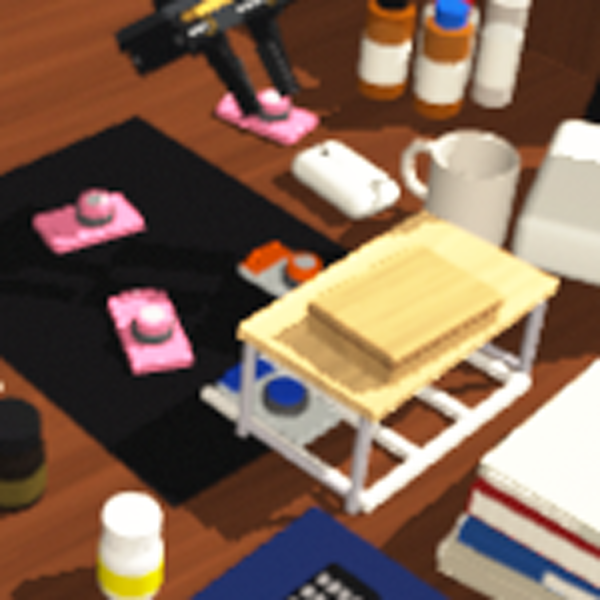

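```bash
cat > reach.py <<'E'
from mv import *
from h import w
Q=np.load("press.npy")
def q4(pos,yaw,tilt):
    zs,L1,L2,L3=.253,.466,.518,.377
    W=np.array(pos)-L3*R(yaw,np.radians(tilt))[:,2]-[0,0,zs]
    return np.arccos(np.clip((W@W-L1**2-L2**2)/(2*L1*L2),-1,1)), W
if __name__=="__main__":
  for n,P in dict(A=(-.029,0,.042),A2=(-.022,0,.042),B=(-.029,-.1,.08),C=(-.105,0,.075),D=(-.029,.1,.08),C2=(-.06,0,.06)).items():
    for t in(30,35,40,45):
        q,W=q4(w(Q,P)[0],Q[2],t); print(n,t,q.round(2),W.round(3), "polar wrist dir", np.degrees(np.arctan2(np.hypot(W[0],W[1]),W[2])).round(0))
E
python3 reach.py
```

```text
A 30 2.25 [ 0.324 -0.251  0.115] polar wrist dir 74.0
A 35 2.31 [ 0.296 -0.254  0.098] polar wrist dir 76.0
A 40 2.35 [ 0.27  -0.257  0.078] polar wrist dir 78.0
A 45 2.4 [ 0.246 -0.259  0.056] polar wrist dir 81.0
A2 30 2.24 [ 0.331 -0.251  0.115] polar wrist dir 74.0
A2 35 2.29 [ 0.303 -0.253  0.098] polar wrist dir 76.0
A2 40 2.34 [ 0.277 -0.256  0.078] polar wrist dir 78.0
A2 45 2.39 [ 0.253 -0.259  0.056] polar wrist dir 81.0
B 30 2.06 [ 0.334 -0.351  0.153] polar wrist dir 72.0
B 35 2.11 [ 0.306 -0.354  0.136] polar wrist dir 74.0
B 40 2.16 [ 0.281 -0.356  0.116] polar wrist dir 76.0
B 45 2.2 [ 0.256 -0.359  0.094] polar wrist dir 78.0
C 30 2.34 [ 0.248 -0.259  0.148] polar wrist dir 68.0
C 35 2.39 [ 0.221 -0.262  0.131] polar wrist dir 69.0
C 40 2.43 [ 0.195 -0.265  0.111] polar wrist dir 71.0
C 45 2.47 [ 0.171 -0.267  0.089] polar wrist dir 74.0
D 30 2.35 [ 0.313 -0.152  0.153] polar wrist dir 66.0
D 35 2.42 [ 0.286 -0.155  0.136] polar wrist dir 67.0
D 40 2.48 [ 0.26  -0.157  0.116] polar wrist dir 69.0
D 45 2.53 [ 0.236 -0.16   0.094] polar wrist dir 72.0
C2 30 2.29 [ 0.293 -0.254  0.133] polar wrist dir 71.0
C2 35 2.34 [ 0.265 -0.257  0.116] polar wrist dir 73.0
C2 40 2.39 [ 0.239 -0.26   0.096] polar wrist dir 75.0
C2 45 2.43 [ 0.215 -0.262  0.074] polar wrist dir 78.0
```

```bash
cat > f3.py <<'E'
from h import *
from fit2 import inv
T=lambda u,v:cu((u,v),(165,150),6); S=lambda u,v:cu((u,v),(270,150),4)
P=np.load("rack.npy")
o=[("top",T(143,298),(.045,.025,.01)),("top",T(228,288),(.045,-.025,.01)),("top",T(241,403),(-.025,-.025,.01)),("top",T(240,438),(-.045,-.025,0)),("top",T(187,349),(.007,0,.029)),
("scene",S(303,264),(.007,0,.029)),("scene",S(240,268),(-.045,-.025,.008))]
s,r=fit(o,[.5,.3,.13]); print("slide",s.round(4),r.round(1).tolist(),"rack",inv(P,s).round(4)); np.save("slide2.npy",s)
for nm,n,off,f in(("t3","top",(165,150),(6,6)),("s3","scene",(270,150),(4,4))):
    im=cv2.imread(f"pics/{nm}.png"); wire(im,n,s,(-.045,.045,-.025,.025,0,.01),off,f,(0,255,0)); wire(im,n,s,(-.008,.022,-.015,.015,.02,.03),off,f,(255,0,0)); cv2.imwrite(f"pics/{nm}w.png",im)
E
python3 f3.py | tail -1
```

```text
slide [0.4982 0.2999 0.0995] [[0.4, -0.0], [0.0, -0.1], [-0.3, -0.2], [0.8, -0.1], [-0.1, -0.0], [0.4, -0.7], [-0.1, -0.9]] rack [-0.1331  0.0654]
```

View pics/t3w.png

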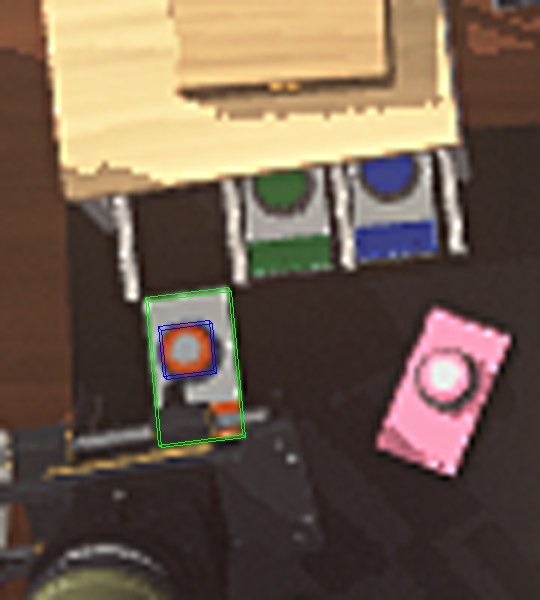

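View pics/s3w.png

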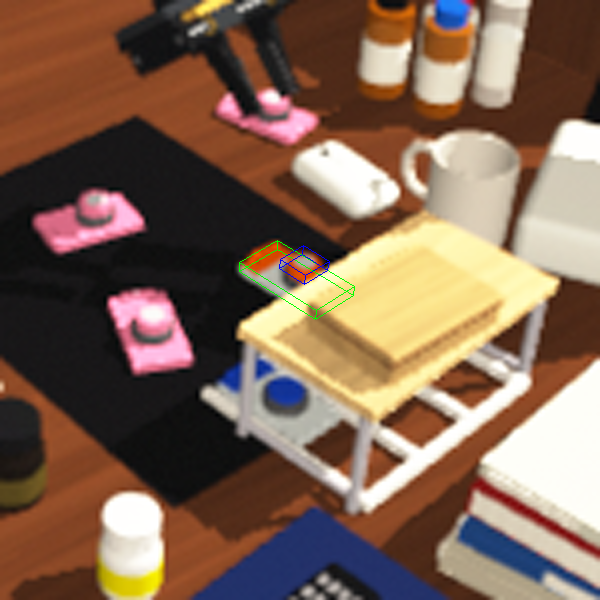

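```bash
python3 - <<'E'
from mv import *
from h import w
sync(); s=np.load("slide2.npy")
plan([(*w(s,(-.022,0,z))[0],s[2],40) for z in(.06,.03,.0085)])
E
```

```text
"tx":0.0458,"ty":-0.002,"tz":0.0961,"rx":0.018,"ry":-0.003,"rz":0.025
"tx":0.0651,"ty":-0.0019,"tz":0.1191,"rx":0.018,"ry":-0.003,"rz":0.025
"tx":0.0788,"ty":-0.0019,"tz":0.1356,"rx":0.018,"ry":-0.003,"rz":0.025
```

carry_out:
  commands:
    - {"tx":0.023,"ty":-0.001,"tz":0.048,"rx":0.018,"ry":-0.003,"rz":0.025,"jaw":1}
    - {"tx":0.0458,"ty":-0.002,"tz":0.0961,"rx":0.018,"ry":-0.003,"rz":0.025,"jaw":1}
    - {"tx":0.0458,"ty":-0.002,"tz":0.0961,"rx":0.018,"ry":-0.003,"rz":0.025,"jaw":1}
    - {"tx":0.0651,"ty":-0.0019,"tz":0.1191,"rx":0.018,"ry":-0.003,"rz":0.025,"jaw":1}
    - {"tx":0.0788,"ty":-0.0019,"tz":0.1356,"rx":0.018,"ry":-0.003,"rz":0.025,"jaw":1}
    - {"tx":0.0788,"ty":-0.0019,"tz":0.1356,"rx":0.018,"ry":-0.003,"rz":0.025,"jaw":1}
    - {"tx":0.0788,"ty":-0.0019,"tz":0.1356,"rx":0.018,"ry":-0.003,"rz":0.025,"jaw":1}

```text
time: 6.02
position: [0.4774, 0.2986, 0.0109]
tool_rot: [-0.12, 2.439, 0.046]
ft_force: [-0.7, 0.5, 0.9]
grip_width: 1.0
```

```bash
python3 - <<'E'
from mv import *
done(); st()
from bench import get_image
import cv2
a=get_image("top")[:,:,::-1]; cv2.imwrite("pics/t4.png",cv2.resize(a[150:250,165:255],None,fx=6,fy=6,interpolation=cv2.INTER_CUBIC))
E
```

```text
t 6.03 pos [0.4774 0.2986 0.0109] err [0.001  0.0009 0.0023] rerr [-0.001 -0.002  0.001] F [-0.7  0.5  0.9] grip 1.0 q [-1.09  0.15  0.17  2.39  1.38  0.48 -0.49]
```

View pics/t4.png

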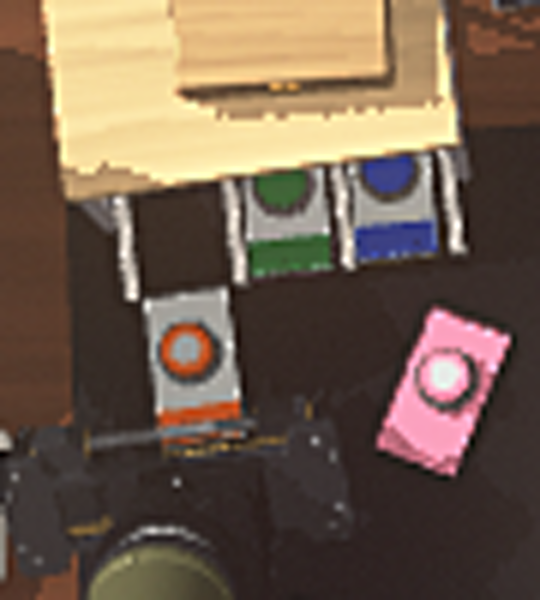

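carry_out:
  commands:
    - {"tx":0.0015,"ty":0,"tz":0.0017,"rx":0,"ry":0,"rz":0,"jaw":1}
    - {"tx":0.0015,"ty":0,"tz":0.0017,"rx":0,"ry":0,"rz":0,"jaw":0.4}
    - {"tx":0.0015,"ty":0,"tz":0.0017,"rx":0,"ry":0,"rz":0,"jaw":0.2}
    - {"tx":0.0015,"ty":0,"tz":0.0017,"rx":0,"ry":0,"rz":0,"jaw":0.2}
    - {"tx":0.0015,"ty":0,"tz":0.0017,"rx":0,"ry":0,"rz":0,"jaw":0.2}
    - {"tx":0.0015,"ty":0,"tz":0.0017,"rx":0,"ry":0,"rz":0,"jaw":0.2}
  grip_force: 50

```text
time: 6.82
position: [0.477, 0.2978, 0.0071]
tool_rot: [-0.121, 2.44, 0.044]
ft_force: [-0.5, -0.7, 0.5]
grip_width: 0.558
```

```bash
python3 - <<'E'
from mv import *
sync(); st()
p,_=load(); print(p)
plan([(p[0],p[1],.04,.0995,40)])
E
```

```text
t 6.83 pos [0.477  0.2978 0.0071] err [0. 0. 0.] rerr [0. 0. 0.] F [-0.5 -0.7  0.5] grip 0.558 q [-1.09  0.15  0.17  2.39  1.4   0.47 -0.51]
[0.47696266 0.29784838 0.00706034]
"tx":-0.0212,"ty":-0,"tz":-0.0252,"rx":-0.001,"ry":0.001,"rz":-0
```

carry_out:
  commands:
    - {"tx":-0.007,"ty":0,"tz":-0.0084,"rx":0,"ry":0,"rz":0,"jaw":0.2}
    - {"tx":-0.014,"ty":0,"tz":-0.0168,"rx":0,"ry":0,"rz":0,"jaw":0.2}
    - {"tx":-0.0212,"ty":0,"tz":-0.0252,"rx":0,"ry":0,"rz":0,"jaw":0.2}
    - {"tx":-0.0212,"ty":0,"tz":-0.0252,"rx":0,"ry":0,"rz":0,"jaw":0.2}

```text
time: 7.32
position: [0.4768, 0.2982, 0.0402]
tool_rot: [-0.12, 2.44, 0.046]
ft_force: [0.7, 0.1, -1.5]
grip_width: 0.558
```

```bash
python3 - <<'E'
from mv import *
sync(); st()
from bench import get_image
import cv2
a=get_image("top")[:,:,::-1]; cv2.imwrite("pics/t5.png",cv2.resize(a[150:250,165:255],None,fx=4,fy=4,interpolation=cv2.INTER_CUBIC))
b=get_image("scene")[:,:,::-1]; cv2.imwrite("pics/s5.png",cv2.resize(b[150:300,300:420],None,fx=4,fy=4,interpolation=cv2.INTER_CUBIC))
from reach import q4
def q2(pos,yaw,t):
    q,W=q4(pos,yaw,t); al=np.arctan2(.518*np.sin(q),.466+.518*np.cos(q)); return np.arctan2(np.hypot(W[0],W[1]),W[2])-al,q
for n,p,y,t in [("ref.45",(.4508,.2989,.1674),.13,40),("w1",(.50,.29,.20),.1,30),("w2",(.56,.05,.22),.0,25),("w3",(.46,-.24,.22),.05,25),("w3b",(.46,-.24,.15),.1,40),("C",(.446,-.24,.075),.1,40),("C",(.446,-.24,.1),.1,38)]:
    print(n,np.round(q2(p,y,t),2))
E
```

```text
t 7.33 pos [0.4768 0.2982 0.0402] err [0. 0. 0.] rerr [0. 0. 0.] F [ 0.7  0.1 -1.5] grip 0.558 q [-1.08  0.07  0.17  2.38  1.24  0.51 -0.32]
ref.45 [-0.25  2.32]
w1 [-0.15  2.09]
w2 [-0.2   2.06]
w3 [-0.23  2.09]
w3b [-0.21  2.33]
C [-0.1   2.42]
C [-0.15  2.38]
```

View pics/s5.png

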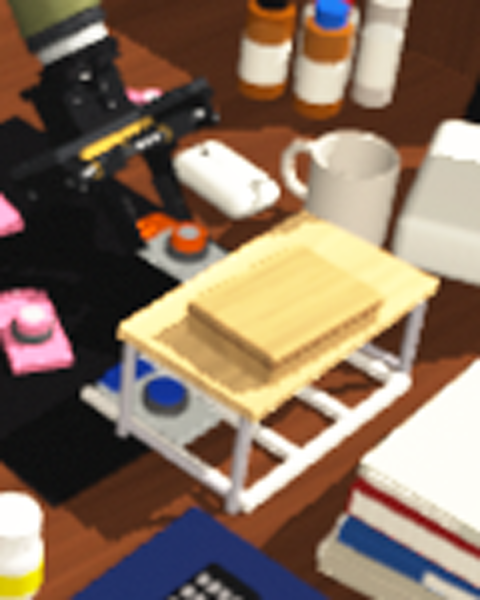

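View pics/t5.png

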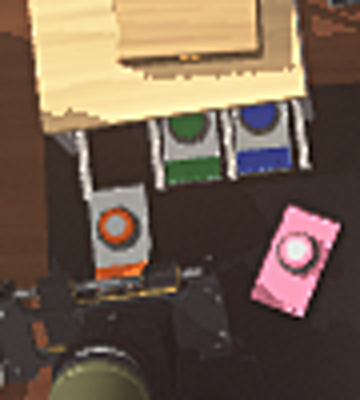

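```bash
cat > rr.py <<'E'
from reach import *
def q2(pos,yaw,t):
    q,W=q4(pos,yaw,t); al=np.arctan2(.518*np.sin(q),.466+.518*np.cos(q)); return np.arctan2(np.hypot(W[0],W[1]),W[2])-al,q
E
python3 - <<'E'
from rr import *
for n,p,y,t in [("w1",(.47,.28,.15),.1,35),("w2",(.53,.08,.2),.0,20),("w2c",(.46,-.08,.2),.0,15),("w2c",(.47,-.1,.2),.0,20),("",(.455,-.13,.18),0.05,20),("w3",(.437,-.2,.16),.1,30),("w3",(.437,-.23,.17),.1,40),("w3",(.437,-.23,.13),.1,40),("w3",(.437,-.24,.08),.1,40)]:
    print(n,np.round(q2(p,y,t),2))
E
```

```text
w1 [-0.19  2.27]
w2 [-0.18  2.06]
w2c [-0.28  2.12]
w2c [-0.31  2.16]
 [-0.3   2.19]
w3 [-0.31  2.3 ]
w3 [-0.3   2.35]
w3 [-0.24  2.4 ]
w3 [-0.12  2.42]
```

```bash
python3 - <<'E'
from rr import *
L=[(.47,.28,.15,.1,38),(.53,.08,.16,.05,25),(.465,-.10,.14,.08,28),(.437,-.20,.13,.1,36)]
for l in L: print(np.round(q2(l[:3],l[3],l[4]),2))
plan(L)
print(w(Q,(-.105,0,.075)))
E
```

```text
[-0.21  2.31]
[-0.21  2.19]
[-0.35  2.35]
[-0.3  2.4]
"tx":-0.0641,"ty":-0.0173,"tz":-0.0896,"rx":0,"ry":0.036,"rz":-0.002
"tx":-0.1013,"ty":-0.2223,"tz":-0.0718,"rx":0.028,"ry":0.263,"rz":0.041
"tx":-0.0254,"ty":-0.395,"tz":-0.1097,"rx":0.012,"ry":0.21,"rz":0.015
"tx":0.0098,"ty":-0.4917,"tz":-0.1264,"rx":0,"ry":0.071,"rz":-0.002
[[ 0.4356776  -0.23965169  0.075     ]]
```

```bash
python3 - <<'E'
from rr import *
for l in [(.48,-.1,.13,.05,12),(.48,-.1,.12,.05,5),(.47,-.14,.13,.08,15),(.45,-.17,.12,.08,20),(.437,-.20,.11,.1,28),(.437,-.22,.11,.1,35),(.437,-.24,.1,.1,40)]: print(l,np.round(q2(l[:3],l[3],l[4]),2))
L=[(.47,.28,.15,.1,38),(.53,.08,.16,.05,22),(.48,-.09,.14,.05,10)]
plan(L)
E
```

```text
(0.48, -0.1, 0.13, 0.05, 12) [-0.12  2.12]
(0.48, -0.1, 0.12, 0.05, 5) [-0.02  2.04]
(0.47, -0.14, 0.13, 0.08, 15) [-0.15  2.16]
(0.45, -0.17, 0.12, 0.08, 20) [-0.2   2.24]
(0.437, -0.2, 0.11, 0.1, 28) [-0.23  2.33]
(0.437, -0.22, 0.11, 0.1, 35) [-0.22  2.38]
(0.437, -0.24, 0.1, 0.1, 40) [-0.16  2.41]
"tx":-0.0641,"ty":-0.0173,"tz":-0.0896,"rx":0,"ry":0.036,"rz":-0.002
"tx":-0.1013,"ty":-0.2223,"tz":-0.0718,"rx":0.027,"ry":0.315,"rz":0.041
"tx":-0.0376,"ty":-0.3865,"tz":-0.0994,"rx":0.022,"ry":0.524,"rz":0.044
```

carry_out:
  commands:
    - {"tx":-0.03,"ty":-0.008,"tz":-0.045,"rx":0,"ry":0.018,"rz":0,"jaw":0.2}
    - {"tx":-0.0641,"ty":-0.0173,"tz":-0.0896,"rx":0,"ry":0.036,"rz":0,"jaw":0.2}
    - {"tx":-0.072,"ty":-0.055,"tz":-0.086,"rx":0.005,"ry":0.09,"rz":0.008,"jaw":0.2}
    - {"tx":-0.08,"ty":-0.096,"tz":-0.082,"rx":0.01,"ry":0.145,"rz":0.016,"jaw":0.2}
    - {"tx":-0.087,"ty":-0.138,"tz":-0.079,"rx":0.016,"ry":0.2,"rz":0.024,"jaw":0.2}
    - {"tx":-0.094,"ty":-0.18,"tz":-0.075,"rx":0.022,"ry":0.26,"rz":0.033,"jaw":0.2}
    - {"tx":-0.1013,"ty":-0.2223,"tz":-0.0718,"rx":0.027,"ry":0.315,"rz":0.041,"jaw":0.2}
    - {"tx":-0.085,"ty":-0.263,"tz":-0.079,"rx":0.026,"ry":0.367,"rz":0.042,"jaw":0.2}
    - {"tx":-0.069,"ty":-0.304,"tz":-0.086,"rx":0.024,"ry":0.42,"rz":0.043,"jaw":0.2}
    - {"tx":-0.053,"ty":-0.345,"tz":-0.093,"rx":0.023,"ry":0.472,"rz":0.044,"jaw":0.2}
    - {"tx":-0.0376,"ty":-0.3865,"tz":-0.0994,"rx":0.022,"ry":0.524,"rz":0.044,"jaw":0.2}
    - {"tx":-0.0376,"ty":-0.3865,"tz":-0.0994,"rx":0.022,"ry":0.524,"rz":0.044,"jaw":0.2}

```text
time: 8.93
position: [0.4791, -0.0942, 0.1394]
tool_rot: [-0.065, 2.969, 0.001]
ft_force: [0.1, 1.0, -2.2]
grip_width: 0.563
```

```bash
python3 - <<'E'
from rr import *
done(); st()
sync()
L=[(.45,-.17,.12,.08,22),(.436,-.215,.11,.103,33),(*w(Q,(-.107,0,.09))[0],.103,40)]
plan(L)
from bench import get_image
import cv2
b=get_image("scene")[:,:,::-1]; cv2.imwrite("pics/s6.png",cv2.resize(b[130:330,140:340],None,fx=3,fy=3,interpolation=cv2.INTER_CUBIC))
E
```

```text
t 8.93 pos [ 0.4791 -0.0942  0.1394] err [-0.0009 -0.0042 -0.0006] rerr [0.004 0.003 0.006] F [ 0.1  1.  -2.2] grip 0.563 q [-0.9  -0.24  0.97  2.11  0.21  1.    1.59]
"tx":0.0353,"ty":-0.0744,"tz":0.0138,"rx":-0.013,"ry":-0.212,"rz":-0.034
"tx":0.0527,"ty":-0.1187,"tz":0.021,"rx":-0.025,"ry":-0.404,"rz":-0.055
"tx":0.0595,"ty":-0.1434,"tz":0.0402,"rx":-0.028,"ry":-0.526,"rz":-0.053
```

View pics/s6.png

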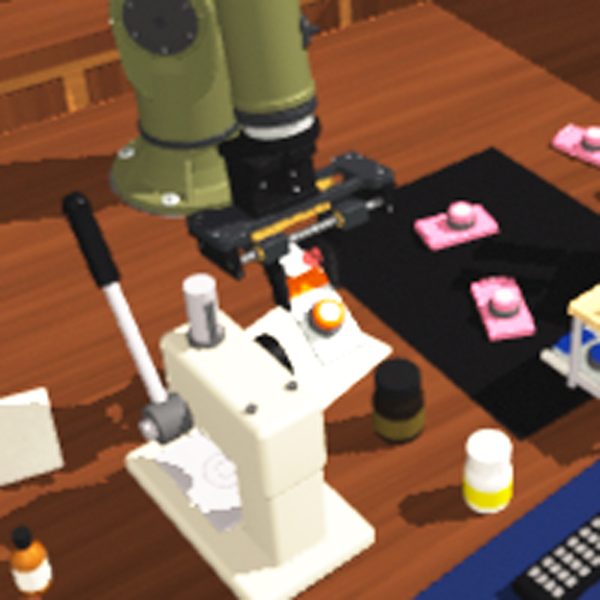

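carry_out:
  commands:
    - {"tx":0.018,"ty":-0.037,"tz":0.007,"rx":-0.007,"ry":-0.106,"rz":-0.017,"jaw":0.2}
    - {"tx":0.0353,"ty":-0.0744,"tz":0.0138,"rx":-0.013,"ry":-0.212,"rz":-0.034,"jaw":0.2}
    - {"tx":0.0353,"ty":-0.0744,"tz":0.0138,"rx":-0.013,"ry":-0.212,"rz":-0.034,"jaw":0.2}

```text
time: 9.35
position: [0.4504, -0.1656, 0.1194]
tool_rot: [-0.121, 2.753, 0.026]
ft_force: [-0.8, -0.6, -2.4]
grip_width: 0.561
```

```bash
python3 - <<'E'
from rr import *
st();sync()
L=[(.436,-.215,.11,.103,33),(*w(Q,(-.107,0,.09))[0],.103,40)]
plan(L)
E
```

```text
t 9.35 pos [ 0.4504 -0.1656  0.1194] err [-0.0287 -0.0714 -0.02  ] rerr [-0.016 -0.214 -0.042] F [-0.8 -0.6 -2.4] grip 0.561 q [-0.29 -0.3   0.66  2.29  0.01  0.74  2.03]
"tx":0.0208,"ty":-0.048,"tz":0.0016,"rx":-0.006,"ry":-0.189,"rz":-0.014
"tx":0.0325,"ty":-0.0725,"tz":0.0184,"rx":-0.006,"ry":-0.312,"rz":-0.014
```

```bash
python3 - <<'E'
from rr import *
L=[(.445,-.19,.1,.09,28),(.438,-.215,.09,.103,34)]
for l in L: print(np.round(q2(l[:3],l[3],l[4]),2))
plan(L)
E
```

```text
[-0.22  2.35]
[-0.19  2.4 ]
"tx":0.0143,"ty":-0.0239,"tz":0.0151,"rx":0.001,"ry":-0.102,"rz":-0.002
"tx":0.0265,"ty":-0.0482,"tz":0.0209,"rx":-0.006,"ry":-0.207,"rz":-0.014
```

carry_out:
  commands:
    - {"tx":0.0143,"ty":-0.0239,"tz":0.0151,"rx":0.001,"ry":-0.102,"rz":-0.002,"jaw":0.2}
    - {"tx":0.0265,"ty":-0.0482,"tz":0.0209,"rx":-0.006,"ry":-0.207,"rz":-0.014,"jaw":0.2}
    - {"tx":0.0265,"ty":-0.0482,"tz":0.0209,"rx":-0.006,"ry":-0.207,"rz":-0.014,"jaw":0.2}

```text
time: 9.72
position: [0.4371, -0.2154, 0.089]
tool_rot: [-0.126, 2.547, 0.042]
ft_force: [0.2, 1.0, -2.3]
grip_width: 0.562
```

```bash
python3 - <<'E'
from rr import *
done();st();sync()
L=[(*w(Q,(-.107,0,.082))[0],.103,40)]
for l in L: print(np.round(q2(l[:3],l[3],l[4]),2))
plan(L)
from bench import get_image
import cv2
b=get_image("scene")[:,:,::-1]; cv2.imwrite("pics/s7.png",cv2.resize(b[130:330,140:340],None,fx=3,fy=3,interpolation=cv2.INTER_CUBIC))
E
```

```text
t 9.72 pos [ 0.4371 -0.2154  0.089 ] err [-0.0009 -0.0003 -0.001 ] rerr [0.    0.002 0.004] F [ 0.2  1.  -2.3] grip 0.562 q [-0.16 -0.29  0.82  2.42 -0.39  0.53  2.65]
[-0.13  2.43]
"tx":0.0087,"ty":-0.0241,"tz":0.0025,"rx":0,"ry":-0.106,"rz":-0.004
```

View pics/s7.png

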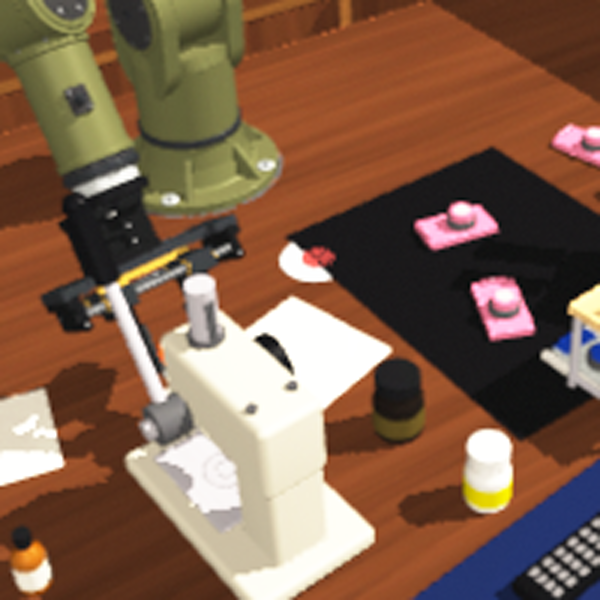

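```bash
cat > kin.py <<'E'
import numpy as np, itertools
from scipy.spatial.transform import Rotation as Ro
L=(.253,.466,.518,.377)
def fk(q,sg,of,L=L):
    q=np.array(q)*sg+of
    M=Ro.from_euler("Z",q[0])*Ro.from_euler("Y",q[1])*Ro.from_euler("Z",q[2]); p=np.array([0,0,L[0]])+M.apply([0,0,L[1]])
    M=M*Ro.from_euler("Y",q[3])*Ro.from_euler("Z",q[4]); p=p+M.apply([0,0,L[2]])
    M=M*Ro.from_euler("Y",q[5])*Ro.from_euler("Z",q[6]); p=p+M.apply([0,0,L[3]])
    return p,M
D=[([-1.30990117,.32179417,-.07005603,1.45167234,.02263993,1.3708041,-.05690487],(.1587,.6297,.2215),[-.38666,-3.11762,.00297]),
([-0.95,.04,.2,2.17,.87,.5,.26],(.5698,.3105,.1308),[-.16,2.439,.061]),
([-1.,.24,.26,2.23,1.3,.34,-.25],(.5707,.3111,.0262),[-.159,2.437,.062]),
([-1.12,.11,.2,2.41,1.38,.46,-.46],(.4714,.2973,.0163),[-.159,2.437,.057]),
([-1.14,-.23,.16,2.32,.87,.74,.15],(.4508,.2989,.1674),[-.158,2.437,.063]),
([-.9,-.24,.97,2.11,.21,1.,1.59],(.4791,-.0942,.1394),[-.065,2.969,.001]),
([-.29,-.3,.66,2.29,.01,.74,2.03],(.4504,-.1656,.1194),[-.121,2.753,.026]),
([-.16,-.29,.82,2.42,-.39,.53,2.65],(.4371,-.2154,.089),[-.126,2.547,.042])]
if __name__=="__main__":
    best=[]
    H=np.pi/2
    for s in itertools.product((1,-1),repeat=7):
        if s[1]!=1 : continue
        for o1 in(0,H,-H,2*H):
            e=0; of=np.array([o1,0,0,0,0,0,0]); 
            for q,p,rv in D[:8]: 
                P,M=fk(q,np.array(s),of); e+=np.linalg.norm(P-p)
            best.append((e/8,s,o1))
    best.sort(key=lambda b:b[0])
    for b in best[:6]: print(b)
E
python3 kin.py
```

```text
(np.float64(0.025383932835308542), (-1, 1, -1, 1, -1, 1, 1), 0)
(np.float64(0.02538393283530855), (-1, 1, -1, 1, -1, 1, -1), 0)
(np.float64(0.21016236741570252), (-1, 1, -1, 1, 1, 1, -1), 0)
(np.float64(0.2101623674157026), (-1, 1, -1, 1, 1, 1, 1), 0)
(np.float64(0.21216494179607934), (-1, 1, -1, -1, -1, -1, -1), 3.141592653589793)
(np.float64(0.21216494179607936), (-1, 1, -1, -1, -1, -1, 1), 3.141592653589793)
```

```bash
cat > kin2.py <<'E'
from kin import *
from scipy.optimize import least_squares
# params: L(4), elbow offset a, wrist offset b, base offsets, q offsets(7), tool yaw
def fk2(q,x,s7=-1):
    q=np.array(q)*np.array([-1,1,-1,1,-1,1,s7])+x[7:14]
    M=Ro.from_euler("Z",q[0]); p=np.array([0,0,x[0]])+M.apply([x[6],0,0])
    M=M*Ro.from_euler("Y",q[1])*Ro.from_euler("Z",q[2]); p=p+M.apply([x[4],0,x[1]])
    M=M*Ro.from_euler("Y",q[3])*Ro.from_euler("Z",q[4]); p=p+M.apply([-x[4]+0*x[5],0,x[2]])
    M=M*Ro.from_euler("Y",q[5]); p=p+M.apply([x[5],0,0]); M=M*Ro.from_euler("Z",q[6]); p=p+M.apply([0,0,x[3]])
    return p,M
def solve():
    out=[]
    for s7 in(1,-1):
        for o7 in(0,np.pi/2,np.pi,-np.pi/2):
            x0=np.zeros(14);x0[:4]=L;x0[13]=o7
            def f(x):
                r=[]
                for q,p,rv in D:
                    P,M=fk2(q,x,s7); r+=list((P-p)/.003)+list((M.inv()*Ro.from_rotvec(rv)).as_rotvec()/.01)
                return np.array(r+list((x-x0)[7:]/.03)+list(x[4:7]/.05))
            s=least_squares(f,x0); out.append((s.cost,s7,s.x,s.fun))
    return min(out,key=lambda o:o[0])
if __name__=="__main__":
    c,s7,x,fun=solve(); print(c,s7,x.round(4)); print(fun[:48].reshape(8,6).round(1))
    np.save("kin.npy",np.r_[x,s7])
E
python3 kin2.py
```

```text
17.01393559636603 -1 [ 2.6580e-01  4.7170e-01  5.1870e-01  3.9300e-01  3.4000e-03 -1.2000e-03
 -1.3000e-02  4.0000e-04 -6.8000e-03 -3.2900e-02  2.1000e-03 -3.7000e-03
 -7.3000e-03  1.5435e+00]
[[-1.5  0.8  0.1  1.2  1.4 -0.3]
 [ 0.8 -0.3  0.4 -1.5  0.4  0.5]
 [-0.1 -0.2 -0.8 -1.5  0.2  0.7]
 [-1.7  0.6 -0.5 -0.6  0.   0.2]
 [ 0.6 -0.6  0.9 -1.2  0.1  0. ]
 [-1.3 -1.   0.1  0.5  0.9 -0.3]
 [ 0.8  1.1  0.7 -0.5  1.3 -0.6]
 [ 0.6  0.5 -0.9 -1.3 -0.1 -0.5]]
```

```bash
cat > ik.py <<'E'
from kin2 import *
from rr import *
K=np.load("kin.npy"); X,S7=K[:14],K[14]
lo=np.array([-2.86,-.3,-1.38,.06,-1.56,.09,-2.69]);hi=np.array([2.86,2.09,1.24,2.45,4.7,2.05,2.69])
def err(q,p,M):
    P,m=fk2(q,X,S7); return np.r_[(P-p)/.1,(m.inv()*Ro.from_matrix(M)).as_rotvec()]
def iks(p,M,n=40,seed=0,bounded=True):
    rng=np.random.default_rng(seed); sols=[]
    for i in range(n):
        q0=lo+(hi-lo)*rng.random(7)
        s=least_squares(err,q0,args=(np.array(p),M),bounds=(lo+.01,hi-.01))
        if s.cost<1e-6: sols.append(s.x)
    return np.array(sols)
E
python3 - <<'E'
from ik import *
F=np.diag([-1,-1,1.])
for fl in(0,1):
  for pt in((-.029,0,.042),(-.105,0,.08)):
    for dy in(0,-.25,-.5):
      yaw=Q[2]+dy
      # rotate about ram axis
      c,s=np.cos(dy),np.sin(dy); P=w(Q,(c*pt[0],s*pt[0],pt[2]))[0]
      M=R(yaw,np.radians(40)); M=M@F if fl else M
      S=iks(P,M,14)
      print("flip",fl,pt,dy,len(S)); 
      for q in S[np.argsort(S[:,2])][::3] if len(S) else []: print("   ",q.round(2))
E
```

```text
Traceback (most recent call last):
  File "ik.py", line 11, in iks
    s=least_squares(err,q0,args=(np.array(p),M),bounds=(lo+.01,hi-.01))
ValueError: Initial guess is outside of provided bounds
```

```bash
sed -i 's/q0=lo+(hi-lo)\*rng.random(7)/q0=lo+.02+(hi-lo-.04)*rng.random(7)/' ik.py; cat > a.py <<'E'
from ik import *
F=np.diag([-1,-1,1.])
for fl in(0,1):
  for pt in((-.029,0,.042),(-.105,0,.08)):
    for dy in(0,-.25,-.5):
      yaw=Q[2]+dy
      c,s=np.cos(dy),np.sin(dy); P=w(Q,(c*pt[0],s*pt[0],pt[2]))[0]
      M=R(yaw,np.radians(40)); M=M@F if fl else M
      S=iks(P,M,14)
      print("flip",fl,pt,dy,len(S)); 
      for q in S[np.argsort(S[:,2])][::3] if len(S) else []: print("   ",q.round(2))
E
time python3 a.py
```

```text
flip 0 (-0.029, 0, 0.042) 0 0
flip 0 (-0.029, 0, 0.042) -0.25 0
flip 0 (-0.029, 0, 0.042) -0.5 0
flip 0 (-0.105, 0, 0.08) 0 0
flip 0 (-0.105, 0, 0.08) -0.25 0
flip 0 (-0.105, 0, 0.08) -0.5 0
flip 1 (-0.029, 0, 0.042) 0 8
    [ 2.08  0.21 -1.35  2.37 -0.94  0.42  0.13]
    [ 0.26  0.09  0.47  2.36 -1.26  0.59  0.31]
    [-0.46  0.18  1.21  2.37 -1.37  0.69  0.36]
flip 1 (-0.029, 0, 0.042) -0.25 0
flip 1 (-0.029, 0, 0.042) -0.5 0
flip 1 (-0.105, 0, 0.08) 0 7
    [ 2.2  -0.29 -1.16  2.44 -1.24  0.97  0.39]
    [ 0.44 -0.11  0.45  2.43 -0.97  0.67  0.17]
    [-0.17 -0.23  0.99  2.44 -0.77  0.55  0.  ]
flip 1 (-0.105, 0, 0.08) -0.25 0
flip 1 (-0.105, 0, 0.08) -0.5 0
real	2m14.506s
user	2m13.892s
sys	0m0.157s
```

```bash
cat > ana.py <<'E'
from ik import *
from scipy.optimize import least_squares as ls
La=(X[0]-.0,X[1],X[2],X[3])
# refit pure geometry with free offsets in joints only
def wrap(a): return (a+np.pi)%(2*np.pi)-np.pi
def ana(p,M,phis=np.radians(np.arange(-180,180,3)),pad=0.0):
    zs,L1,L2,L3=(.2655,.4717,.5187,.393)
    M=Ro.from_matrix(M); W=np.array(p)-L3*M.apply([0,0,1])-[0,0,zs]; d=np.linalg.norm(W)
    c=(d*d-L1**2-L2**2)/(2*L1*L2)
    if abs(c)>1: return np.zeros((0,7))
    b=np.arccos(c); off=X[7:14]; al=np.arctan2(L2*np.sin(b),L1+L2*np.cos(b))
    th=np.arccos(W[2]/d); az=np.arctan2(W[1],W[0])
    M0=Ro.from_euler("ZYZ",[az,th-al,0]) ; out=[]
    for ph in phis:
        M1=Ro.from_rotvec(W/d*ph)*M0
        e=M1.as_euler("ZYZ"); E=[(e[0],e[1],e[2]),(e[0]+np.pi,-e[1],e[2]+np.pi)]
        M2=(M1*Ro.from_euler("Y",b)).inv()*M; f=M2.as_euler("ZYZ")
        for a in E:
            v=np.array([a[0],a[1],a[2],b,f[0],f[1],f[2]])-off; v[0]*=-1;v[2]*=-1;v[4]*=-1;v[6]*=S7
            v[[0,2,6]]=wrap(v[[0,2,6]]); 
            for k5 in(0,2*np.pi):
                u=v.copy(); u[4]=wrap(v[4])+k5
                for k7 in(0,):
                    m=np.minimum(u-lo,hi-u)
                    if m.min()>pad: out.append(np.r_[u,m.min(),np.degrees(ph)])
    return np.array(out)
E
cat > b.py <<'E'
from ana import *
F=np.diag([-1,-1,1.])
# sanity with last pose
o=ana(D[7][1],Ro.from_rotvec(D[7][2]).as_matrix(),pad=-.1)
i=np.argmin(np.abs(o[:,:7]-D[7][0]).sum(1)); print("check",o[i].round(2),D[7][0])
for fl in(0,1):
  for pt in((-.029,0,.042),(-.105,0,.08)):
    for t in(35,40):
     for dy in(.25,0,-.25,-.5):
      c,s=np.cos(dy),np.sin(dy); P=w(Q,(c*pt[0],s*pt[0],pt[2]))[0]
      M=R(Q[2]+dy,np.radians(t)); M=M@F if fl else M
      o=ana(P,M)
      print("flip",fl,pt,t,dy,len(o), o[np.argmax(o[:,7])].round(2) if len(o) else "")
E
python3 b.py
```

```text
check [-1.30e-01 -3.10e-01  8.40e-01  2.41e+00 -3.90e-01  5.80e-01  2.69e+00
 -1.00e-02  1.50e+01] [-0.16, -0.29, 0.82, 2.42, -0.39, 0.53, 2.65]
flip 0 (-0.029, 0, 0.042) 35 0.25 0 
flip 0 (-0.029, 0, 0.042) 35 0 0 
flip 0 (-0.029, 0, 0.042) 35 -0.25 2 [-0.46 -0.05  1.    2.4  -0.77  0.29  2.68  0.01  3.  ]
flip 0 (-0.029, 0, 0.042) 35 -0.5 10 [  1.77  -0.25  -1.33   2.43  -1.05   0.3    2.5    0.02 -15.  ]
flip 0 (-0.029, 0, 0.042) 40 0.25 8 [ -0.14   0.36   1.06   2.24  -1.3    1.02  -2.58   0.11 -18.  ]
flip 0 (-0.029, 0, 0.042) 40 0 0 
flip 0 (-0.029, 0, 0.042) 40 -0.25 0 
flip 0 (-0.029, 0, 0.042) 40 -0.5 0 
flip 0 (-0.105, 0, 0.08) 35 0.25 0 
flip 0 (-0.105, 0, 0.08) 35 0 0 
flip 0 (-0.105, 0, 0.08) 35 -0.25 0 
flip 0 (-0.105, 0, 0.08) 35 -0.5 0 
flip 0 (-0.105, 0, 0.08) 40 0.25 3 [-0.11  0.17  1.17  2.26 -1.05  1.04 -2.63  0.06 -9.  ]
flip 0 (-0.105, 0, 0.08) 40 0 0 
flip 0 (-0.105, 0, 0.08) 40 -0.25 0 
flip 0 (-0.105, 0, 0.08) 40 -0.5 0 
flip 1 (-0.029, 0, 0.042) 35 0.25 17 [ -0.08   0.26   0.92   2.2   -1.11   0.89   0.37   0.25 -12.  ]
flip 1 (-0.029, 0, 0.042) 35 0 6 [-0.3
[... 362 characters left out ...]
, 0, 0.042) 40 0 8 [-0.25  0.12  1.02  2.37 -1.3   0.66  0.35  0.08 -6.  ]
flip 1 (-0.029, 0, 0.042) 40 -0.25 0 
flip 1 (-0.029, 0, 0.042) 40 -0.5 0 
flip 1 (-0.105, 0, 0.08) 35 0.25 5 [ 0.05  0.07  0.91  2.23 -0.86  0.93  0.3   0.22 -3.  ]
flip 1 (-0.105, 0, 0.08) 35 0 11 [  1.92  -0.23  -0.99   2.39  -1.05   0.86   0.16   0.06 -12.  ]
flip 1 (-0.105, 0, 0.08) 35 -0.25 0 
flip 1 (-0.105, 0, 0.08) 35 -0.5 0 
flip 1 (-0.105, 0, 0.08) 40 0.25 8 [ 0.05  0.12  0.99  2.26 -1.01  1.    0.48  0.19 -6.  ]
flip 1 (-0.105, 0, 0.08) 40 0 11 [ 2.13e+00 -2.70e-01 -1.12e+00  2.44e+00 -1.23e+00  9.40e-01  3.60e-01
  1.00e-02 -1.50e+01]
flip 1 (-0.105, 0, 0.08) 40 -0.25 0 
flip 1 (-0.105, 0, 0.08) 40 -0.5 0
```

```bash
cat > c.py <<'E'
from ana import *
F=np.diag([-1,-1,1.])
ph=np.radians(np.arange(-60,61,6))
T=np.radians(40)
for x in(.46,.5,.54,.58):
  for y in(-.16,-.08,0,.08):
    row=[]
    for yaw in(-.4,0,.35,.7,1.0):
      r=[]
      for fl in(0,1):
        M=R(yaw,T); M=M@F if fl else M
        o=ana((x,y,.0085),M,ph); r.append(f"{o[:,7].max():.2f}" if len(o) else "--")
      row.append("/".join(r))
    print(x,y,row)
print("press flip1 tilt40, dy:")
for dy in(.1,.25,.4,.55):
  for pt in((-.029,0,.042),(-.029,0,.07),(-.105,0,.07),(-.105,0,.12),(-.105,0,.2)):
      c,s=np.cos(dy),np.sin(dy); P=w(Q,(c*pt[0],s*pt[0],pt[2]))[0]
      o=ana(P,R(Q[2]+dy,T)@F); print(dy,pt,P.round(3),len(o), o[np.argmax(o[:,7])].round(2) if len(o) else "")
E
python3 c.py
```

```text
0.46 -0.16 ['--/--', '--/--', '--/--', '0.18/0.18', '0.35/0.35']
0.46 -0.08 ['--/--', '--/--', '--/--', '0.06/0.06', '0.22/0.22']
0.46 0 ['--/--', '--/--', '--/--', '--/--', '0.11/0.11']
0.46 0.08 ['--/--', '--/--', '--/--', '--/--', '0.03/0.03']
0.5 -0.16 ['--/--', '--/--', '0.06/0.06', '0.24/0.24', '0.42/0.42']
0.5 -0.08 ['--/--', '--/--', '--/--', '0.12/0.12', '0.29/0.29']
0.5 0 ['--/--', '--/--', '--/--', '0.03/0.03', '0.19/0.19']
0.5 0.08 ['--/--', '--/--', '--/--', '--/--', '0.11/0.11']
0.54 -0.16 ['--/--', '--/--', '0.11/0.12', '0.28/0.31', '0.41/0.49']
0.54 -0.08 ['--/--', '--/--', '0.02/0.02', '0.19/0.19', '0.36/0.37']
0.54 0 ['--/--', '--/--', '--/--', '0.10/0.10', '0.27/0.27']
0.54 0.08 ['0.04/0.04', '--/--', '--/--', '0.05/0.05', '0.20/0.20']
0.58 -0.16 ['0.04/0.04', '0.02/0.06', '0.07/0.19', '0.23/0.38', '0.37/0.56']
0.58 -0.08 ['0.03/0.03', '0.00/0.00', '0.03/0.10', '0.19/0.27', '0.33/0.44']
0.58 0 ['0.06/0.05', '--/--', '--/0.04', '0.13/0.19', '0.26/0.35']
0.58 0.08 ['0.12/0.11', '0.00/0.00', '0.02/0.02', '0.06/0.13', '0.20/0.28']
press flip1 tilt40, dy:
0.1 (-0.029, 0
[... 1451 characters left out ...]
  2.12 -0.91  1.16  0.48  0.33 -6.  ]
0.4 (-0.105, 0, 0.2) [ 0.448 -0.279  0.2  ] 1 [ 1.06  0.   -0.03  2.04 -0.76  1.21  0.28  0.3   0.  ]
0.55 (-0.029, 0, 0.042) [ 0.517 -0.246  0.042] 29 [  0.19   0.44   0.78   2.05  -1.14   1.21   0.7    0.4  -18.  ]
0.55 (-0.029, 0, 0.07) [ 0.517 -0.246  0.07 ] 27 [  0.2    0.37   0.75   2.04  -1.07   1.2    0.63   0.41 -15.  ]
0.55 (-0.105, 0, 0.07) [ 0.457 -0.293  0.07 ] 27 [  0.37   0.38   0.74   2.03  -1.01   1.28   0.72   0.42 -15.  ]
0.55 (-0.105, 0, 0.12) [ 0.457 -0.293  0.12 ] 21 [  0.33   0.29   0.77   2.    -0.93   1.31   0.61   0.45 -12.  ]
0.55 (-0.105, 0, 0.2) [ 0.457 -0.293  0.2  ] 13 [ 0.37  0.15  0.7   1.93 -0.81  1.36  0.44  0.45 -6.  ]
```

```bash
cat > d.py <<'E'
from ana import *
F=np.diag([-1,-1,1.])
ph=np.radians(np.arange(-60,61,5))
for t in(30,40):
 for x,y in((.48,.29),(.5,.2),(.54,.1),(.56,.05)):
  for yaw in(.1,-.3,-.6,-.9,-1.2):
      for fl in(0,1):
        M=R(yaw,np.radians(t)); M=M@F if fl else M
        o=ana((x,y,.0085),M,ph)
        if len(o): print(t,x,y,yaw,"flip",fl,len(o),o[np.argmax(o[:,7])].round(2))
E
python3 d.py
```

```text
30 0.48 0.29 0.1 flip 0 8 [ -1.78   0.2    1.04   2.31   0.43   0.35   0.5    0.14 -10.  ]
30 0.48 0.29 0.1 flip 1 2 [ -1.78   0.2    1.04   2.31   0.43   0.35  -2.64   0.05 -10.  ]
30 0.48 0.29 -0.3 flip 0 14 [ -1.71   0.33   0.88   2.17   0.4    0.58   0.07   0.28 -15.  ]
30 0.48 0.29 -0.3 flip 1 5 [ 0.23  0.55 -1.29  2.17  1.26  1.09  2.62  0.07 30.  ]
30 0.48 0.29 -0.6 flip 0 18 [ -1.54   0.4    0.69   2.04   0.38   0.78  -0.19   0.41 -15.  ]
30 0.48 0.29 -0.6 flip 1 9 [-0.03  0.52 -1.04  2.04  1.09  1.17  2.45  0.24 25.  ]
30 0.48 0.29 -0.9 flip 0 20 [ -1.39   0.48   0.56   1.9    0.31   0.96  -0.4    0.55 -15.  ]
30 0.48 0.29 -0.9 flip 1 13 [-0.17  0.58 -0.91  1.9   0.98  1.29  2.27  0.42 25.  ]
30 0.48 0.29 -1.2 flip 0 22 [ -1.27   0.56   0.48   1.76   0.23   1.13  -0.58   0.69 -15.  ]
30 0.48 0.29 -1.2 flip 1 16 [-0.25  0.65 -0.81  1.76  0.86  1.4   2.11  0.57 25.  ]
30 0.5 0.2 0.1 flip 0 2 [-0.53  0.03 -0.03  2.39  0.73  0.33  0.46  0.06  0.  ]
30 0.5 0.2 0.1 flip 1 1 [-0.53  0.03 -0.03  2.39  0.73  0.33 -2.69  0.    0.  ]
30 0.5 0.2 -0.3 flip 0 8 [ -1.61   0.21   0.94   2.2
[... 4557 characters left out ...]
.56 0.05 -0.3 flip 0 8 [ -1.56   0.28   1.2    2.43   1.23   0.19  -0.35   0.02 -15.  ]
40 0.56 0.05 -0.3 flip 1 6 [-1.09  0.14  0.7   2.43  1.44  0.34  2.66  0.02 -5.  ]
40 0.56 0.05 -0.6 flip 0 14 [ -1.51   0.4    1.05   2.31   0.74   0.42  -0.23   0.14 -20.  ]
40 0.56 0.05 -0.6 flip 1 9 [-0.11  0.22 -0.45  2.31  1.28  0.74  2.54  0.14  5.  ]
40 0.56 0.05 -0.9 flip 0 18 [ -1.33   0.47   0.83   2.14   0.57   0.67  -0.35   0.31 -20.  ]
40 0.56 0.05 -0.9 flip 1 12 [ 0.09  0.41 -0.74  2.14  1.2   1.07  2.37  0.31 15.  ]
40 0.56 0.05 -1.2 flip 0 22 [ -1.16   0.55   0.68   1.96   0.44   0.9   -0.47   0.49 -20.  ]
40 0.56 0.05 -1.2 flip 1 16 [ 0.16  0.61 -0.87  1.96  1.15  1.35  2.2   0.49 25.  ]
```

```bash
cat > e.py <<'E'
from ana import *
F=np.diag([-1,-1,1.])
ph=np.radians(np.arange(-40,41,2))
for x,y in((.55,.08),(.53,.08),(.56,.085)):
 for t in(20,25,30,34,38):
  for yaw in(-.1,.05,.2,.35,.5):
      r=[]
      for fl in(0,1):
        M=R(yaw,np.radians(t)); M=M@F if fl else M
        o=ana((x,y,.0085),M,ph)
        if len(o): 
            o=o[(o[:,6]>0)] if fl==0 else o[o[:,6]<0]
        r.append(o[np.argmax(o[:,7])][[0,2,3,4,5,6,7]].round(2).tolist() if len(o) else "--")
      if r!=["--","--"]: print(x,y,t,yaw,*r)
E
python3 e.py
```

```text
0.55 0.08 20 -0.1 [-1.2, 1.0, 2.22, -0.15, 0.49, 1.35, 0.23] [-1.2, 1.0, 2.22, -0.15, 0.49, -1.79, 0.23]
0.55 0.08 20 0.05 [-1.09, 0.93, 2.23, -0.22, 0.48, 1.6, 0.22] [-1.09, 0.93, 2.23, -0.22, 0.48, -1.54, 0.22]
0.55 0.08 20 0.2 [-1.05, 0.93, 2.23, -0.36, 0.5, 1.92, 0.22] [-1.05, 0.93, 2.23, -0.36, 0.5, -1.22, 0.22]
0.55 0.08 20 0.35 [-1.07, 1.01, 2.22, -0.54, 0.54, 2.26, 0.23] [-1.07, 1.01, 2.22, -0.54, 0.54, -0.88, 0.23]
0.55 0.08 20 0.5 [-0.72, 0.69, 2.21, -0.51, 0.56, 2.42, 0.24] [-0.97, 0.95, 2.21, -0.62, 0.59, -0.63, 0.24]
0.55 0.08 25 -0.1 [-1.3, 1.06, 2.29, 0.01, 0.37, 1.19, 0.16] [-1.3, 1.06, 2.29, 0.01, 0.37, -1.95, 0.16]
0.55 0.08 25 0.05 [-1.19, 1.01, 2.31, -0.14, 0.35, 1.53, 0.14] [-1.19, 1.01, 2.31, -0.14, 0.35, -1.61, 0.14]
0.55 0.08 25 0.2 [-1.14, 1.02, 2.31, -0.4, 0.37, 1.97, 0.14] [-1.14, 1.02, 2.31, -0.4, 0.37, -1.17, 0.14]
0.55 0.08 25 0.35 [-1.13, 1.08, 2.3, -0.66, 0.44, 2.4, 0.15] [-1.13, 1.08, 2.3, -0.66, 0.44, -0.74, 0.15]
0.55 0.08 25 0.5 [-0.0, -0.03, 2.28, -0.51, 0.44, 2.46, 0.17] [-0.97, 0.98, 2.28, -0.77, 0.51, -0.46, 0.17]
0.55 0.08 30 -0.1 [-1.37, 1.09
[... 4272 characters left out ...]
.5 [0.86, -0.9, 2.32, -0.52, 0.32, 2.53, 0.13] [-1.04, 1.08, 2.32, -1.07, 0.49, -0.17, 0.13]
0.56 0.085 34 -0.1 [-1.42, 1.12, 2.39, 0.58, 0.17, 0.57, 0.06] [-1.42, 1.12, 2.39, 0.58, 0.17, -2.57, 0.06]
0.56 0.085 34 0.05 [-0.21, -0.03, 2.41, 0.76, 0.14, 0.65, 0.04] [-0.21, -0.03, 2.41, 0.76, 0.14, -2.5, 0.04]
0.56 0.085 34 0.2 [-1.29, 1.16, 2.41, -1.03, 0.17, 2.59, 0.04] [-1.29, 1.16, 2.41, -1.03, 0.17, -0.55, 0.04]
0.56 0.085 34 0.35 [0.85, -0.93, 2.4, -0.77, 0.17, 2.6, 0.05] [-1.2, 1.17, 2.4, -1.27, 0.33, -0.13, 0.05]
0.56 0.085 34 0.5 [1.22, -1.24, 2.37, -0.52, 0.21, 2.59, 0.08] [-0.33, 0.36, 2.37, -1.14, 0.38, -0.03, 0.08]
0.56 0.085 38 0.5 -- [1.29, -1.28, 2.42, -0.99, 0.16, -0.03, 0.03]
```

```bash
cat > f.py <<'E'
from ana import *
sync()
L=[(.455,-.165,.12,.08,22),(.485,-.08,.14,.05,12),(.552,.088,.12,.05,15),(.552,.088,.06,.05,28)]
plan(L)
for t in(30,32,34):
  for z in (.02,.0085):
    o=ana((.552,.088,z),R(.05,np.radians(t)),np.radians(np.arange(-60,60,2)));print(t,z,len(o),o[np.argmax(o[:,7])].round(2) if len(o) else "")
E
python3 f.py
```

```text
"tx":-0.0361,"ty":0.0486,"tz":-0.0129,"rx":0.011,"ry":0.208,"rz":0.017
"tx":-0.079,"ty":0.1302,"tz":-0.0079,"rx":0.021,"ry":0.383,"rz":0.046
"tx":-0.137,"ty":0.2907,"tz":0.0555,"rx":0.022,"ry":0.33,"rz":0.045
"tx":-0.1035,"ty":0.2905,"tz":0.1053,"rx":0.027,"ry":0.103,"rz":0.042
30 0.02 4 [-1.33  0.04  1.09  2.37  0.2   0.25  1.19  0.08 -2.  ]
30 0.0085 8 [-1.38  0.12  1.16  2.37 -0.09  0.22  1.45  0.08 -6.  ]
32 0.02 2 [-0.22  0.01 -0.03  2.39  0.45  0.21  0.95  0.06  0.  ]
32 0.0085 8 [-1.31  0.08  1.07  2.4   0.16  0.16  1.22  0.05 -4.  ]
34 0.02 1 [-0.23  0.01 -0.03  2.42  0.65  0.17  0.75  0.03  0.  ]
34 0.0085 6 [-1.07  0.05  0.81  2.43  0.6   0.12  0.78  0.02 -2.  ]
```

carry_out:
  commands:
    - {"tx":-0.018,"ty":0.024,"tz":-0.0065,"rx":0.006,"ry":0.104,"rz":0.008,"jaw":0.2}
    - {"tx":-0.0361,"ty":0.0486,"tz":-0.0129,"rx":0.011,"ry":0.208,"rz":0.017,"jaw":0.2}
    - {"tx":-0.058,"ty":0.089,"tz":-0.0105,"rx":0.016,"ry":0.295,"rz":0.031,"jaw":0.2}
    - {"tx":-0.079,"ty":0.1302,"tz":-0.0079,"rx":0.021,"ry":0.383,"rz":0.046,"jaw":0.2}
    - {"tx":-0.094,"ty":0.17,"tz":0.008,"rx":0.021,"ry":0.37,"rz":0.046,"jaw":0.2}
    - {"tx":-0.108,"ty":0.21,"tz":0.024,"rx":0.021,"ry":0.357,"rz":0.045,"jaw":0.2}
    - {"tx":-0.123,"ty":0.25,"tz":0.04,"rx":0.022,"ry":0.343,"rz":0.045,"jaw":0.2}
    - {"tx":-0.137,"ty":0.2907,"tz":0.0555,"rx":0.022,"ry":0.33,"rz":0.045,"jaw":0.2}
    - {"tx":-0.12,"ty":0.2906,"tz":0.08,"rx":0.024,"ry":0.216,"rz":0.044,"jaw":0.2}
    - {"tx":-0.1035,"ty":0.2905,"tz":0.1053,"rx":0.027,"ry":0.103,"rz":0.042,"jaw":0.2}
    - {"tx":-0.1035,"ty":0.2905,"tz":0.1053,"rx":0.027,"ry":0.103,"rz":0.042,"jaw":0.2}

```text
time: 11.15
position: [0.5464, 0.0885, 0.0555]
tool_rot: [-0.075, 2.663, 0.012]
ft_force: [0.1, -0.7, -2.1]
grip_width: 0.557
```

```bash
python3 - <<'E'
from mv import *
done(); st(); sync()
plan([(.552,.088,.035,.05,32),(.552,.088,.022,.05,33)])
from bench import get_image
import cv2
b=get_image("scene")[:,:,::-1]; cv2.imwrite("pics/s8.png",cv2.resize(b[130:330,210:410],None,fx=3,fy=3,interpolation=cv2.INTER_CUBIC))
E
```

```text
t 11.15 pos [0.5464 0.0885 0.0555] err [-0.0056  0.0006 -0.0045] rerr [ 0.002  0.012 -0.006] F [ 0.1 -0.7 -2.1] grip 0.557 q [-0.23 -0.01 -0.05  2.29  0.27  0.41  1.13]
"tx":0.0045,"ty":-0.0007,"tz":0.0208,"rx":-0.001,"ry":-0.081,"rz":0.007
"tx":0.0105,"ty":-0.0007,"tz":0.0323,"rx":-0.001,"ry":-0.098,"rz":0.007
```

View pics/s8.png

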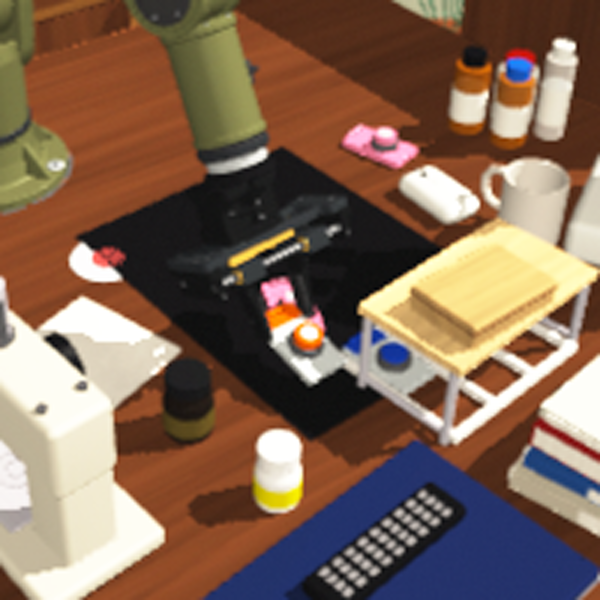

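carry_out:
  commands:
    - {"tx":0.0045,"ty":-0.0007,"tz":0.0208,"rx":-0.001,"ry":-0.081,"rz":0.007,"jaw":0.2}
    - {"tx":0.0105,"ty":-0.0007,"tz":0.0323,"rx":-0.001,"ry":-0.098,"rz":0.007,"jaw":0.2}
    - {"tx":0.0105,"ty":-0.0007,"tz":0.0323,"rx":-0.001,"ry":-0.098,"rz":0.007,"jaw":0.2}

```text
time: 11.58
position: [0.5614, 0.0883, 0.0297]
tool_rot: [-0.059, 2.551, 0.021]
ft_force: [-0.8, -0.4, -2.0]
grip_width: 0.562
```

```bash
python3 - <<'E'
from mv import *
done(); st(); sync()
plan([(.552,.088,.014,.05,33.5),(.552,.088,.0105,.05,33.5)])
E
```

```text
t 11.57 pos [0.5614 0.0883 0.0297] err [0.0094 0.0004 0.0077] rerr [-0.    -0.014  0.004] F [-0.8 -0.4 -2. ] grip 0.562 q [-0.25  0.04 -0.04  2.36  0.7   0.21  0.67]
"tx":0.0165,"ty":0.0001,"tz":0.0078,"rx":0,"ry":0.005,"rz":-0.004
"tx":0.0185,"ty":0.0001,"tz":0.0107,"rx":0,"ry":0.005,"rz":-0.004
```

```bash
python3 - <<'E'
from mv import *
st(); sync()
plan([(.558,.088,.022,.05,33.5),(.557,.088,.014,.05,33.5)])
E
```

```text
t 11.57 pos [0.5614 0.0883 0.0297] err [0. 0. 0.] rerr [0. 0. 0.] F [-0.8 -0.4 -2. ] grip 0.562 q [-0.25  0.04 -0.04  2.36  0.7   0.21  0.67]
"tx":0.0071,"ty":-0.0002,"tz":0.0045,"rx":0,"ry":0.005,"rz":-0.004
"tx":0.0124,"ty":-0.0002,"tz":0.0106,"rx":0,"ry":0.005,"rz":-0.004
```

carry_out:
  commands:
    - {"tx":0.0071,"ty":0,"tz":0.0045,"rx":0,"ry":0.005,"rz":-0.004,"jaw":0.2}
    - {"tx":0.0124,"ty":0,"tz":0.0106,"rx":0,"ry":0.005,"rz":-0.004,"jaw":0.2}
    - {"tx":0.0124,"ty":0,"tz":0.0106,"rx":0,"ry":0.005,"rz":-0.004,"jaw":0.2}

```text
time: 11.95
position: [0.5577, 0.0883, 0.015]
tool_rot: [-0.063, 2.554, 0.021]
ft_force: [-0.3, -0.4, -1.1]
grip_width: 0.562
```

```bash
python3 - <<'E'
from mv import *
done();st(); sync()
E
```

```text
t 11.95 pos [0.5577 0.0883 0.015 ] err [0.0008 0.0003 0.0011] rerr [-0.001 -0.002  0.001] F [-0.3 -0.4 -1.1] grip 0.562 q [-0.27  0.07 -0.02  2.38  0.83  0.18  0.54]
```

carry_out:
  commands:
    - {"tx":0.0014,"ty":0,"tz":0.0021,"rx":0,"ry":0,"rz":0,"jaw":0.2}
    - {"tx":0.0028,"ty":0,"tz":0.0042,"rx":0,"ry":0,"rz":0,"jaw":0.2}
    - {"tx":0.0028,"ty":0,"tz":0.0042,"rx":0,"ry":0,"rz":0,"jaw":0.2}
  grip_force: 8

```text
time: 12.32
position: [0.5557, 0.0879, 0.0082]
tool_rot: [-0.063, 2.556, 0.021]
ft_force: [0.7, 0.1, -0.1]
grip_width: 0.573
```

```bash
python3 - <<'E'
from mv import *
st(); sync()
plan([(.55,.088,.03,.05,30),(.53,.088,.12,.05,12)])
E
```

```text
t 12.32 pos [0.5557 0.0879 0.0082] err [-0.0021 -0.0003 -0.0068] rerr [-0.     0.002 -0.   ] F [ 0.7  0.1 -0.1] grip 0.573 q [-0.29  0.08 -0.    2.38  0.9   0.17  0.48]
"tx":-0.0073,"ty":0.0004,"tz":-0.0213,"rx":0.001,"ry":0.061,"rz":-0.001
"tx":-0.0403,"ty":0.0015,"tz":-0.1074,"rx":0.001,"ry":0.375,"rz":-0.001
```

carry_out:
  commands:
    - {"tx":0,"ty":0,"tz":0,"rx":0,"ry":0,"rz":0,"jaw":0.7}
    - {"tx":0,"ty":0,"tz":0,"rx":0,"ry":0,"rz":0,"jaw":0.7}
    - {"tx":-0.0073,"ty":0.0004,"tz":-0.0213,"rx":0.001,"ry":0.061,"rz":-0.001,"jaw":0.7}
    - {"tx":-0.02,"ty":0.0008,"tz":-0.055,"rx":0.001,"ry":0.18,"rz":-0.001,"jaw":0.7}
    - {"tx":-0.0403,"ty":0.0015,"tz":-0.1074,"rx":0.001,"ry":0.375,"rz":-0.001,"jaw":0.7}
    - {"tx":-0.0403,"ty":0.0015,"tz":-0.1074,"rx":0.001,"ry":0.375,"rz":-0.001,"jaw":0.7}
  grip_force: 60

```text
time: 13.08
position: [0.5299, 0.0885, 0.1226]
tool_rot: [-0.075, 2.933, 0.012]
ft_force: [0.5, -0.3, -0.1]
grip_width: 0.698
```

```bash
python3 - <<'E'
from mv import *
st(); sync()
p,M=load(); d=Ro.from_matrix(M)
plan([(.50,.088,.15,.05,0)])
from bench import get_image
import cv2
a=get_image("top")[:,:,::-1]; cv2.imwrite("pics/t9.png",cv2.resize(a[140:240,205:305],None,fx=6,fy=6,interpolation=cv2.INTER_CUBIC))
b=get_image("scene")[:,:,::-1]; cv2.imwrite("pics/s9.png",cv2.resize(b[190:290,250:350],None,fx=6,fy=6,interpolation=cv2.INTER_CUBIC))
E
```

```text
t 13.07 pos [0.5299 0.0885 0.1226] err [-0.0258  0.0006  0.1144] rerr [-0.002  0.377 -0.001] F [ 0.5 -0.3 -0.1] grip 0.698 q [-0.05  0.02 -0.19  2.03  0.05  0.89  1.35]
"tx":0.0235,"ty":0.0011,"tz":-0.033,"rx":0.003,"ry":0.208,"rz":0.001
```

View pics/t9.png

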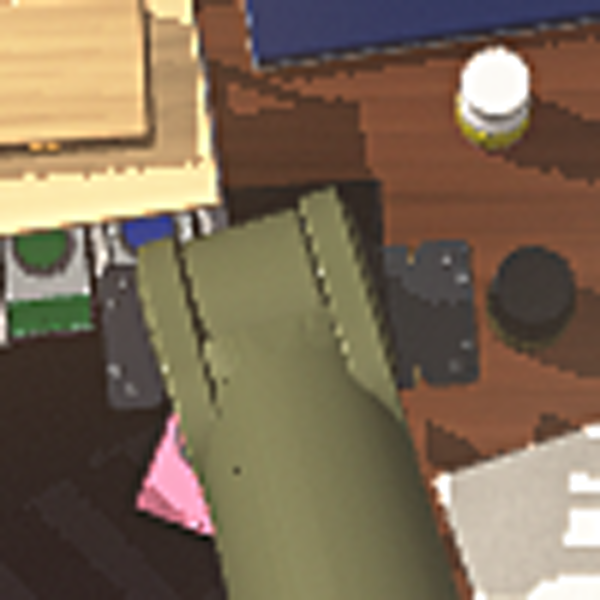

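View pics/s9.png

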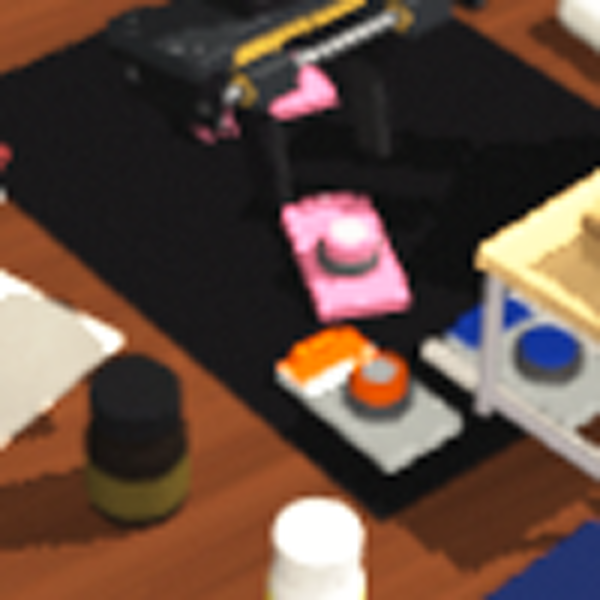

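```bash
cat > g.py <<'E'
from h import *
S=lambda u,v:cu((u,v),(250,190),6)
o=[("scene",S(462,415),(.045,.025,.01)),("scene",S(393,474),(.045,-.025,0)),("scene",S(274,366),(-.045,-.025,.01)),("scene",S(281,387),(-.045,-.025,0)),("scene",S(380,370),(.007,0,.0295)),("scene",S(461,427),(.045,.025,0)),("scene",S(393,462),(.045,-.025,.01))]
s,r=fit(o,[.58,.09,.05]); print("slide",s.round(4),r.round(1).tolist()); np.save("slide3.npy",s)
im=cv2.imread("pics/s9.png"); wire(im,"scene",s,(-.045,.045,-.025,.025,0,.01),(250,190),(6,6),(0,255,0)); wire(im,"scene",s,(-.008,.022,-.015,.015,.02,.03),(250,190),(6,6),(255,0,0)); cv2.imwrite("pics/s9w.png",im)
E
python3 g.py; python3 - <<'E'
from mv import *
plan([(.50,.088,.15,.05-1.6,0)])
E
```

```text
slide [0.5789 0.0876 0.0926] [[0.2, 0.1], [0.0, -0.0], [0.3, 0.4], [-0.9, -0.8], [-0.2, 0.2], [0.1, 0.4], [0.2, -0.4]]
"tx":0.0235,"ty":0.0011,"tz":-0.033,"rx":0.168,"ry":0.159,"rz":1.595
```

View pics/s9w.png

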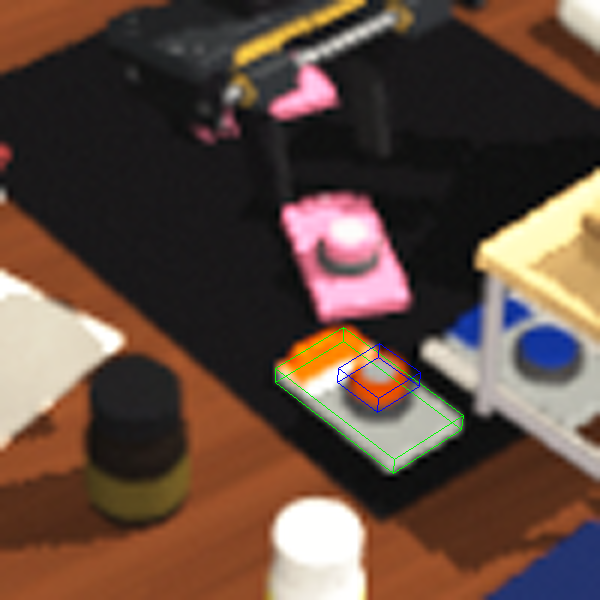

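carry_out:
  commands:
    - {"tx":0.0235,"ty":0.0011,"tz":-0.033,"rx":0.018,"ry":0.017,"rz":0.177,"jaw":0.7}
    - {"tx":0.0235,"ty":0.0011,"tz":-0.033,"rx":0.037,"ry":0.035,"rz":0.354,"jaw":0.7}
    - {"tx":0.0235,"ty":0.0011,"tz":-0.033,"rx":0.056,"ry":0.053,"rz":0.532,"jaw":0.7}
    - {"tx":0.0235,"ty":0.0011,"tz":-0.033,"rx":0.075,"ry":0.071,"rz":0.709,"jaw":0.7}
    - {"tx":0.0235,"ty":0.0011,"tz":-0.033,"rx":0.093,"ry":0.088,"rz":0.886,"jaw":0.7}
    - {"tx":0.0235,"ty":0.0011,"tz":-0.033,"rx":0.112,"ry":0.106,"rz":1.063,"jaw":0.7}
    - {"tx":0.0235,"ty":0.0011,"tz":-0.033,"rx":0.131,"ry":0.124,"rz":1.241,"jaw":0.7}
    - {"tx":0.0235,"ty":0.0011,"tz":-0.033,"rx":0.149,"ry":0.141,"rz":1.418,"jaw":0.7}
    - {"tx":0.0235,"ty":0.0011,"tz":-0.033,"rx":0.168,"ry":0.159,"rz":1.595,"jaw":0.7}
    - {"tx":0.0235,"ty":0.0011,"tz":-0.033,"rx":0.168,"ry":0.159,"rz":1.595,"jaw":0.7}

```text
time: 14.42
position: [0.4993, 0.0867, 0.1458]
tool_rot: [2.197, 2.242, -0.003]
ft_force: [-0.8, -1.0, -0.5]
grip_width: 0.699
```

```bash
python3 - <<'E'
from mv import *
done(); st(); sync()
plan([(.50,.088,.14,.09-3.1416,0)])
E
```

```text
t 14.43 pos [0.4993 0.0867 0.1458] err [-0.0008 -0.0013 -0.0042] rerr [ 0.    -0.003  0.   ] F [-0.8 -1.  -0.5] grip 0.699 q [-0.05  0.08 -0.18  1.9   0.02  1.17 -0.22]
"tx":0.0013,"ty":0.0008,"tz":0.0058,"rx":0.003,"ry":0.002,"rz":1.501
```

```bash
cat > g2.py <<'E'
from ana import *
F=np.diag([-1,-1,1.]); s=np.load("slide3.npy")
for t in(30,32,34):
  for gx in(-.03,-.035):
    P=w(s,(gx,0,.0085))[0]; o=ana(P,R(s[2],np.radians(t))@F,np.radians(np.arange(-60,61,2)))
    print(t,gx,P.round(4),len(o)); 
    for q in o[::3]: print("  ",q.round(2))
E
python3 g2.py
```

```text
30 -0.03 [0.549  0.0849 0.0085] 7
   [-1.43  0.11  1.24  2.38 -0.26  0.22 -1.46  0.   -6.  ]
   [-0.19  0.04 -0.03  2.38  0.22  0.22 -1.9   0.07  0.  ]
   [ 1.06  0.11 -1.3   2.38  0.64  0.26 -2.27  0.07  6.  ]
30 -0.035 [0.544  0.0844 0.0085] 5
   [-1.43  0.08  1.23  2.39 -0.1   0.21 -1.61  0.01 -4.  ]
   [ 0.79  0.05 -1.02  2.39  0.38  0.23 -2.05  0.06  2.  ]
32 -0.03 [0.549  0.0849 0.0085] 6
   [-1.39  0.08  1.19  2.41 -0.1   0.16 -1.61  0.04 -4.  ]
   [ 0.73  0.05 -0.97  2.41  0.52  0.18 -2.19  0.04  2.  ]
32 -0.035 [0.544  0.0844 0.0085] 3
   [-1.34  0.04  1.12  2.42  0.13  0.16 -1.82  0.03 -2.  ]
34 -0.03 [0.549  0.0849 0.0085] 4
   [-1.22  0.05  1.    2.44  0.25  0.1  -1.95  0.01 -2.  ]
   [ 1.08  0.08 -1.32  2.44  0.94  0.16 -2.59  0.01  4.  ]
34 -0.035 [0.544  0.0844 0.0085] 2
   [-0.19  0.02 -0.03  2.45  0.56  0.11 -2.24  0.    0.  ]
```

carry_out:
  commands:
    - {"tx":0.0013,"ty":0.0008,"tz":0.0058,"rx":0,"ry":0,"rz":0.18,"jaw":0.7}
    - {"tx":0.0013,"ty":0.0008,"tz":0.0058,"rx":0,"ry":0,"rz":0.36,"jaw":0.7}
    - {"tx":0.0013,"ty":0.0008,"tz":0.0058,"rx":0,"ry":0,"rz":0.54,"jaw":0.7}
    - {"tx":0.0013,"ty":0.0008,"tz":0.0058,"rx":0,"ry":0,"rz":0.72,"jaw":0.7}
    - {"tx":0.0013,"ty":0.0008,"tz":0.0058,"rx":0,"ry":0,"rz":0.9,"jaw":0.7}
    - {"tx":0.0013,"ty":0.0008,"tz":0.0058,"rx":0,"ry":0,"rz":1.08,"jaw":0.7}
    - {"tx":0.0013,"ty":0.0008,"tz":0.0058,"rx":0,"ry":0,"rz":1.26,"jaw":0.7}
    - {"tx":0.0013,"ty":0.0008,"tz":0.0058,"rx":0,"ry":0,"rz":1.44,"jaw":0.7}
    - {"tx":0.0013,"ty":0.0008,"tz":0.0058,"rx":0.003,"ry":0.002,"rz":1.501,"jaw":0.7}
    - {"tx":0.0013,"ty":0.0008,"tz":0.0058,"rx":0.003,"ry":0.002,"rz":1.501,"jaw":0.7}

```text
time: 15.68
position: [0.4999, 0.0886, 0.1406]
tool_rot: [-3.138, -0.146, -0.001]
ft_force: [-0.3, 0.2, -1.0]
grip_width: 0.7
```

```bash
sed -i 's/    for x,y,z,yaw,t in targets:/    for x,y,z,yaw,t,*fl in targets:/; s/Ro.from_matrix(R0.T@R(yaw,np.radians(t))).as_rotvec()/Ro.from_matrix(R0.T@R(yaw,np.radians(t))@(np.diag([-1,-1,1.]) if fl and fl[0] else np.eye(3))).as_rotvec()/' mv.py
cat > g3.py <<'E'
from mv import *
from h import w
sync(); st(); s=np.load("slide3.npy")
plan([(*w(s,(-.045,0,.07))[0],s[2],22,1),(*w(s,(-.032,0,.035))[0],s[2],33,1),(*w(s,(-.032,0,.014))[0],s[2],33,1)])
E
python3 g3.py
```

```text
t 15.68 pos [0.4999 0.0886 0.1406] err [0. 0. 0.] rerr [0. 0. 0.] F [-0.3  0.2 -1. ] grip 0.7 q [-0.11  0.08 -0.12  1.9   0.01  1.16 -1.72]
"tx":0.0335,"ty":0.0083,"tz":0.0706,"rx":-0,"ry":0.384,"rz":0
"tx":0.0465,"ty":0.0083,"tz":0.1056,"rx":-0,"ry":0.576,"rz":0
"tx":0.0465,"ty":0.0083,"tz":0.1266,"rx":-0,"ry":0.576,"rz":0
```

carry_out:
  commands:
    - {"tx":0.017,"ty":0.004,"tz":0.035,"rx":0,"ry":0.18,"rz":0,"jaw":0.7}
    - {"tx":0.0335,"ty":0.0083,"tz":0.0706,"rx":0,"ry":0.384,"rz":0,"jaw":0.7}
    - {"tx":0.0335,"ty":0.0083,"tz":0.0706,"rx":0,"ry":0.384,"rz":0,"jaw":0.7}
    - {"tx":0.04,"ty":0.0083,"tz":0.088,"rx":0,"ry":0.48,"rz":0,"jaw":0.7}
    - {"tx":0.0465,"ty":0.0083,"tz":0.1056,"rx":0,"ry":0.576,"rz":0,"jaw":0.7}
    - {"tx":0.0465,"ty":0.0083,"tz":0.1056,"rx":0,"ry":0.576,"rz":0,"jaw":0.7}

```text
time: 16.42
position: [0.544, 0.084, 0.0325]
tool_rot: [-2.989, -0.141, -0.877]
ft_force: [-0.5, 0.5, 0.3]
grip_width: 0.698
```

```bash
python3 - <<'E'
from mv import *
from h import w
st();sync(); s=np.load("slide3.npy")
plan([(*w(s,(-.032,0,.02))[0],s[2],33,1),(*w(s,(-.032,0,.008))[0],s[2],33,1)])
from bench import get_image
import cv2
b=get_image("scene")[:,:,::-1]; cv2.imwrite("pics/s10.png",cv2.resize(b[190:290,250:350],None,fx=6,fy=6,interpolation=cv2.INTER_CUBIC))
E
```

```text
t 16.43 pos [0.544  0.084  0.0325] err [ 0.0441 -0.0046 -0.1081] rerr [-0.003  0.57  -0.001] F [-0.5  0.5  0.3] grip 0.698 q [-0.11  0.01 -0.16  2.38  0.47  0.21 -2.17]
"tx":-0.0042,"ty":-0.0004,"tz":0.0121,"rx":0.002,"ry":0.006,"rz":0.002
"tx":-0.0107,"ty":-0.0004,"tz":0.0222,"rx":0.002,"ry":0.006,"rz":0.002
```

View pics/s10.png

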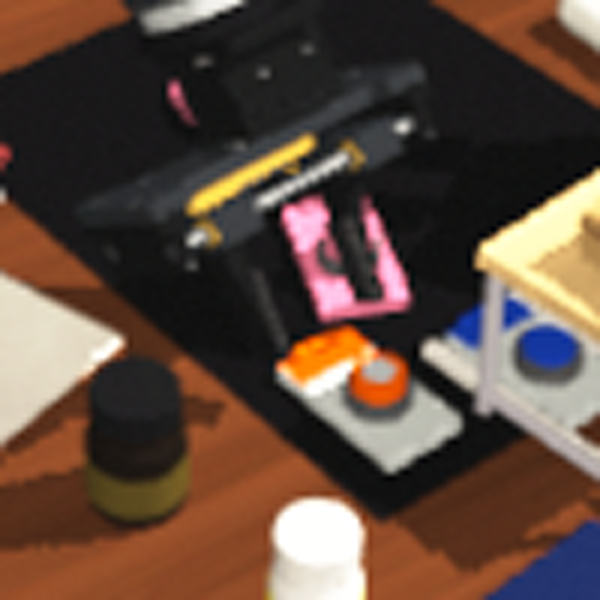

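carry_out:
  commands:
    - {"tx":-0.0042,"ty":-0.0004,"tz":0.0121,"rx":0.002,"ry":0.006,"rz":0.002,"jaw":0.7}
    - {"tx":-0.0107,"ty":-0.0004,"tz":0.0222,"rx":0.002,"ry":0.006,"rz":0.002,"jaw":0.7}
    - {"tx":-0.0107,"ty":-0.0004,"tz":0.0222,"rx":0.002,"ry":0.006,"rz":0.002,"jaw":0.7}

```text
time: 16.85
position: [0.5517, 0.0852, 0.0118]
tool_rot: [-2.98, -0.132, -0.894]
ft_force: [0.3, -0.4, -0.3]
grip_width: 0.7
```

```bash
python3 - <<'E'
from mv import *
done();st();sync()
from bench import get_image
import cv2
b=get_image("scene")[:,:,::-1]; cv2.imwrite("pics/s11.png",cv2.resize(b[190:290,250:350],None,fx=6,fy=6,interpolation=cv2.INTER_CUBIC))
E
```

```text
t 16.85 pos [0.5517 0.0852 0.0118] err [0.0047 0.0006 0.0038] rerr [-0.     0.006  0.004] F [ 0.3 -0.4 -0.3] grip 0.7 q [-0.14  0.07 -0.12  2.39  0.74  0.15 -2.45]
```

View pics/s11.png

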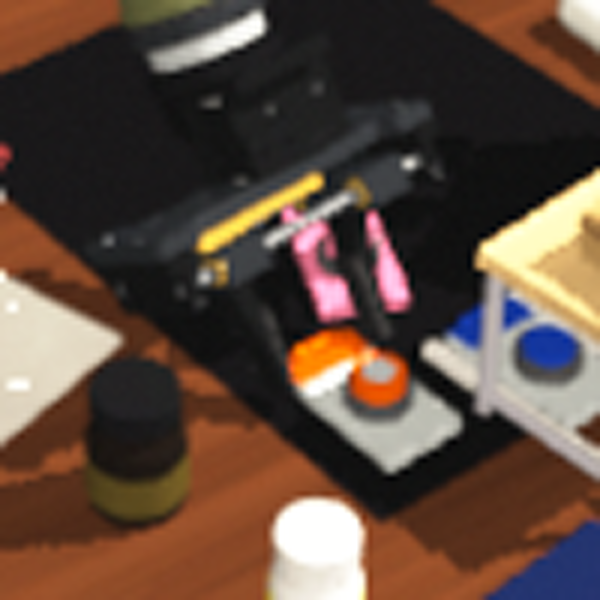

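carry_out:
  commands:
    - {"tx":-0.0025,"ty":0,"tz":0.0035,"rx":0,"ry":0,"rz":0,"jaw":0.7}
    - {"tx":-0.0025,"ty":0,"tz":0.0035,"rx":0,"ry":0,"rz":0,"jaw":0.7}
    - {"tx":-0.0025,"ty":0,"tz":0.0035,"rx":0,"ry":0,"rz":0,"jaw":0.2}
    - {"tx":-0.0025,"ty":0,"tz":0.0035,"rx":0,"ry":0,"rz":0,"jaw":0.2}
    - {"tx":-0.0025,"ty":0,"tz":0.0035,"rx":0,"ry":0,"rz":0,"jaw":0.2}
  grip_force: 60

```text
time: 17.52
position: [0.551, 0.0858, 0.0076]
tool_rot: [-2.978, -0.131, -0.895]
ft_force: [-2.5, 0.7, 3.7]
grip_width: 0.556
```

```bash
python3 - <<'E'
from mv import *
st();sync()
p,M=load(); print(M[:,2], np.degrees(np.arccos(-M[2,2])), np.arctan2(M[1,1]*-1, 0), "yaw", np.arctan2(M[1,2],M[0,2]))
plan([(p[0],p[1],.04,.093,33,1),(.535,.07,.12,.093,15,1)])
E
```

```text
t 17.52 pos [0.551  0.0858 0.0076] err [-0.0007  0.0005 -0.0043] rerr [0.002 0.001 0.001] F [-2.5  0.7  3.7] grip 0.556 q [-0.16  0.08 -0.11  2.39  0.81  0.14 -2.52]
[ 0.54888951  0.05241521 -0.83424993] 33.46218330516067 1.5707963267948966 yaw 0.09520449460514235
"tx":0.0179,"ty":-0.0001,"tz":-0.0271,"rx":-0.001,"ry":-0.008,"rz":-0.005
"tx":0.0475,"ty":0.0138,"tz":-0.1034,"rx":-0.002,"ry":-0.322,"rz":-0.005
```

```bash
cat > k.py <<'E'
from ana import *
F=np.diag([-1,-1,1.])
def pp(al,dy,z,lat=0):
    c,s=np.cos(dy),np.sin(dy); return w(Q,(c*al-s*lat,s*al+c*lat,z))[0]
if __name__=="__main__":
  Ls=[(.535,.07,.13,.093,15),(.48,-.09,.14,.1,10),(.455,-.165,.13,.2,18),(.44,-.22,.11,.3,27),(*pp(-.112,.25,.1),Q[2]+.25,33.5),(*pp(-.112,.25,.063),Q[2]+.25,33.5),(*pp(-.07,.25,.063),Q[2]+.25,33.5),(*pp(-.035,.25,.063),Q[2]+.25,33.5),(*pp(-.035,.25,.041),Q[2]+.25,33.5)]
  for l in Ls:
    o=ana(l[:3],R(l[3],np.radians(l[4]))@F,np.radians(np.arange(-40,41,1)))
    print(np.round(l,3),len(o)); 
    for q in o[::max(1,len(o)//3)]: print("    ",q.round(2))
E
python3 k.py
```

```text
[ 0.535  0.07   0.13   0.093 15.   ] 36
     [ 1.31e+00 -2.90e-01 -1.33e+00  2.08e+00 -4.00e-01  9.20e-01 -1.31e+00
  1.00e-02 -1.90e+01]
     [ 0.95 -0.12 -1.07  2.08 -0.14  0.87 -1.52  0.18 -7.  ]
     [-1.07 -0.09  0.85  2.08  0.12  0.87 -1.75  0.21  5.  ]
[ 0.48 -0.09  0.14  0.1  10.  ] 37
     [ 1.50e+00 -2.90e-01 -1.15e+00  2.09e+00 -4.00e-01  1.06e+00 -9.40e-01
  1.00e-02 -1.80e+01]
     [ 0.95 -0.14 -0.7   2.09 -0.19  1.01 -1.13  0.16 -6.  ]
     [-0.49 -0.14  0.64  2.09  0.04  1.   -1.34  0.16  6.  ]
     [-1.04e+00 -2.90e-01  1.08e+00  2.09e+00  2.70e-01  1.03e+00 -1.54e+00
  1.00e-02  1.80e+01]
[ 0.455 -0.165  0.13   0.2   18.   ] 33
     [  1.54  -0.3   -0.94   2.19  -0.57   1.    -0.48   0.   -16.  ]
     [ 0.96 -0.18 -0.44  2.19 -0.37  0.93 -0.65  0.12 -5.  ]
     [-0.01 -0.19  0.44  2.19 -0.14  0.88 -0.86  0.11  6.  ]
[ 0.44 -0.22  0.11  0.3  27.  ] 35
     [ 2.00e+00 -2.90e-01 -1.13e+00  2.25e+00 -8.50e-01  1.04e+00  7.00e-02
  1.00e-02 -1.70e+01]
     [ 1.48 -0.15 -0.68  2.25 -0.67  0.92 -0.08  0.15 -6.  ]
     [ 0.19 -0.14  0.53  2.25 -0.46  0.84 -0.26  0.16  5.  ]

[... 786 characters left out ...]
75  0.09  0.23  7.  ]
     [ 2.13e+00  3.00e-01 -1.37e+00  2.22e+00 -4.20e-01  6.70e-01 -1.10e-01
  1.00e-02  1.70e+01]
[ 0.507 -0.241  0.063  0.353 33.5  ] 39
     [-3.60e-01  3.10e-01  1.23e+00  2.19e+00 -1.10e+00  9.80e-01  3.30e-01
  1.00e-02 -1.70e+01]
     [ 0.26  0.13  0.54  2.19 -0.89  0.82  0.19  0.26 -4.  ]
     [ 1.73  0.19 -1.01  2.19 -0.62  0.69 -0.01  0.26  9.  ]
[ 0.507 -0.241  0.041  0.353 33.5  ] 50
     [-3.30e-01  4.00e-01  1.22e+00  2.20e+00 -1.21e+00  1.02e+00  4.10e-01
  2.00e-02 -2.20e+01]
     [ 0.22  0.18  0.59  2.2  -0.97  0.81  0.27  0.25 -6.  ]
     [ 1.63  0.23 -0.91  2.2  -0.63  0.64  0.02  0.25 10.  ]
     [ 1.99  0.46 -1.35  2.2  -0.15  0.55 -0.37  0.03 26.  ]
```

```bash
python3 - <<'E'
from mv import *
p,M=load()
plan([(p[0],p[1],.05,.093,33,1),(.535,.07,.13,.093,15,1),(.48,-.09,.14,.1,12,1)])
E
```

```text
"tx":0.0234,"ty":-0.0002,"tz":-0.0354,"rx":-0.001,"ry":-0.008,"rz":-0.005
"tx":0.053,"ty":0.0138,"tz":-0.1118,"rx":-0.002,"ry":-0.322,"rz":-0.005
"tx":0.0013,"ty":0.1682,"tz":-0.1587,"rx":0.001,"ry":-0.375,"rz":-0.011
```

carry_out:
  commands:
    - {"tx":0.0117,"ty":0,"tz":-0.0177,"rx":0,"ry":-0.004,"rz":-0.003,"jaw":0.2}
    - {"tx":0.0234,"ty":-0.0002,"tz":-0.0354,"rx":-0.001,"ry":-0.008,"rz":-0.005,"jaw":0.2}
    - {"tx":0.038,"ty":0.007,"tz":-0.073,"rx":-0.001,"ry":-0.16,"rz":-0.005,"jaw":0.2}
    - {"tx":0.053,"ty":0.0138,"tz":-0.1118,"rx":-0.002,"ry":-0.322,"rz":-0.005,"jaw":0.2}
    - {"tx":0.04,"ty":0.053,"tz":-0.124,"rx":-0.001,"ry":-0.335,"rz":-0.006,"jaw":0.2}
    - {"tx":0.027,"ty":0.091,"tz":-0.136,"rx":0,"ry":-0.35,"rz":-0.008,"jaw":0.2}
    - {"tx":0.014,"ty":0.13,"tz":-0.148,"rx":0,"ry":-0.363,"rz":-0.01,"jaw":0.2}
    - {"tx":0.0013,"ty":0.1682,"tz":-0.1587,"rx":0.001,"ry":-0.375,"rz":-0.011,"jaw":0.2}
    - {"tx":0.0013,"ty":0.1682,"tz":-0.1587,"rx":0.001,"ry":-0.375,"rz":-0.011,"jaw":0.2}

```text
time: 18.65
position: [0.4779, -0.0937, 0.1388]
tool_rot: [-3.112, -0.145, -0.321]
ft_force: [0.3, 0.1, -1.2]
grip_width: 0.555
```

```bash
python3 - <<'E'
from k import *
done();st();sync()
plan([(.455,-.165,.13,.2,18,1),(.44,-.22,.11,.3,27,1),(*pp(-.112,.25,.09),Q[2]+.25,33.5,1)])
from bench import get_image
import cv2
b=get_image("scene")[:,:,::-1]; cv2.imwrite("pics/s12.png",cv2.resize(b[130:330,140:340],None,fx=3,fy=3,interpolation=cv2.INTER_CUBIC))
E
```

```text
t 18.65 pos [ 0.4779 -0.0937  0.1388] err [-0.0021 -0.0037 -0.0012] rerr [-0.001 -0.003  0.006] F [ 0.3  0.1 -1.2] grip 0.555 q [ 0.18 -0.11 -0.    2.11 -0.07  0.94 -1.26]
"tx":-0.0306,"ty":0.0689,"tz":0.0026,"rx":0.027,"ry":0.108,"rz":-0.103
"tx":-0.0543,"ty":0.1223,"tz":0.0181,"rx":0.068,"ry":0.264,"rz":-0.196
"tx":-0.0676,"ty":0.1692,"tz":0.0357,"rx":0.1,"ry":0.377,"rz":-0.242
```

View pics/s12.png

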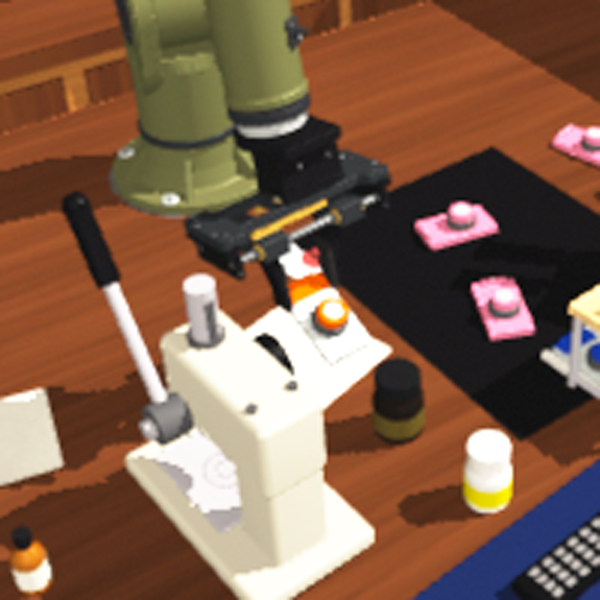

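carry_out:
  commands:
    - {"tx":-0.015,"ty":0.034,"tz":0.001,"rx":0.013,"ry":0.054,"rz":-0.052,"jaw":0.2}
    - {"tx":-0.0306,"ty":0.0689,"tz":0.0026,"rx":0.027,"ry":0.108,"rz":-0.103,"jaw":0.2}
    - {"tx":-0.042,"ty":0.095,"tz":0.01,"rx":0.047,"ry":0.186,"rz":-0.15,"jaw":0.2}
    - {"tx":-0.0543,"ty":0.1223,"tz":0.0181,"rx":0.068,"ry":0.264,"rz":-0.196,"jaw":0.2}
    - {"tx":-0.061,"ty":0.146,"tz":0.027,"rx":0.084,"ry":0.32,"rz":-0.219,"jaw":0.2}
    - {"tx":-0.0676,"ty":0.1692,"tz":0.0357,"rx":0.1,"ry":0.377,"rz":-0.242,"jaw":0.2}
    - {"tx":-0.0676,"ty":0.1692,"tz":0.0357,"rx":0.1,"ry":0.377,"rz":-0.242,"jaw":0.2}

```text
time: 19.58
position: [0.4366, -0.2657, 0.0885]
tool_rot: [-2.868, -0.516, -0.861]
ft_force: [-0.9, 0.5, -1.9]
grip_width: 0.554
```

```bash
python3 - <<'E'
from k import *
done();st();sync()
y=Q[2]+.25
plan([(*pp(-.112,.25,.064),y,33.5,1),(*pp(-.075,.25,.064),y,33.5,1)])
from bench import get_image
import cv2
b=get_image("scene")[:,:,::-1]; cv2.imwrite("pics/s13.png",cv2.resize(b[130:330,140:340],None,fx=3,fy=3,interpolation=cv2.INTER_CUBIC))
b=get_image("top")[:,:,::-1]; cv2.imwrite("pics/t13.png",cv2.resize(b[135:255,295:415],None,fx=5,fy=5,interpolation=cv2.INTER_CUBIC))
E
```

```text
t 19.57 pos [ 0.4366 -0.2657  0.0885] err [ 0.0015  0.0019 -0.0014] rerr [ 0.002 -0.001 -0.002] F [-0.9  0.5 -1.9] grip 0.554 q [ 0.34  0.02  0.55  2.23 -0.78  0.85  0.19]
"tx":-0.0153,"ty":0.0012,"tz":0.0193,"rx":-0.002,"ry":0.001,"rz":0.002
"tx":0.0156,"ty":0.0013,"tz":0.0397,"rx":-0.002,"ry":0.001,"rz":0.002
```

View pics/s13.png

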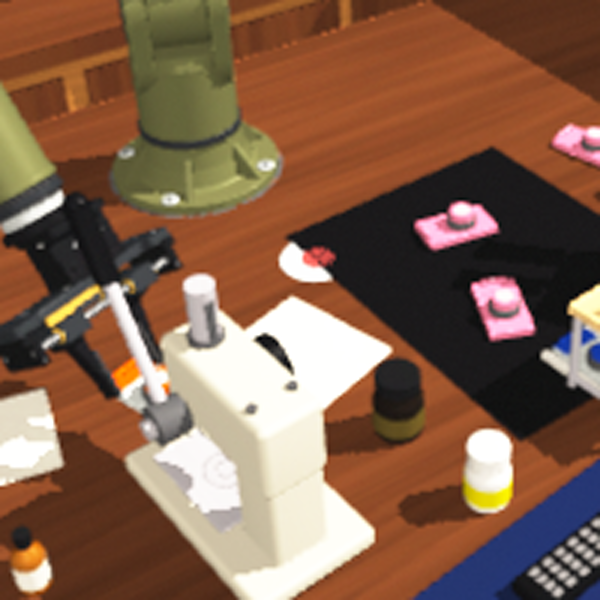

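View pics/t13.png

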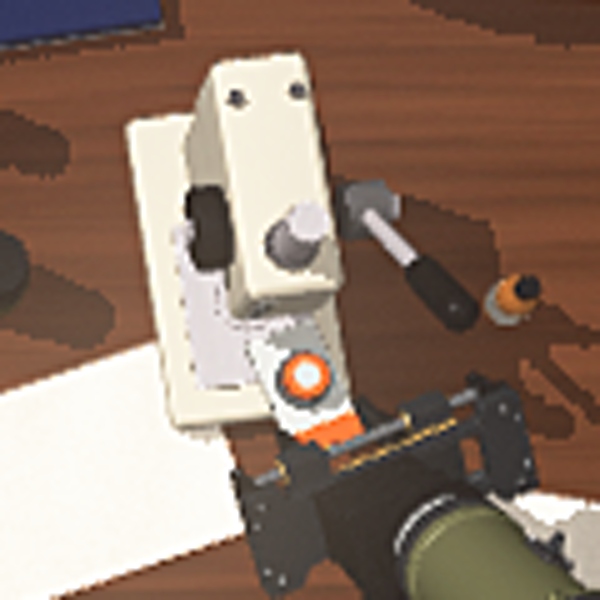

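```bash
python3 - <<'E'
from k import *
from h import *
X_=back("top",cu((305,375),(295,135),5),.110); print(X_)
p,M=load(); f=np.array([np.cos(.353),np.sin(.353)]); l=np.array([-f[1],f[0]]); d=X_[:2]-p[:2]; print("along",d@f,"lat",d@l, "yaw",np.arctan2(M[1,2],M[0,2]))
E
```

```text
[ 0.46985327 -0.24946623  0.11      ]
along 0.03686910168291248 lat 0.0037576028927972568 yaw 0.35729319176302704
```

carry_out:
  commands:
    - {"tx":-0.0153,"ty":0.0012,"tz":0.0193,"rx":-0.002,"ry":0.001,"rz":0.002,"jaw":0.2}
    - {"tx":-0.0153,"ty":0.0012,"tz":0.0193,"rx":-0.002,"ry":0.001,"rz":0.002,"jaw":0.2}
    - {"tx":0,"ty":0.0012,"tz":0.0295,"rx":-0.002,"ry":0.001,"rz":0.002,"jaw":0.2}
    - {"tx":0.0156,"ty":0.0013,"tz":0.0397,"rx":-0.002,"ry":0.001,"rz":0.002,"jaw":0.2}
    - {"tx":0.0156,"ty":0.0013,"tz":0.0397,"rx":-0.002,"ry":0.001,"rz":0.002,"jaw":0.2}

```text
time: 20.3
position: [0.4734, -0.2517, 0.0672]
tool_rot: [-2.865, -0.524, -0.87]
ft_force: [-0.0, -0.4, -3.2]
grip_width: 0.553
```

```bash
python3 - <<'E'
from k import *
done();st();sync()
y=Q[2]+.25
plan([(*pp(-.050,.25,.063),y,33.5,1),(*pp(-.035,.25,.062),y,33.5,1),(*pp(-.035,.25,.044),y,33.5,1)])
from bench import get_image
import cv2
b=get_image("scene")[:,:,::-1]; cv2.imwrite("pics/s14.png",cv2.resize(b[180:330,140:290],None,fx=4,fy=4,interpolation=cv2.INTER_CUBIC))
E
```

```text
t 20.3 pos [ 0.4734 -0.2517  0.0672] err [0.0037 0.0031 0.0032] rerr [ 0.002  0.004 -0.008] F [-0.  -0.4 -3.2] grip 0.553 q [ 0.3   0.09  0.51  2.22 -0.88  0.79  0.22]
"tx":0.0147,"ty":0.0018,"tz":0.0148,"rx":-0.002,"ry":-0.004,"rz":0.008
"tx":0.0266,"ty":0.0019,"tz":0.024,"rx":-0.002,"ry":-0.004,"rz":0.008
"tx":0.0166,"ty":0.0018,"tz":0.039,"rx":-0.002,"ry":-0.004,"rz":0.008
```

View pics/s14.png

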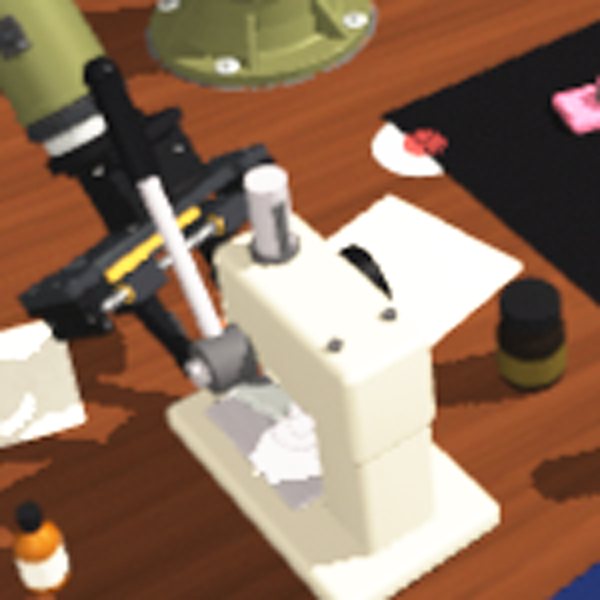

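```bash
python3 - <<'E'
from k import *
y=Q[2]+.25
plan([(*pp(-.072,.25,.061,-.003),y,33.5,1),(*pp(-.054,.25,.061,-.003),y,33.5,1),(*pp(-.0365,.25,.061,-.003),y,33.5,1),(*pp(-.0365,.25,.047,-.003),y,33.5,1)])
E
```

```text
"tx":-0.0047,"ty":0.0046,"tz":0.0043,"rx":-0.002,"ry":-0.004,"rz":0.008
"tx":0.0103,"ty":0.0047,"tz":0.0143,"rx":-0.002,"ry":-0.004,"rz":0.008
"tx":0.0248,"ty":0.0049,"tz":0.024,"rx":-0.002,"ry":-0.004,"rz":0.008
"tx":0.017,"ty":0.0048,"tz":0.0356,"rx":-0.002,"ry":-0.004,"rz":0.008
```

carry_out:
  commands:
    - {"tx":-0.0047,"ty":0.0046,"tz":0.0043,"rx":-0.002,"ry":-0.004,"rz":0.008,"jaw":0.2}
    - {"tx":-0.0047,"ty":0.0046,"tz":0.0043,"rx":-0.002,"ry":-0.004,"rz":0.008,"jaw":0.2}
    - {"tx":0.0028,"ty":0.0047,"tz":0.0093,"rx":-0.002,"ry":-0.004,"rz":0.008,"jaw":0.2}
    - {"tx":0.0103,"ty":0.0047,"tz":0.0143,"rx":-0.002,"ry":-0.004,"rz":0.008,"jaw":0.2}
    - {"tx":0.0175,"ty":0.0048,"tz":0.019,"rx":-0.002,"ry":-0.004,"rz":0.008,"jaw":0.2}
    - {"tx":0.0248,"ty":0.0049,"tz":0.024,"rx":-0.002,"ry":-0.004,"rz":0.008,"jaw":0.2}
    - {"tx":0.0248,"ty":0.0049,"tz":0.024,"rx":-0.002,"ry":-0.004,"rz":0.008,"jaw":0.2}
    - {"tx":0.017,"ty":0.0048,"tz":0.0356,"rx":-0.002,"ry":-0.004,"rz":0.008,"jaw":0.2}
    - {"tx":0.017,"ty":0.0048,"tz":0.0356,"rx":-0.002,"ry":-0.004,"rz":0.008,"jaw":0.2}

```text
time: 21.48
position: [0.5035, -0.2457, 0.0449]
tool_rot: [-2.871, -0.505, -0.859]
ft_force: [0.1, 0.8, -2.4]
grip_width: 0.556
```

```bash
python3 - <<'E'
from k import *
done();st();sync()
y=Q[2]+.25
p,M=load(); print("tool yaw",np.arctan2(M[1,2],M[0,2]),"tilt",np.degrees(np.arccos(-M[2,2])))
plan([(*pp(-.0365,.25,.041,-.003),y,33.5,1),(*pp(-.0365,.25,.0385,-.003),y,33.5,1)])
from bench import get_image
import cv2
b=get_image("scene")[:,:,::-1]; cv2.imwrite("pics/s15.png",cv2.resize(b[230:330,160:260],None,fx=6,fy=6,interpolation=cv2.INTER_CUBIC))
b=get_image("top")[:,:,::-1]; cv2.imwrite("pics/t15.png",cv2.resize(b[135:255,295:415],None,fx=5,fy=5,interpolation=cv2.INTER_CUBIC))
E
```

```text
t 21.48 pos [ 0.5035 -0.2457  0.0449] err [-0.0033 -0.0014 -0.0021] rerr [-0.    -0.003  0.005] F [ 0.1  0.8 -2.4] grip 0.556 q [ 0.28  0.17  0.48  2.19 -0.95  0.75  0.23]
tool yaw 0.35302859247421225 tilt 33.354158996888714
"tx":0.0009,"ty":-0.0002,"tz":0.0053,"rx":0,"ry":0.003,"rz":-0.005
"tx":-0.0005,"ty":-0.0001,"tz":0.0073,"rx":0,"ry":0.003,"rz":-0.005
```

View pics/s15.png

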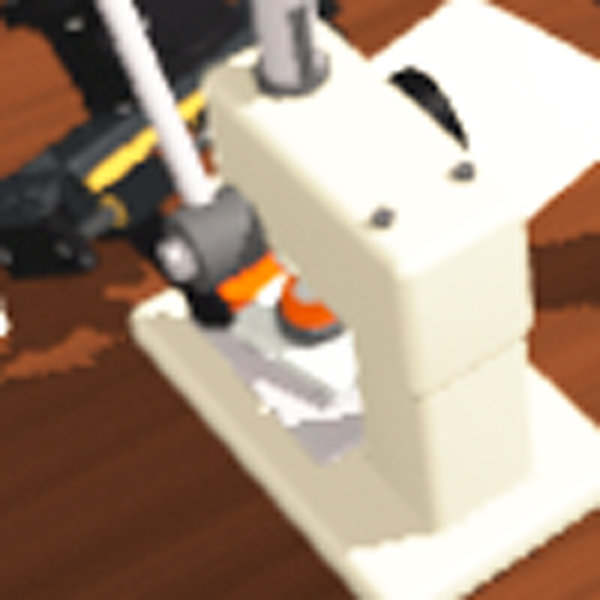

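View pics/t15.png

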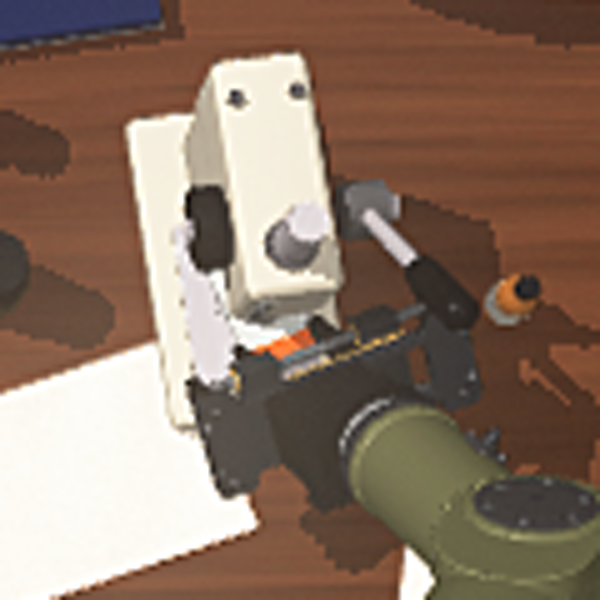

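carry_out:
  commands:
    - {"tx":0.0009,"ty":-0.0002,"tz":0.0043,"rx":0,"ry":0.003,"rz":-0.005,"jaw":0.2}
    - {"tx":0,"ty":-0.0001,"tz":0.0065,"rx":0,"ry":0.003,"rz":-0.005,"jaw":0.2}
    - {"tx":0,"ty":-0.0001,"tz":0.0065,"rx":0,"ry":0.003,"rz":-0.005,"jaw":0.2}

```text
time: 21.95
position: [0.508, -0.2447, 0.0406]
tool_rot: [-2.87, -0.513, -0.868]
ft_force: [0.1, 0.6, -1.9]
grip_width: 0.552
```

```bash
python3 - <<'E'
from mv import *
st()
E
```

```text
t 21.95 pos [ 0.508  -0.2447  0.0406] err [ 0.0044  0.001  -0.0043] rerr [-0.001  0.005 -0.006] F [ 0.1  0.6 -1.9] grip 0.552 q [ 0.28  0.19  0.47  2.19 -0.98  0.74  0.25]
```

```bash
cat > loc.py <<'E'
from k import *
sync(); p,M=load(); q=Q
d=p[:2]-Q[:2]; a=Q[2]+.25; f=np.array([np.cos(a),np.sin(a)]); l=np.array([-f[1],f[0]]); print("TCP along",(d@f).round(4),"lat",(d@l).round(4),"z",p[2].round(4),"yaw",np.arctan2(M[1,2],M[0,2]).round(3))
E
python3 loc.py; python3 - <<'E'
from h import *
from bench import get_image
im=get_image("scene")[:,:,::-1]
Q=np.load("press.npy"); a=Q[2]+.25
off=(160,230)
o=cv2.resize(im[230:330,160:260],None,fx=6,fy=6,interpolation=cv2.INTER_CUBIC); cv2.imwrite("pics/s16.png",o.copy())
th=np.linspace(0,2*np.pi,40)
for dx,dy,col in((0,0,(0,255,0)),):
    for r,z in((.015,.0615),(.019,.052)):
        c=w(Q,np.c_[dx+r*np.cos(th),dy+r*np.sin(th),np.full(40,z)])
        q=((proj("scene",c)-np.array(off)+.5)*6-.5).astype(int); cv2.polylines(o,[q],True,col,1)
s=(*(w(Q,(-.007*np.cos(.25),-.007*np.sin(.25),0))[0][:2]),a)
wire(o,"scene",s,(-.045,.045,-.025,.025,.032,.042),off,(6,6),(255,0,0))
cv2.imwrite("pics/s16w.png",o)
E
```

```text
TCP along -0.0356 lat -0.0038 z 0.0406 yaw 0.351
```

View pics/s16w.png

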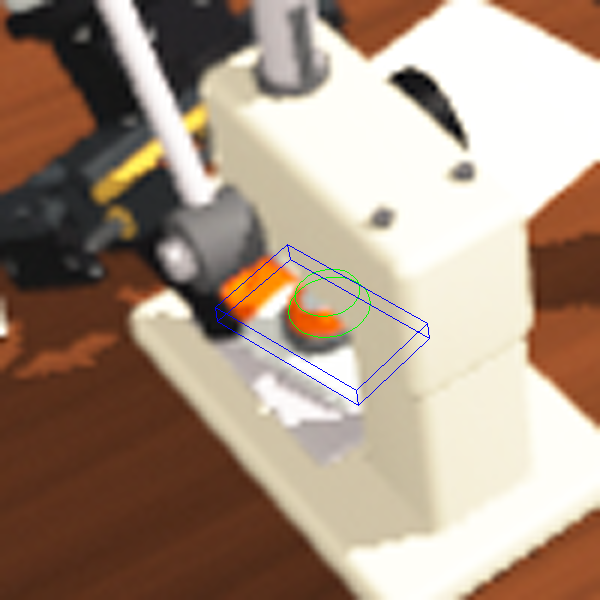

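carry_out:
  commands:
    - {"tx":-0.0008,"ty":0,"tz":0.0012,"rx":0,"ry":0,"rz":0,"jaw":0.2}
    - {"tx":-0.0008,"ty":0,"tz":0.0012,"rx":0,"ry":0,"rz":0,"jaw":0.2}
  grip_force: 15

```text
time: 22.25
position: [0.5081, -0.245, 0.0397]
tool_rot: [-2.869, -0.513, -0.869]
ft_force: [-1.9, -0.3, 4.0]
grip_width: 0.571
```

```bash
python3 - <<'E'
from mv import *
st()
from bench import get_image
import cv2
im=get_image("scene")[:,:,::-1]; cv2.imwrite("pics/scene17.png",im)
cv2.imwrite("pics/s17.png",cv2.resize(im[260:310,185:235],None,fx=12,fy=12,interpolation=cv2.INTER_CUBIC))
E
```

```text
t 22.25 pos [ 0.5081 -0.245   0.0397] err [ 0.0001 -0.0003 -0.0008] rerr [-0.     0.001  0.   ] F [-1.9 -0.3  4. ] grip 0.571 q [ 0.28  0.19  0.47  2.19 -0.98  0.74  0.26]
```

View pics/s17.png

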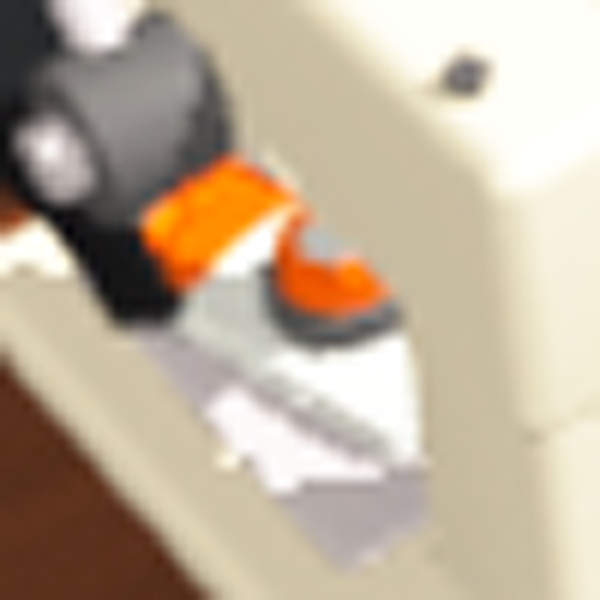

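```bash
cat > ov.py <<'E'
from h import *
import sys
def ov(src,dst,dx,dy,px=0,py=0,ang=.25,zs=.0615,off=(185,260),f=12):
    im=cv2.imread(src); Q=np.load("press.npy"); Q=Q.copy(); Q[0]+=px;Q[1]+=py
    o=cv2.resize(im[off[1]:off[1]+50,off[0]:off[0]+50],None,fx=f,fy=f,interpolation=cv2.INTER_CUBIC)
    th=np.linspace(0,2*np.pi,60)
    for r,z,col in((.015,zs,(0,255,0)),(.019,.052,(255,255,0)),(.019,.042,(255,255,0))):
        q=((proj("scene",w(Q,np.c_[dx+r*np.cos(th),dy+r*np.sin(th),np.full(60,z)]))-np.array(off)+.5)*f-.5).astype(int); cv2.polylines(o,[q],True,col,1)
    s=(*(w(Q,(dx-.007*np.cos(ang),dy-.007*np.sin(ang),0))[0][:2]),Q[2]+ang)
    wire(o,"scene",s,(-.045,.045,-.025,.025,.032,.042),off,(f,f),(255,0,0))
    wire(o,"scene",Q,(-.06,.06,-.045,.045,.028,.032),off,(f,f),(0,0,255))
    cv2.imwrite(dst,o)
if __name__=="__main__":
    ov(sys.argv[1],sys.argv[2],*map(float,sys.argv[3:]))
E
python3 ov.py pics/scene17.png pics/o1.png 0 0
```

```text
(no output)
```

View pics/o1.png

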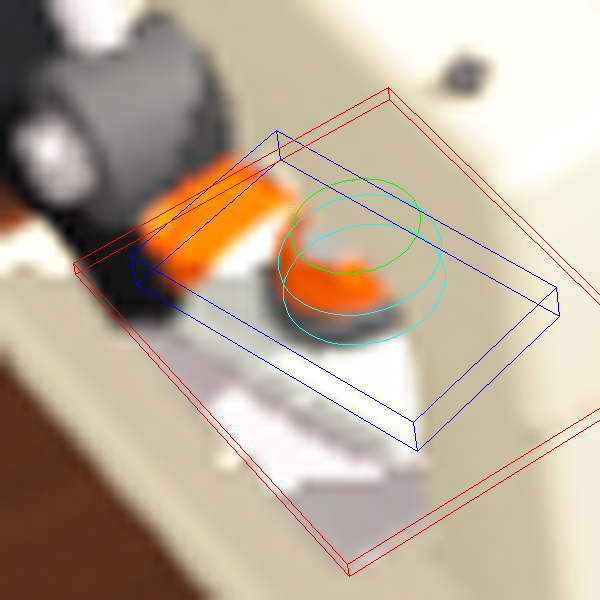

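```bash
python3 ov.py pics/scene17.png pics/o2.png -0.002 -0.0045 0 0 .24; python3 ov.py pics/scene17.png pics/o3.png 0 -0.006 0 0 .24; python3 -c "
import cv2,numpy as np
cv2.imwrite('pics/o23.png',np.hstack([cv2.imread('pics/o2.png')[100:500,100:500],cv2.imread('pics/o3.png')[100:500,100:500]]))"
```

```text
(no output)
```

View pics/o23.png

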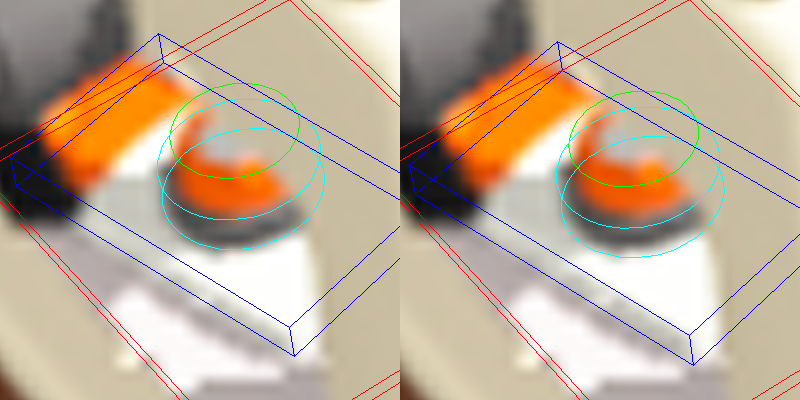

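```bash
python3 - <<'E'
from k import *
sync(); p,M=load(); 
for dx,dy,dz in((0,0,.004),(.0011,.0041,.004),(.0011,.0041,-.0002)):
    print((M.T@np.array([dx,dy,dz])).round(4))
E
```

```text
[ 0.0022  0.     -0.0033]
[ 0.0043 -0.0035 -0.002 ]
[ 0.0019 -0.0035  0.0015]
```

carry_out:
  commands:
    - {"tx":0,"ty":0,"tz":0,"rx":0,"ry":0,"rz":0,"jaw":0.2}
    - {"tx":0.0022,"ty":0,"tz":-0.0033,"rx":0,"ry":0,"rz":0,"jaw":0.2}
    - {"tx":0.0043,"ty":-0.0035,"tz":-0.002,"rx":0,"ry":0,"rz":0,"jaw":0.2}
    - {"tx":0.0043,"ty":-0.0035,"tz":-0.002,"rx":0,"ry":0,"rz":0,"jaw":0.2}
    - {"tx":0.0019,"ty":-0.0035,"tz":0.0015,"rx":0,"ry":0,"rz":0,"jaw":0.2}
    - {"tx":0.0019,"ty":-0.0035,"tz":0.0015,"rx":0,"ry":0,"rz":0,"jaw":0.2}
  grip_force: 50

```text
time: 23.05
position: [0.5091, -0.2404, 0.0397]
tool_rot: [-2.868, -0.513, -0.869]
ft_force: [-4.3, 0.9, 6.4]
grip_width: 0.559
```

```bash
python3 - <<'E'
from mv import *
st()
from bench import get_image
import cv2
im=get_image("scene")[:,:,::-1]; cv2.imwrite("pics/scene18.png",im)
E
python3 loc.py
python3 ov.py pics/scene18.png pics/o2.png 0 0 0 0 .25; python3 ov.py pics/scene18.png pics/o3.png -.001 -0.003 0 0 .24; python3 -c "
import cv2,numpy as np
cv2.imwrite('pics/o24.png',np.hstack([cv2.imread('pics/o2.png')[100:500,100:500],cv2.imread('pics/o3.png')[100:500,100:500]]))"
```

```text
t 23.05 pos [ 0.5091 -0.2404  0.0397] err [ 0.001   0.0046 -0.0001] rerr [0.001 0.001 0.   ] F [-4.3  0.9  6.4] grip 0.559 q [ 0.28  0.18  0.47  2.2  -0.98  0.74  0.25]
TCP along -0.0331 lat -0.0001 z 0.0397 yaw 0.353
```

View pics/o24.png

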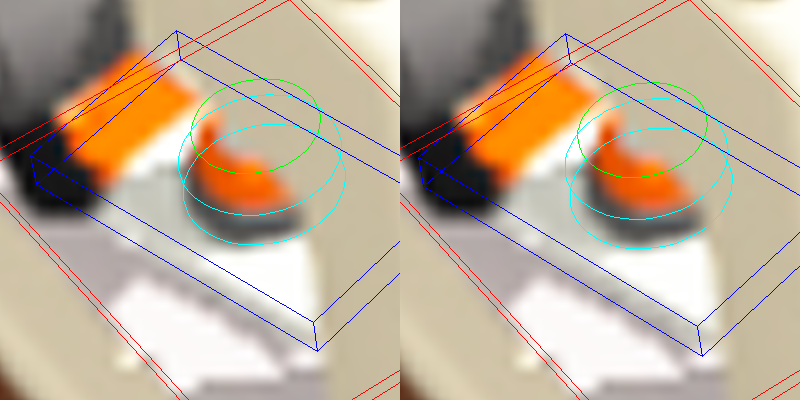

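```bash
python3 - <<'E'
from k import *
y=Q[2]+.25
plan([(*pp(-.033,.25,.0400),y,33.4,1),(*pp(-.07,.25,.043,0),y,33.4,1),(*pp(-.115,.25,.06,0),y,33.4,1),(*pp(-.125,.25,.085,0),y,30,1)])
E
```

```text
"tx":0.0003,"ty":-0.0001,"tz":-0.0002,"rx":0,"ry":-0.006,"rz":0.001
"tx":-0.0288,"ty":-0.0001,"tz":-0.0233,"rx":0,"ry":-0.006,"rz":0.001
"tx":-0.0568,"ty":-0.0001,"tz":-0.0624,"rx":0,"ry":-0.006,"rz":0.001
"tx":-0.0513,"ty":-0.0001,"tz":-0.0887,"rx":0,"ry":-0.065,"rz":0.001
```

carry_out:
  commands:
    - {"tx":0,"ty":0,"tz":0,"rx":0,"ry":0,"rz":0,"jaw":0.62}
    - {"tx":0,"ty":0,"tz":0,"rx":0,"ry":0,"rz":0,"jaw":0.75}
    - {"tx":0,"ty":0,"tz":0,"rx":0,"ry":0,"rz":0,"jaw":0.75}
  grip_force: 20

```text
time: 23.48
position: [0.5089, -0.2407, 0.0388]
tool_rot: [-2.87, -0.513, -0.867]
ft_force: [-0.4, -0.3, -0.6]
grip_width: 0.728
```

carry_out:
  commands:
    - {"tx":-0.01,"ty":0,"tz":-0.008,"rx":0,"ry":0,"rz":0,"jaw":0.75}
    - {"tx":-0.0288,"ty":-0.0001,"tz":-0.0233,"rx":0,"ry":-0.006,"rz":0.001,"jaw":0.75}
    - {"tx":-0.043,"ty":-0.0001,"tz":-0.043,"rx":0,"ry":-0.006,"rz":0.001,"jaw":0.75}
    - {"tx":-0.0568,"ty":-0.0001,"tz":-0.0624,"rx":0,"ry":-0.006,"rz":0.001,"jaw":0.75}
    - {"tx":-0.0513,"ty":-0.0001,"tz":-0.0887,"rx":0,"ry":-0.065,"rz":0.001,"jaw":0.75}
    - {"tx":-0.0513,"ty":-0.0001,"tz":-0.0887,"rx":0,"ry":-0.065,"rz":0.001,"jaw":0.75}

```text
time: 24.22
position: [0.4226, -0.2745, 0.087]
tool_rot: [-2.909, -0.517, -0.783]
ft_force: [0.1, -0.3, 1.0]
grip_width: 0.749
```

```bash
python3 - <<'E'
from mv import *
done();st();sync()
from bench import get_image
import cv2
im=get_image("scene")[:,:,::-1]; cv2.imwrite("pics/scene19.png",im)
b=get_image("top")[:,:,::-1]; cv2.imwrite("pics/top19.png",b); 
a=cv2.resize(b[155:255,305:405],None,fx=4,fy=4,interpolation=cv2.INTER_CUBIC)
from ov import ov
ov("pics/scene19.png","pics/o4.png",0,0)
import numpy as np
cv2.imwrite("pics/m19.png",np.hstack([cv2.imread("pics/o4.png")[100:500,100:500],a]))
E
```

```text
t 24.23 pos [ 0.4226 -0.2745  0.087 ] err [-0.0002 -0.0024  0.002 ] rerr [-0.006  0.001 -0.001] F [ 0.1 -0.3  1. ] grip 0.749 q [ 0.32  0.    0.55  2.22 -0.68  0.85  0.1 ]
```

View pics/m19.png

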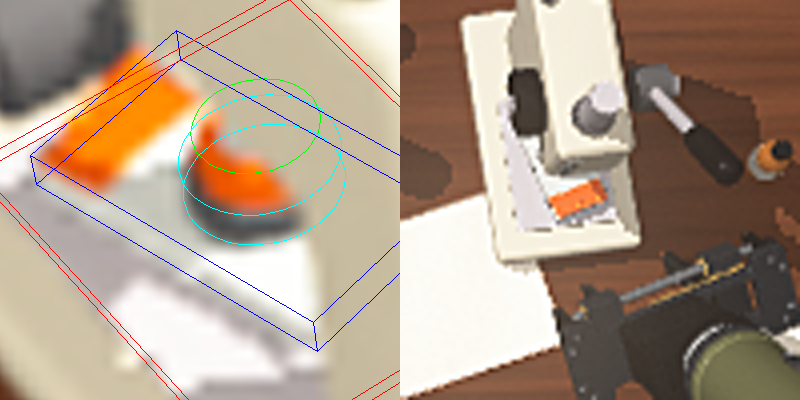

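```bash
python3 - <<'E'
from h import *
Q=np.load("press.npy"); ang=.25; off=(330,190);f=12
b=cv2.imread("pics/top19.png"); o=cv2.resize(b[190:225,330:380],None,fx=f,fy=f,interpolation=cv2.INTER_CUBIC)
s=(*(w(Q,(-.007*np.cos(ang),-.007*np.sin(ang),0))[0][:2]),Q[2]+ang)
wire(o,"top",s,(-.045,.045,-.025,.025,.032,.042),off,(f,f),(255,0,0))
wire(o,"top",s,(-.045,-.025,-.025,.025,.042,.042),off,(f,f),(255,0,0))
wire(o,"top",Q,(-.06,.06,-.045,.045,.032,.032),off,(f,f),(0,0,255))
cv2.imwrite("pics/o5.png",o)
E
```

```text
(no output)
```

View pics/o5.png

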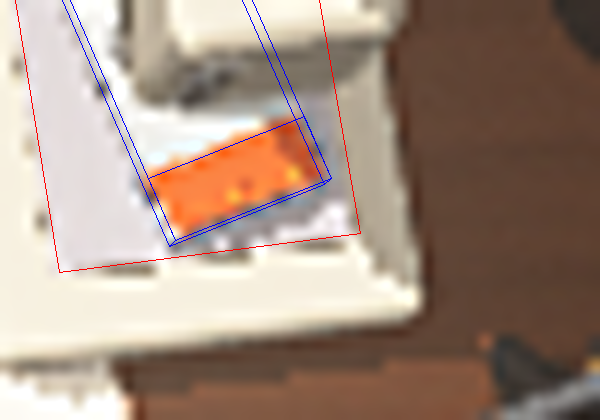

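```bash
cat > lev.py <<'E'
from k import *
HX,HY,HZ=.026,-.06,.157
def lp(phi,r=.18,dx=0,dz=0,tilt=0):
    th=np.radians(58)-phi; t=np.radians(tilt)
    g=np.array([HX-r*np.cos(th)+dx,HY,HZ+r*np.sin(th)+dz])
    tcp=g+.019*np.array([np.sin(t),0,-np.cos(t)])
    return w(Q,tcp)[0]
if __name__=="__main__":
  for fl in(0,1):
   for nm,l in [("ap",(*lp(0,dx=-.09),0)),("0",(*lp(0),0)),(".6",(*lp(.6),0)),("1.22",(*lp(1.22),0)),("1.22t20",(*lp(1.22,tilt=20),20))]:
    M=R(Q[2],np.radians(l[3])); M=M@F if fl else M
    o=ana(l[:3],M,np.radians(np.arange(-40,41,2))); print(fl,nm,np.round(l,3),len(o),o[len(o)//2].round(2) if len(o) else "")
E
python3 lev.py
```

```text
0 ap [ 0.388 -0.305  0.291  0.   ] 20 [ 1.19 -0.05 -0.54  1.72 -0.03  1.48  2.34  0.25 -2.  ]
0 0 [ 0.477 -0.296  0.291  0.   ] 19 [ 0.82  0.11 -0.32  1.57  0.02  1.48  2.18  0.41  2.  ]
0 .6 [ 0.408 -0.303  0.21   0.   ] 4 [ 1.72  0.04 -1.13  1.81  0.03  1.32  2.26  0.25  2.  ]
0 1.22 [ 0.397 -0.304  0.101  0.   ] 17 [ 0.99  0.1  -0.38  1.97  0.03  1.09  2.27  0.4   2.  ]
0 1.22t20 [ 0.403 -0.303  0.102 20.   ] 7 [-0.37 -0.16  1.13  2.17 -0.16  0.84  2.55  0.11 10.  ]
1 ap [ 0.388 -0.305  0.291  0.   ] 20 [ 1.19 -0.05 -0.54  1.72 -0.03  1.48 -0.8   0.25 -2.  ]
1 0 [ 0.477 -0.296  0.291  0.   ] 19 [ 0.82  0.11 -0.32  1.57  0.02  1.48 -0.96  0.41  2.  ]
1 .6 [ 0.408 -0.303  0.21   0.   ] 4 [ 1.72  0.04 -1.13  1.81  0.03  1.32 -0.88  0.25  2.  ]
1 1.22 [ 0.397 -0.304  0.101  0.   ] 17 [ 0.99  0.1  -0.38  1.97  0.03  1.09 -0.87  0.4   2.  ]
1 1.22t20 [ 0.403 -0.303  0.102 20.   ] 18 [ 0.87 -0.06 -0.03  2.17 -0.38  0.88 -0.41  0.24  0.  ]
```

```bash
python3 - <<'E'
from lev import *
y=Q[2]
plan([(.395,-.295,.15,.2,12,1),(*lp(0,dx=-.085),y,0,1)])
E
```

```text
"tx":0.003,"ty":0.0101,"tz":-0.071,"rx":-0.049,"ry":-0.315,"rz":0.143
"tx":0.0688,"ty":0.019,"tz":-0.1954,"rx":-0.059,"ry":-0.523,"rz":0.243
```

carry_out:
  commands:
    - {"tx":0.001,"ty":0.005,"tz":-0.035,"rx":-0.025,"ry":-0.157,"rz":0.07,"jaw":1}
    - {"tx":0.003,"ty":0.0101,"tz":-0.071,"rx":-0.049,"ry":-0.315,"rz":0.143,"jaw":1}
    - {"tx":0.025,"ty":0.013,"tz":-0.112,"rx":-0.052,"ry":-0.385,"rz":0.176,"jaw":1}
    - {"tx":0.047,"ty":0.016,"tz":-0.154,"rx":-0.055,"ry":-0.454,"rz":0.21,"jaw":1}
    - {"tx":0.0688,"ty":0.019,"tz":-0.1954,"rx":-0.059,"ry":-0.523,"rz":0.243,"jaw":1}
    - {"tx":0.0688,"ty":0.019,"tz":-0.1954,"rx":-0.059,"ry":-0.523,"rz":0.243,"jaw":1}
    - {"tx":0.0688,"ty":0.019,"tz":-0.1954,"rx":-0.059,"ry":-0.523,"rz":0.243,"jaw":1}

```text
time: 25.2
position: [0.3928, -0.3025, 0.286]
tool_rot: [-3.131, -0.165, 0.011]
ft_force: [-1.0, 0.2, -0.6]
grip_width: 1.003
```

```bash
python3 - <<'E'
from lev import *
done();st();sync()
plan([(*lp(0,dx=-.04),Q[2],0,1),(*lp(0),Q[2],0,1)])
from bench import get_image
import cv2
im=get_image("scene")[:,:,::-1]; a=cv2.resize(im[150:300,110:260],None,fx=2.667,fy=2.667,interpolation=cv2.INTER_CUBIC)
b=get_image("top")[:,:,::-1]; b=cv2.resize(b[155:255,305:405],None,fx=4,fy=4,interpolation=cv2.INTER_CUBIC)
cv2.imwrite("pics/m20.png",np.hstack([a[:400,:400],b]))
E
```

```text
t 25.2 pos [ 0.3928 -0.3025  0.286 ] err [-0.      0.0019 -0.0046] rerr [ 0.006 -0.006 -0.002] F [-1.   0.2 -0.6] grip 1.003 q [ 0.21 -0.04  0.38  1.73  0.01  1.46 -0.87]
"tx":0.0447,"ty":0.002,"tz":-0.0049,"rx":-0.006,"ry":0.007,"rz":0.002
"tx":0.0847,"ty":0.002,"tz":-0.0052,"rx":-0.006,"ry":0.007,"rz":0.002
```

View pics/m20.png

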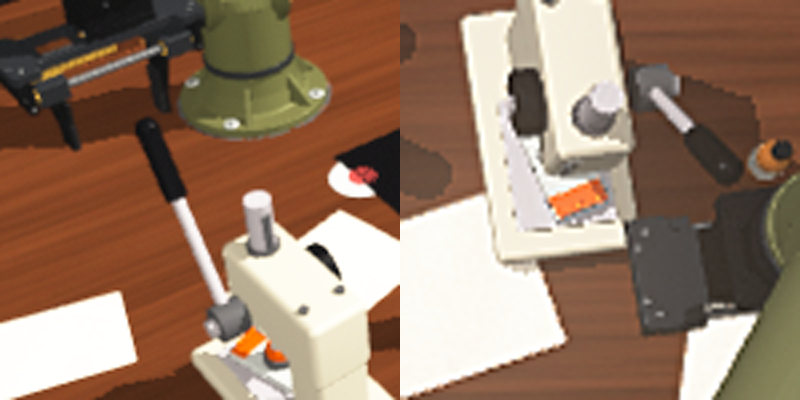

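carry_out:
  commands:
    - {"tx":0.0225,"ty":0.002,"tz":-0.0049,"rx":-0.006,"ry":0.007,"rz":0.002,"jaw":1}
    - {"tx":0.0447,"ty":0.002,"tz":-0.0049,"rx":-0.006,"ry":0.007,"rz":0.002,"jaw":1}
    - {"tx":0.065,"ty":0.002,"tz":-0.005,"rx":-0.006,"ry":0.007,"rz":0.002,"jaw":1}
    - {"tx":0.0847,"ty":0.002,"tz":-0.0052,"rx":-0.006,"ry":0.007,"rz":0.002,"jaw":1}
    - {"tx":0.0847,"ty":0.002,"tz":-0.0052,"rx":-0.006,"ry":0.007,"rz":0.002,"jaw":1}

```text
time: 25.92
position: [0.4793, -0.2951, 0.292]
tool_rot: [3.136, 0.165, 0.002]
ft_force: [-0.6, 0.1, 0.0]
grip_width: 0.996
```

```bash
python3 - <<'E'
from lev import *
done();st();sync()
from bench import get_image
import cv2
im=get_image("scene")[:,:,::-1]; cv2.imwrite("pics/s21.png",cv2.resize(im[140:260,110:230],None,fx=5,fy=5,interpolation=cv2.INTER_CUBIC))
E
```

```text
t 25.93 pos [ 0.4793 -0.2951  0.292 ] err [0.002  0.0005 0.0013] rerr [-0.002  0.001 -0.002] F [-0.6  0.1  0. ] grip 0.996 q [ 0.18  0.11  0.36  1.58 -0.04  1.46 -0.93]
```

View pics/s21.png

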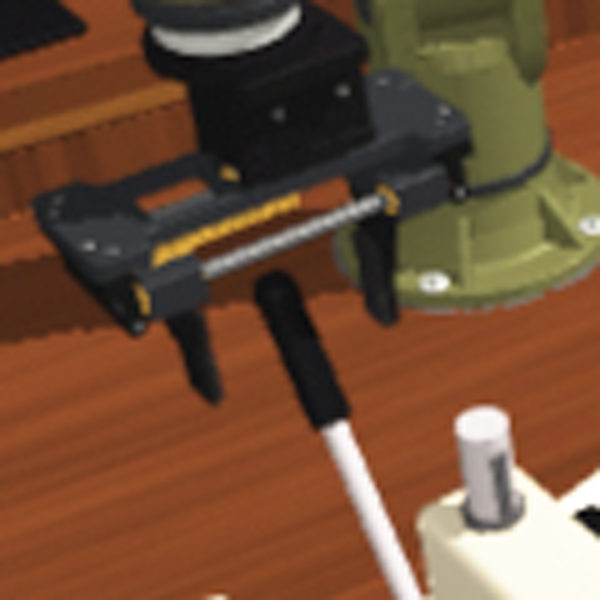

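carry_out:
  commands:
    - {"tx":0,"ty":0,"tz":0,"rx":0,"ry":0,"rz":0,"jaw":0.1}
    - {"tx":0,"ty":0,"tz":0,"rx":0,"ry":0,"rz":0,"jaw":0.1}
    - {"tx":0,"ty":0,"tz":0,"rx":0,"ry":0,"rz":0,"jaw":0.1}
    - {"tx":0,"ty":0,"tz":0,"rx":0,"ry":0,"rz":0,"jaw":0.1}
    - {"tx":0,"ty":0,"tz":0,"rx":0,"ry":0,"rz":0,"jaw":0.1}
    - {"tx":0,"ty":0,"tz":0,"rx":0,"ry":0,"rz":0,"jaw":0.1}
  grip_force: 30

```text
time: 26.72
position: [0.4781, -0.296, 0.2929]
tool_rot: [3.135, 0.162, 0.004]
ft_force: [-0.7, 0.2, -0.5]
grip_width: 0.404
```

```bash
cat > lev2.py <<'E'
from lev import *
import sys
# current grip point -> radius & phi offsets from press estimate
def grip_state():
    from bench import ctrl
    s=ctrl.get_state(); m=Ro.from_rotvec(s["tool_rot"]).as_matrix(); g=s["position"]-.019*m[:,2]
    c,sn=np.cos(Q[2]),np.sin(Q[2]); d=g[:2]-Q[:2]; x=c*d[0]+sn*d[1]; y=-sn*d[0]+c*d[1]
    vx,vz=x-HX,g[2]-HZ
    return np.hypot(vx,vz), np.radians(58)-np.arctan2(vz,-vx), y
E
python3 - <<'E'
from lev2 import *
st(); print(grip_state())
E
```

```text
t 26.73 pos [ 0.4781 -0.296   0.2929] err [-0.0011 -0.0009  0.001 ] rerr [-0.001  0.002  0.002] F [-0.7  0.2 -0.5] grip 0.404 q [ 0.18  0.1   0.36  1.58 -0.04  1.46 -0.93]
(np.float64(0.18153446996495867), np.float64(-0.010279478252215757), np.float64(-0.06039285103268024))
```

carry_out:
  commands:
    - {"tx":0,"ty":0,"tz":0,"rx":0,"ry":0,"rz":0,"jaw":0.1}
    - {"tx":0,"ty":0,"tz":0,"rx":0,"ry":0,"rz":0,"jaw":0.1}
    - {"tx":0,"ty":0,"tz":0,"rx":0,"ry":0,"rz":0,"jaw":0.1}
    - {"tx":0,"ty":0,"tz":0,"rx":0,"ry":0,"rz":0,"jaw":0.1}

```text
time: 27.22
position: [0.4781, -0.295, 0.2928]
tool_rot: [3.137, 0.163, 0.003]
ft_force: [-1.5, 4.3, 1.6]
grip_width: 0.245
```

```bash
python3 - <<'E'
from lev2 import *
st(); sync(); r,ph,y=grip_state(); print(r,ph,y)
p,M=load(); 
# relative arc from measured point
base=lp(0,r=r); 
for phi in np.linspace(.1,.6,6).tolist()+[]:
    d=M.T@(lp(phi,r=r)-base); print(round(phi,2),d.round(4))
E
```

```text
t 27.23 pos [ 0.4781 -0.295   0.2928] err [-0.0012  0.0001  0.0009] rerr [0.001 0.001 0.001] F [-1.5  4.3  1.6] grip 0.245 q [ 0.18  0.1   0.36  1.58 -0.04  1.46 -0.93]
0.1814410175203051 -0.010104232770321353 -0.05939315103272228
0.1 [-0.0149 -0.      0.0103]
0.2 [-0.0287 -0.      0.0221]
0.3 [-0.0413 -0.0001  0.0352]
0.4 [-0.0524 -0.0001  0.0495]
0.5 [-0.0621 -0.0001  0.0648]
0.6 [-0.0703 -0.0001  0.081 ]
```

carry_out:
  commands:
    - {"tx":-0.0075,"ty":0,"tz":0.005,"rx":0,"ry":0,"rz":0,"jaw":0.1}
    - {"tx":-0.0149,"ty":0,"tz":0.0103,"rx":0,"ry":0,"rz":0,"jaw":0.1}
    - {"tx":-0.0287,"ty":0,"tz":0.0221,"rx":0,"ry":0,"rz":0,"jaw":0.1}
    - {"tx":-0.0413,"ty":0,"tz":0.0352,"rx":0,"ry":0,"rz":0,"jaw":0.1}
    - {"tx":-0.0524,"ty":0,"tz":0.0495,"rx":0,"ry":0,"rz":0,"jaw":0.1}
    - {"tx":-0.0621,"ty":0,"tz":0.0648,"rx":0,"ry":0,"rz":0,"jaw":0.1}
    - {"tx":-0.0703,"ty":0,"tz":0.081,"rx":0,"ry":0,"rz":0,"jaw":0.1}
    - {"tx":-0.0703,"ty":0,"tz":0.081,"rx":0,"ry":0,"rz":0,"jaw":0.1}

```text
time: 28.22
position: [0.4086, -0.302, 0.2117]
tool_rot: [-3.137, -0.163, -0.006]
ft_force: [-1.4, 7.8, 7.0]
grip_width: 0.243
```

```bash
cat > lev3.py <<'E'
from lev2 import *
s=st(); r,ph,y=grip_state(); print("r",r.round(4),"phi",ph.round(3),"y",y.round(4))
E
python3 lev3.py; python3 - <<'E'
from lev2 import *
import json
# commanded grip phi .6 with r .1814 relative to base; keep same call frame by storing the command
p,M=load(); d=np.array([-.0703,0,.081]); p=p+M@d
json.dump({"p":p.tolist(),"R":M.tolist()},open("cmd.json","w"))
r=.1814
for phi in (.7,.8,.9,1.0,1.1,1.2,1.24): print(phi,(M.T@(lp(phi,r=r)-lp(.6,r=r))).round(4))
from bench import get_image
import cv2
im=get_image("scene")[:,:,::-1]; cv2.imwrite("pics/s22.png",cv2.resize(im[160:310,110:260],None,fx=4,fy=4,interpolation=cv2.INTER_CUBIC))
E
```

```text
t 28.23 pos [ 0.4086 -0.302   0.2117] err [-0.0695 -0.007  -0.0812] rerr [0.    0.002 0.   ] F [-1.4  7.8  7. ] grip 0.243 q [ 0.21  0.01  0.38  1.83 -0.01  1.3  -0.87]
r 0.1802 phi 0.591 y -0.0592
0.7 [-0.0065 -0.      0.0169]
0.8 [-0.0112 -0.      0.0344]
0.9 [-0.0142 -0.      0.0523]
1.0 [-0.0153 -0.      0.0704]
1.1 [-0.0147 -0.0001  0.0885]
1.2 [-1.220e-02 -1.000e-04  1.065e-01]
1.24 [-1.080e-02 -1.000e-04  1.136e-01]
```

View pics/s22.png

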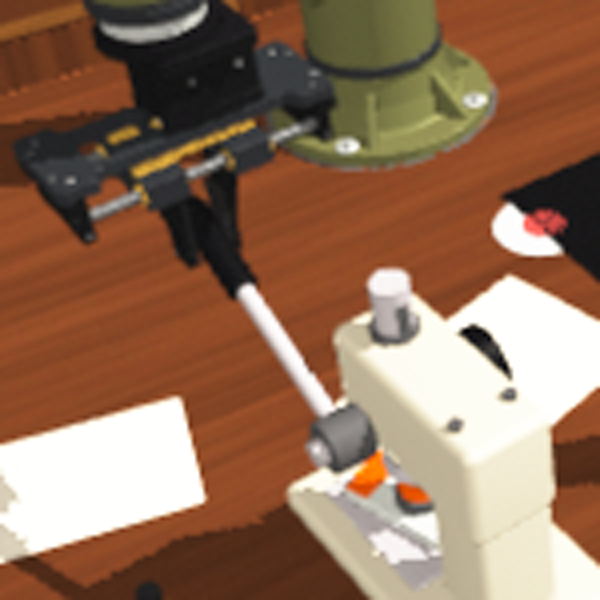

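carry_out:
  commands:
    - {"tx":-0.0065,"ty":-0.0005,"tz":0.0169,"rx":0,"ry":0,"rz":0,"jaw":0.1}
    - {"tx":-0.0112,"ty":-0.001,"tz":0.0344,"rx":0,"ry":0,"rz":0,"jaw":0.1}
    - {"tx":-0.0142,"ty":-0.0012,"tz":0.0523,"rx":0,"ry":0,"rz":0,"jaw":0.1}
    - {"tx":-0.0153,"ty":-0.0012,"tz":0.0704,"rx":0,"ry":0,"rz":0,"jaw":0.1}
    - {"tx":-0.015,"ty":-0.0012,"tz":0.0795,"rx":0,"ry":0,"rz":0,"jaw":0.1}
    - {"tx":-0.0147,"ty":-0.0012,"tz":0.0885,"rx":0,"ry":0,"rz":0,"jaw":0.1}
    - {"tx":-0.0136,"ty":-0.0012,"tz":0.0975,"rx":0,"ry":0,"rz":0,"jaw":0.1}
    - {"tx":-0.0122,"ty":-0.0012,"tz":0.1065,"rx":0,"ry":0,"rz":0,"jaw":0.1}
    - {"tx":-0.0122,"ty":-0.0012,"tz":0.1065,"rx":0,"ry":0,"rz":0,"jaw":0.1}
  grip_force: 45

```text
time: 29.4
position: [0.3965, -0.3032, 0.1056]
tool_rot: [3.136, 0.162, 0.004]
ft_force: [-3.4, 5.4, 8.0]
grip_width: 0.238
```

```bash
python3 lev3.py; python3 - <<'E'
from bench import get_image
import cv2
im=get_image("scene")[:,:,::-1]; cv2.imwrite("pics/s23.png",cv2.resize(im[160:310,110:260],None,fx=4,fy=4,interpolation=cv2.INTER_CUBIC))
E
```

```text
t 29.4 pos [ 0.3965 -0.3032  0.1056] err [-0.0118 -0.0009 -0.1061] rerr [-0.001  0.001  0.001] F [-3.4  5.4  8. ] grip 0.238 q [ 0.23  0.09  0.39  1.98 -0.04  1.08 -0.83]
r 0.1796 phi 1.194 y -0.0592
```

View pics/s23.png

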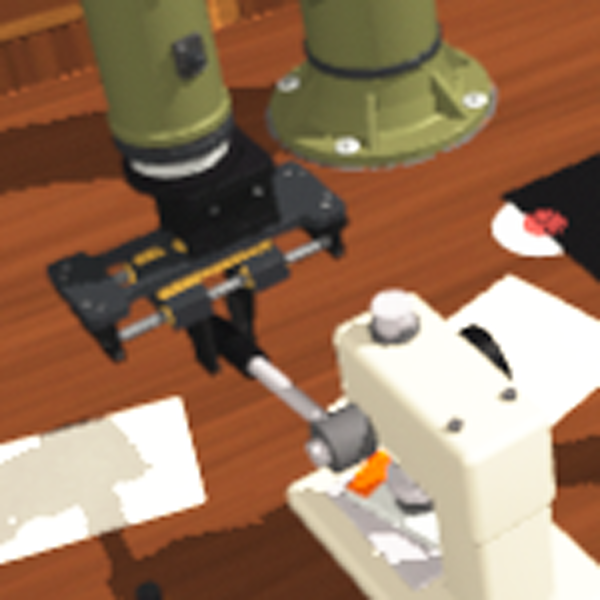

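carry_out:
  commands:
    - {"tx":0.0007,"ty":0,"tz":0.0035,"rx":0,"ry":0,"rz":0,"jaw":0.1}
    - {"tx":0.0014,"ty":0,"tz":0.0071,"rx":0,"ry":0,"rz":0,"jaw":0.1}
    - {"tx":0.0014,"ty":0,"tz":0.0071,"rx":0,"ry":0,"rz":0,"jaw":0.1}

```text
time: 29.82
position: [0.3978, -0.3031, 0.099]
tool_rot: [3.137, 0.162, 0.004]
ft_force: [-4.3, 6.2, 9.6]
grip_width: 0.242
```

```bash
python3 lev3.py
```

```text
t 29.82 pos [ 0.3978 -0.3031  0.099 ] err [-0.0105 -0.0008 -0.1126] rerr [-0.     0.001  0.001] F [-4.3  6.2  9.6] grip 0.242 q [ 0.23  0.1   0.39  1.98 -0.04  1.06 -0.83]
r 0.1796 phi 1.231 y -0.0592
```

carry_out:
  commands:
    - {"tx":0.001,"ty":0,"tz":0.003,"rx":0,"ry":0,"rz":0,"jaw":0.1}
    - {"tx":0.0015,"ty":0,"tz":0.006,"rx":0,"ry":0,"rz":0,"jaw":0.1}
    - {"tx":0.0015,"ty":0,"tz":0.006,"rx":0,"ry":0,"rz":0,"jaw":0.1}

```text
time: 30.2
position: [0.3988, -0.303, 0.0948]
tool_rot: [-3.137, -0.162, -0.003]
ft_force: [-9.9, 9.9, 23.2]
grip_width: 0.238
```

```bash
python3 lev3.py;python3 - <<'E'
from bench import get_image
import cv2
im=get_image("scene")[:,:,::-1]; cv2.imwrite("pics/s24.png",cv2.resize(im[250:310,180:240],None,fx=10,fy=10,interpolation=cv2.INTER_CUBIC)); cv2.imwrite("pics/scene24.png",im)
E
```

```text
t 30.2 pos [ 0.3988 -0.303   0.0948] err [-0.0095 -0.0007 -0.1169] rerr [0.    0.    0.001] F [-9.9  9.9 23.2] grip 0.238 q [ 0.23  0.11  0.39  1.98 -0.05  1.06 -0.83]
r 0.1795 phi 1.256 y -0.0592
```

View pics/s24.png

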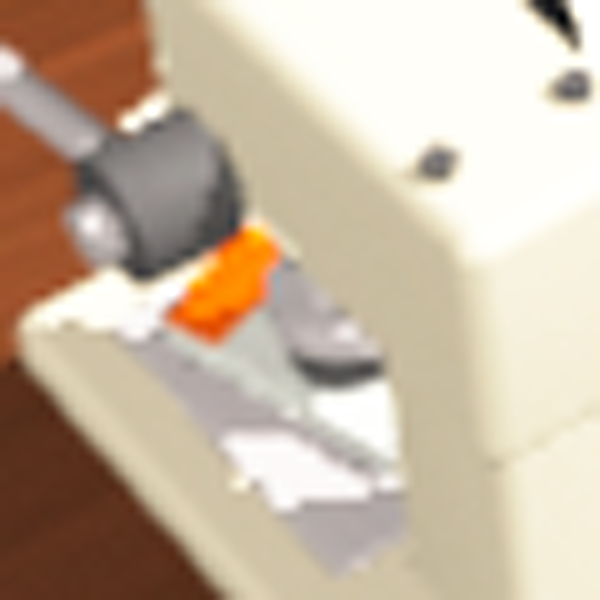

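carry_out:
  commands:
    - {"tx":0,"ty":0,"tz":0.0015,"rx":0,"ry":0,"rz":0,"jaw":0.1}
    - {"tx":0,"ty":0,"tz":0.0015,"rx":0,"ry":0,"rz":0,"jaw":0.1}
    - {"tx":0,"ty":0,"tz":0.0015,"rx":0,"ry":0,"rz":0,"jaw":0.1}
    - {"tx":0,"ty":0,"tz":0.0015,"rx":0,"ry":0,"rz":0,"jaw":0.1}
    - {"tx":0,"ty":0,"tz":0.0015,"rx":0,"ry":0,"rz":0,"jaw":0.1}
    - {"tx":0,"ty":0,"tz":0.0015,"rx":0,"ry":0,"rz":0,"jaw":0.1}
    - {"tx":0,"ty":0,"tz":0.0015,"rx":0,"ry":0,"rz":0,"jaw":0.1}
    - {"tx":0,"ty":0,"tz":0.0015,"rx":0,"ry":0,"rz":0,"jaw":0.1}
    - {"tx":0,"ty":0,"tz":0.0015,"rx":0,"ry":0,"rz":0,"jaw":0.1}
    - {"tx":0,"ty":0,"tz":0.0015,"rx":0,"ry":0,"rz":0,"jaw":0.1}

```text
time: 31.5
position: [0.3991, -0.303, 0.094]
tool_rot: [-3.137, -0.161, -0.005]
ft_force: [-11.0, 9.8, 27.4]
grip_width: 0.234
```

```bash
python3 lev3.py; python3 - <<'E'
from lev2 import *
sync(); r,ph,y=grip_state(); p,M=load()
for d in np.arange(.05,1.26,.05):
    print(round(d,2),(M.T@(lp(ph-d,r=r)-lp(ph,r=r))).round(4))
E
```

```text
t 31.5 pos [ 0.3991 -0.303   0.094 ] err [-0.0093 -0.0007 -0.1177] rerr [0.    0.001 0.001] F [-11.    9.8  27.4] grip 0.234 q [ 0.23  0.11  0.39  1.98 -0.05  1.05 -0.83]
r 0.1795 phi 1.26 y -0.0593
0.05 [-0.002   0.     -0.0088]
0.1 [-0.0035  0.     -0.0176]
0.15 [-0.0045  0.     -0.0265]
0.2 [-0.0052  0.     -0.0355]
0.25 [-0.0054  0.     -0.0444]
0.3 [-0.0051  0.     -0.0534]
0.35 [-0.0044  0.     -0.0623]
0.4 [-0.0032  0.     -0.0712]
0.45 [-0.0016  0.     -0.0801]
0.5 [ 0.0004  0.     -0.0888]
0.55 [ 0.0029 -0.     -0.0974]
0.6 [ 0.0058 -0.     -0.1059]
0.65 [ 0.0092 -0.     -0.1143]
0.7 [ 0.0129 -0.     -0.1224]
0.75 [ 0.0171 -0.     -0.1304]
0.8 [ 0.0216 -0.     -0.1381]
0.85 [ 0.0265 -0.     -0.1456]
0.9 [ 0.0318 -0.     -0.1529]
0.95 [ 0.0374 -0.     -0.1598]
1.0 [ 0.0434 -0.     -0.1665]
1.05 [ 0.0497 -0.     -0.1729]
1.1 [ 0.0564 -0.     -0.179 ]
1.15 [ 0.0633 -0.     -0.1847]
1.2 [ 0.0705 -0.     -0.1901]
1.25 [ 0.0779 -0.     -0.195 ]
```

carry_out:
  commands:
    - {"tx":-0.002,"ty":0,"tz":-0.0088,"rx":0,"ry":0,"rz":0,"jaw":0.1}
    - {"tx":-0.0035,"ty":0,"tz":-0.0176,"rx":0,"ry":0,"rz":0,"jaw":0.1}
    - {"tx":-0.0045,"ty":0,"tz":-0.0265,"rx":0,"ry":0,"rz":0,"jaw":0.1}
    - {"tx":-0.0052,"ty":0,"tz":-0.0355,"rx":0,"ry":0,"rz":0,"jaw":0.1}
    - {"tx":-0.0054,"ty":0,"tz":-0.0444,"rx":0,"ry":0,"rz":0,"jaw":0.1}
    - {"tx":-0.0051,"ty":0,"tz":-0.0534,"rx":0,"ry":0,"rz":0,"jaw":0.1}
    - {"tx":-0.0044,"ty":0,"tz":-0.0623,"rx":0,"ry":0,"rz":0,"jaw":0.1}
    - {"tx":-0.0032,"ty":0,"tz":-0.0712,"rx":0,"ry":0,"rz":0,"jaw":0.1}
    - {"tx":-0.0016,"ty":0,"tz":-0.0801,"rx":0,"ry":0,"rz":0,"jaw":0.1}
    - {"tx":0.0004,"ty":0,"tz":-0.0888,"rx":0,"ry":0,"rz":0,"jaw":0.1}
    - {"tx":0.0029,"ty":0,"tz":-0.0974,"rx":0,"ry":0,"rz":0,"jaw":0.1}
    - {"tx":0.0058,"ty":0,"tz":-0.1059,"rx":0,"ry":0,"rz":0,"jaw":0.1}

```text
time: 33.0
position: [0.4047, -0.3024, 0.1968]
tool_rot: [3.136, 0.162, 0.003]
ft_force: [-0.8, 5.5, 1.6]
grip_width: 0.237
```

```bash
python3 lev3.py; python3 - <<'E'
from lev2 import *
sync(); r,ph,y=grip_state(); p,M=load()
for d in np.arange(.05,.71,.05):
    print(round(d,2),(M.T@(lp(ph-d,r=r)-lp(ph,r=r))).round(4))
E
```

```text
t 33.0 pos [ 0.4047 -0.3024  0.1968] err [0.0056 0.0006 0.1028] rerr [-0.002 -0.001 -0.   ] F [-0.8  5.5  1.6] grip 0.237 q [ 0.21  0.02  0.38  1.85 -0.01  1.27 -0.87]
r 0.1783 phi 0.676 y -0.0592
0.05 [ 0.0032  0.     -0.0083]
0.1 [ 0.0067  0.     -0.0165]
0.15 [ 0.0107  0.     -0.0245]
0.2 [ 0.0151  0.0001 -0.0322]
0.25 [ 0.0199  0.0001 -0.0398]
0.3 [ 0.025   0.0001 -0.0471]
0.35 [ 0.0305  0.0001 -0.0541]
0.4 [ 0.0363  0.0001 -0.0608]
0.45 [ 0.0425  0.0001 -0.0673]
0.5 [ 0.0489  0.0001 -0.0734]
0.55 [ 0.0557  0.0001 -0.0792]
0.6 [ 0.0628  0.0001 -0.0847]
0.65 [ 0.0701  0.0002 -0.0897]
0.7 [ 0.0777  0.0002 -0.0945]
```

carry_out:
  commands:
    - {"tx":0.0032,"ty":0,"tz":-0.0083,"rx":0,"ry":0,"rz":0,"jaw":0.1}
    - {"tx":0.0067,"ty":0,"tz":-0.0165,"rx":0,"ry":0,"rz":0,"jaw":0.1}
    - {"tx":0.0107,"ty":0,"tz":-0.0245,"rx":0,"ry":0,"rz":0,"jaw":0.1}
    - {"tx":0.0151,"ty":0,"tz":-0.0322,"rx":0,"ry":0,"rz":0,"jaw":0.1}
    - {"tx":0.0199,"ty":0,"tz":-0.0398,"rx":0,"ry":0,"rz":0,"jaw":0.1}
    - {"tx":0.025,"ty":0,"tz":-0.0471,"rx":0,"ry":0,"rz":0,"jaw":0.1}
    - {"tx":0.0305,"ty":0,"tz":-0.0541,"rx":0,"ry":0,"rz":0,"jaw":0.1}
    - {"tx":0.0363,"ty":0,"tz":-0.0608,"rx":0,"ry":0,"rz":0,"jaw":0.1}
    - {"tx":0.0425,"ty":0,"tz":-0.0673,"rx":0,"ry":0,"rz":0,"jaw":0.1}
    - {"tx":0.0489,"ty":0,"tz":-0.0734,"rx":0,"ry":0,"rz":0,"jaw":0.1}
    - {"tx":0.0557,"ty":0,"tz":-0.0792,"rx":0,"ry":0,"rz":0,"jaw":0.1}
    - {"tx":0.0628,"ty":0,"tz":-0.0847,"rx":0,"ry":0,"rz":0,"jaw":0.1}

```text
time: 34.5
position: [0.4672, -0.2961, 0.2801]
tool_rot: [3.135, 0.162, 0.001]
ft_force: [5.1, 0.6, -11.4]
grip_width: 0.241
```

```bash
python3 lev3.py; python3 - <<'E'
from lev2 import *
sync(); r,ph,y=grip_state(); p,M=load()
for d in np.arange(.02,.12,.02):
    print(round(d,2),(M.T@(lp(ph-d,r=r)-lp(ph,r=r))).round(4))
E
```

```text
t 34.5 pos [ 0.4672 -0.2961  0.2801] err [0.0626 0.0063 0.0833] rerr [-0.    -0.001  0.   ] F [  5.1   0.6 -11.4] grip 0.241 q [ 0.18  0.09  0.36  1.62 -0.03  1.44 -0.92]
r 0.1769 phi 0.08 y -0.0593
0.02 [ 0.0029  0.     -0.0021]
0.04 [ 0.0058  0.     -0.0041]
0.06 [ 0.0087  0.     -0.0061]
0.08 [ 0.0117  0.     -0.008 ]
0.1 [ 0.0147  0.     -0.0098]
```

carry_out:
  commands:
    - {"tx":0.0035,"ty":0,"tz":-0.001,"rx":0,"ry":0,"rz":0,"jaw":0.1}
    - {"tx":0.0066,"ty":0,"tz":-0.0026,"rx":0,"ry":0,"rz":0,"jaw":0.1}
    - {"tx":0.0097,"ty":0,"tz":-0.0046,"rx":0,"ry":0,"rz":0,"jaw":0.1}
    - {"tx":0.0127,"ty":0,"tz":-0.0065,"rx":0,"ry":0,"rz":0,"jaw":0.1}
    - {"tx":0.0142,"ty":0,"tz":-0.0074,"rx":0,"ry":0,"rz":0,"jaw":0.1}
    - {"tx":0.0142,"ty":0,"tz":-0.0074,"rx":0,"ry":0,"rz":0,"jaw":0.1}

```text
time: 35.25
position: [0.4774, -0.295, 0.2868]
tool_rot: [-3.137, -0.158, 0.009]
ft_force: [-7.2, 3.1, -10.1]
grip_width: 0.241
```

```bash
python3 lev3.py
```

```text
t 35.25 pos [ 0.4774 -0.295   0.2868] err [0.0102 0.0011 0.0067] rerr [ 0.002 -0.006  0.002] F [ -7.2   3.1 -10.1] grip 0.241 q [ 0.18  0.11  0.36  1.58 -0.04  1.46 -0.93]
r 0.1766 phi 0.01 y -0.0594
```

carry_out:
  commands:
    - {"tx":-0.001,"ty":0,"tz":0.0005,"rx":0,"ry":0,"rz":0,"jaw":0.1}
    - {"tx":-0.001,"ty":0,"tz":0.0005,"rx":0,"ry":0,"rz":0,"jaw":0.4}
    - {"tx":-0.001,"ty":0,"tz":0.0005,"rx":0,"ry":0,"rz":0,"jaw":0.8}
    - {"tx":-0.001,"ty":0,"tz":0.0005,"rx":0,"ry":0,"rz":0,"jaw":0.8}
    - {"tx":-0.001,"ty":0,"tz":0.0005,"rx":0,"ry":0,"rz":0,"jaw":0.8}
    - {"tx":-0.001,"ty":0,"tz":0.0005,"rx":0,"ry":0,"rz":0,"jaw":0.8}
    - {"tx":-0.001,"ty":0,"tz":0.0005,"rx":0,"ry":0,"rz":0,"jaw":0.8}
  grip_force: 10

```text
time: 36.12
position: [0.4803, -0.2946, 0.2883]
tool_rot: [3.135, 0.162, 0.005]
ft_force: [0.3, -0.8, -0.1]
grip_width: 0.781
```

```bash
python3 lev3.py; python3 - <<'E'
from bench import get_image
import cv2
im=get_image("scene")[:,:,::-1]; cv2.imwrite("pics/s25.png",cv2.resize(im[140:290,110:260],None,fx=4,fy=4,interpolation=cv2.INTER_CUBIC))
E
```

```text
t 36.12 pos [ 0.4803 -0.2946  0.2883] err [0.013  0.0015 0.0083] rerr [-0.     0.002 -0.   ] F [ 0.3 -0.8 -0.1] grip 0.781 q [ 0.18  0.11  0.36  1.58 -0.04  1.45 -0.93]
r 0.1764 phi -0.008 y -0.0592
```

View pics/s25.png

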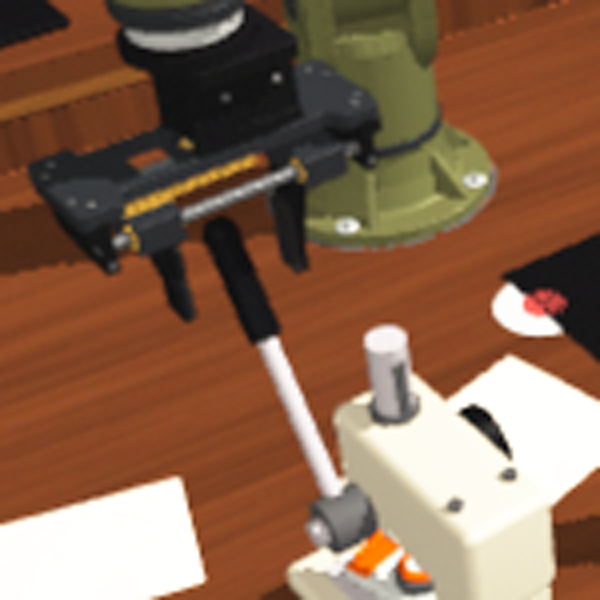

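Lever is up and free between the open fingers. Backing off toward the front.

carry_out:
  commands:
    - {"tx":-0.015,"ty":0,"tz":0,"rx":0,"ry":0,"rz":0,"jaw":1}
    - {"tx":-0.035,"ty":0,"tz":0,"rx":0,"ry":0,"rz":0,"jaw":1}
    - {"tx":-0.055,"ty":0,"tz":0,"rx":0,"ry":0,"rz":0,"jaw":1}
    - {"tx":-0.075,"ty":0,"tz":0,"rx":0,"ry":0,"rz":0,"jaw":1}
    - {"tx":-0.095,"ty":0,"tz":0,"rx":0,"ry":0,"rz":0,"jaw":1}
    - {"tx":-0.095,"ty":0,"tz":0,"rx":0,"ry":0,"rz":0,"jaw":1}
    - {"tx":-0.095,"ty":0,"tz":0,"rx":0,"ry":0,"rz":0,"jaw":1}

```text
time: 37.05
position: [0.3862, -0.3041, 0.2882]
tool_rot: [3.135, 0.163, 0.006]
ft_force: [0.1, -0.4, -0.2]
grip_width: 1.002
```

```bash
python3 - <<'E'
from mv import *
st()
from bench import get_image
import cv2
im=get_image("scene")[:,:,::-1]; cv2.imwrite("pics/scene26.png",im)
b=get_image("top")[:,:,::-1]; cv2.imwrite("pics/top26.png",b)
from ov import ov
ov("pics/scene26.png","pics/o6.png",0,0,zs=.0555)
z=cv2.imread("pics/scene0.png")
A=[cv2.resize(i[180:310,130:260],(400,400),interpolation=cv2.INTER_CUBIC) for i in(z,im)]
cv2.imwrite("pics/m26.png",np.hstack([A[1],cv2.imread("pics/o6.png")[100:500,100:500]]))
A=[i[180:270,150:240].astype(int) for i in(z,im)]
cv2.imwrite("pics/l26.png",np.hstack([cv2.resize(i[180:280,140:240],(400,400)) for i in (z,im)]))
E
```

```text
t 37.05 pos [ 0.3862 -0.3041  0.2882] err [-0.081  -0.008   0.0081] rerr [-0.     0.003 -0.001] F [ 0.1 -0.4 -0.2] grip 1.002 q [ 0.21 -0.06  0.38  1.74  0.02  1.45 -0.87]
```

View pics/m26.png

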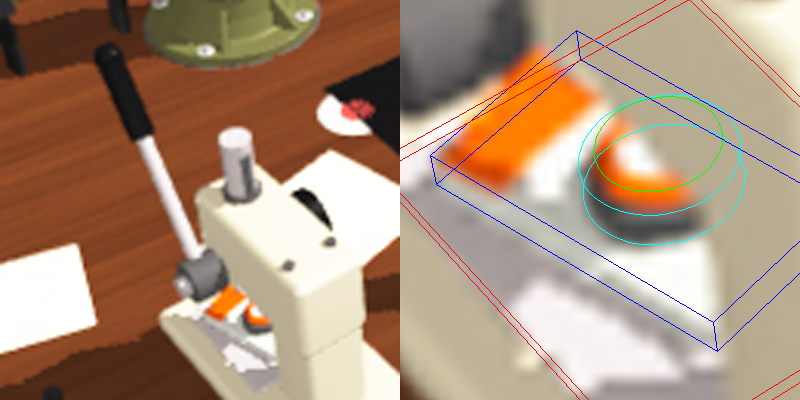

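View pics/l26.png

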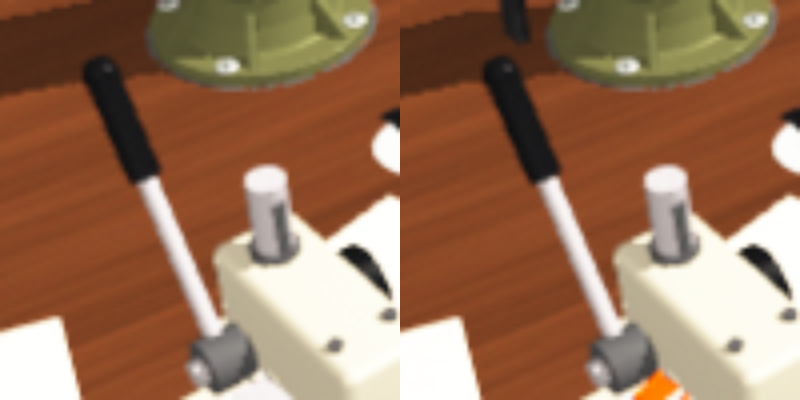

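View pics/top26.png

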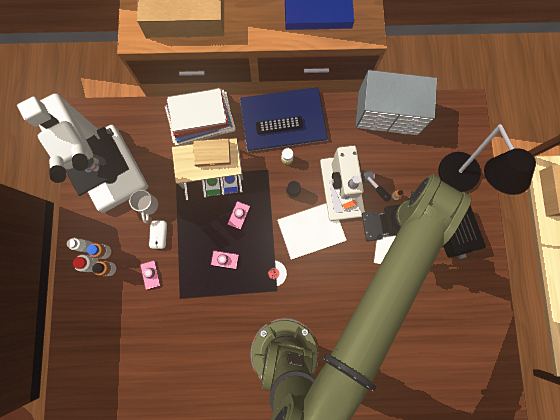

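```bash
python3 -c "
from bench import ctrl
print(ctrl.close_job())"
```

```text
the job is handed in; nothing more can be done
None
```

The orange slide is on the anvil with its specimen pressed home, the lever is back at rest and let go, and I handed the job in at about 37 s. No verdict was reported.

- **Drawing out:** I pulled the slide about 100 mm clear of its bay with a fingertip behind the lip. All handling was by the plate.
- **Extra regrasp:** With the first grip the last joint would have reached its limit at the press. I set the slide flat on the mat, turned the gripper half a turn and took it again.
- **Placing:** The slide lies on the anvil turned about 0.25 rad from the press axis. After the first set-down the pictures put the specimen about 5 mm off the ram axis, so I lifted and shifted it about 4 mm before letting go.
- **Pressing:** I pulled the lever down to a solid stop, where the force rose from about 10 N to 27 N, and held it more than 1 s. I then raised it at about 0.4 rad/s to its rest and opened the jaws there.

**Last checks**
- The lever looks the same as in the first picture.
- The slide is flat, with the specimen visibly lower in its collar and within roughly 2–3 mm of the ram axis.
- In the last top view the bystanders look where they were.
- The wrist force was about 0, so the robot touched nothing.

**Disagreements:** My lever angle at the stop came out at about 1.26 rad against the stated 1.22. The two cameras differed by 2–4 mm on the press position.

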